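# Screw the handles into bandsaw push blocks

## Task

Fit the handles to the push blocks: with the handles still unscrewed, lay every wooden block flat in a bay of its own in the jig, long side along the bay, and press the red lever down until it stays latched by itself. With the lever latched, drive each handle home, pushing firmly down while turning it clockwise so that its screw bites, until its skirt sits flush on the block. Then lift the lever back up to its raised position, leaving the finished blocks lying in their bays, and leave the hammer and the whetstone alone throughout.

Things in the scene. Friction and masses are not known exactly. Their poses are not given: they have to be found in the camera images.
- jig: gang hold-down jig fixed on the bench: plywood base 221 (x) by 310 mm (y), 15 mm thick, with three open-topped bays side by side along y. Origin on the bench under the middle bay's centre line; x points to the back. A steel shaft (along y, 93 mm behind the origin, 58 mm above the bench), turned by the lever, carries a 60 mm arm with a rubber foot for each bay
- bay1 (a point): centre of the floor of the left (+y) bay, 15 mm above the bench; axes as the jig's. The bay is 138 mm long (x) and 61 mm wide (y), 92 mm from the next; its pale walls stand 11 to 12 mm above its floor. With the lever raised a block can be lowered straight in; latched, the foot presses on the last 12 mm or so of the block's back end, 48 mm or more from the handle's axis
- bay2 (a point): centre of the floor of the middle bay, 15 mm above the bench; axes as the jig's. The bay is 138 mm long (x) and 61 mm wide (y), 92 mm from the next; its pale walls stand 11 to 12 mm above its floor. With the lever raised a block can be lowered straight in; latched, the foot presses on the last 12 mm or so of the block's back end, 48 mm or more from the handle's axis
- bay3 (a point): centre of the floor of the right (-y) bay, 15 mm above the bench; axes as the jig's. The bay is 138 mm long (x) and 61 mm wide (y), 92 mm from the next; its pale walls stand 11 to 12 mm above its floor. With the lever raised a block can be lowered straight in; latched, the foot presses on the last 12 mm or so of the block's back end, 48 mm or more from the handle's axis
- clamp_lever (a joint): the lever's angle (rad): 0 raised against its stop, grows as it is pressed. It pushes back up (about 9 N at the red grip) until 0.75, then goes on down by itself and stays latched at about 1.05 with the feet on the blocks (1.15 with nothing under them). Pulling the grip up with about 8 N brings it back past 0.7, whence its spring raises it
- lever_grip (a point): middle of the upper face of the lever's red grip, a flat bar 70 mm long, 26 mm wide (along y) and 16 mm thick at the lever's free end, in line with point lever_pivot; 140 mm from the shaft axis, 8 mm above the lever's centre line. The lever points from the shaft to the robot; latched it lies level, raised it slopes up 1.05 rad (grip about 180 mm above the bench)
- lever_pivot (a point): point of the shaft's axis in line with the lever, 58 mm above the bench; the lever turns about the jig's y axis through it
- block1: dark wooden push block 51 (x) by 130 (y) by 25 mm high, about 0.11 kg, lying on the bench; origin at the centre of its underside, z up. A pale wooden handle stands on its centre. It may be absent
- block2: dark wooden push block 51 (x) by 130 (y) by 25 mm high, about 0.11 kg, lying on the bench; origin at the centre of its underside, z up. A pale wooden handle stands on its centre. It may be absent
- block3: dark wooden push block 51 (x) by 130 (y) by 25 mm high, about 0.11 kg, lying on the bench; origin at the centre of its underside, z up. A pale wooden handle stands on its centre. It may be absent
- handle1 (a point): centre of block1's handle, on its axis: a round grip 38 mm across, 36 mm high, on a skirt 51 mm across, 9 mm thick, on a coarse screw. The point is 30 mm above the skirt's underside and 61 mm above the block's underside (55 mm once driven); the grip reaches from 21 mm below to 15 mm above it. Undriven, the skirt stands 6 mm off the block. The block can be lifted by the handle
- sink1 (a joint): how far block1's handle has sunk (m): 0 as found, 0.006 with the skirt on the block. Turned clockwise seen from above under a downward push of 10 N or more it sinks 8 mm a full turn (4.7 rad in all, over several grips); with less push it only spins in its hole, and a push alone (to 30 N) does not sink it. It stays as it is left; turned anticlockwise it backs out
- handle2 (a point): centre of block2's handle, on its axis: a round grip 38 mm across, 36 mm high, on a skirt 51 mm across, 9 mm thick, on a coarse screw. The point is 30 mm above the skirt's underside and 61 mm above the block's underside (55 mm once driven); the grip reaches from 21 mm below to 15 mm above it. Undriven, the skirt stands 6 mm off the block. The block can be lifted by the handle
- sink2 (a joint): how far block2's handle has sunk (m): 0 as found, 0.006 with the skirt on the block. Turned clockwise seen from above under a downward push of 10 N or more it sinks 8 mm a full turn (4.7 rad in all, over several grips); with less push it only spins in its hole, and a push alone (to 30 N) does not sink it. It stays as it is left; turned anticlockwise it backs out
- handle3 (a point): centre of block3's handle, on its axis: a round grip 38 mm across, 36 mm high, on a skirt 51 mm across, 9 mm thick, on a coarse screw. The point is 30 mm above the skirt's underside and 61 mm above the block's underside (55 mm once driven); the grip reaches from 21 mm below to 15 mm above it. Undriven, the skirt stands 6 mm off the block. The block can be lifted by the handle
- sink3 (a joint): how far block3's handle has sunk (m): 0 as found, 0.006 with the skirt on the block. Turned clockwise seen from above under a downward push of 10 N or more it sinks 8 mm a full turn (4.7 rad in all, over several grips); with less push it only spins in its hole, and a push alone (to 30 N) does not sink it. It stays as it is left; turned anticlockwise it backs out
- ball_hammer: ball-peen hammer, 278 mm long, lying behind the vice; leave it alone
- whetstone: brown whetstone, 52 by 160 by 26 mm, lying between the jig and the saw's column; leave it alone
Not all that is in view belongs to the job. What is shaped like the block2 but green is not meant.

How it is judged:
By the outcome, as a careful person would: the job done as asked, in the order asked, and still so for the second after the job is handed in, with the robot touching nothing.
Of block1, block2, block3 only 2 to 3 are there at a start; the rules pass over those that are not, and their reading is None.
At some moment in a run one of block1, block2, block3 may be knocked a few centimetres aside while the robot is not near it.
Once in a run the grip may slacken for a moment while it holds something.
It also fails if it takes over 210 s, if anything falls off the work surface, if the arm or the gripper's body presses on something with over 40 N, if the wrist force passes 120 N, or if a joint passes its speed limit or range.

## Robot

A 6-joint arm with a two-finger parallel gripper is mounted at the origin on a cart in front of the work surface, level with it; the furniture and walls round the work are solid. World frame = base frame: x ahead of the robot, y to its left, z up, the work surface at z = 0. Lengths are in m, angles in rad, forces in N, time in s.
With the tool pointing down it reaches from about 0.3 to 0.75 m from the base axis. Payload 8.5 kg.
Tool frame: the origin (TCP) lies at the very end of the fingers, on their centre line; the grasp point (between the pads) lies 19 mm behind it (r.grip_depth is the distance from the TCP to the grasp point, in m); x points along the fingers, y is the direction in which the jaws open and shut, and the axes are right-handed (so a half turn about x gives the same grasp; the last joint's range is limited). The gripper opens to 88 mm and grips with 3 to 60 N. Pads are 18 mm wide; open, the fingers measure 123 mm over their backs; the gripper's body (75 mm by 187 mm) begins 45 mm behind the grasp point.
Start: joints at [0.924, 0.381, 1.297, -0, 1.464, -0.215], TCP at [0.23, 0.5, 0.239] pointing down, gripper open.
Joint ranges: [-3.11, 3.11], [-0.89, 2.33], [0.22, 2.48], [-1.42, 4.56], [0.17, 2.85], [-2.88, 2.88]. Speed limits (rad/s): [2.39, 2.39, 3.14, 3.14, 3.14, 3.14].

## Interface

Orientations are given as a rotation vector (axis times angle).
In Python, from plant import sense, optics, sign_off, r gives the robot as it stands.
- The arm moves only by the shell command python3 -m crank 'ROWS'. ROWS is JSON, a list of rows, each an object of numbers: "hand": the closure, from -1 (fully open) to 1 (shut); "x", "y", "z": the shift along the world's x, y, z normalised to -1 to 1, where 1 is 0.15 m; "twist": the turn about the world's z normalised to -1 to 1, where 1 is pi/2 rad. A call has 1 to 20 rows; each row shifts and turns the pose as measured when the row begins; what a row does not reach is not made up. A row lasts 1/8 s, in which the tool goes at most 62.5 mm and 10.7 degrees, less where a joint would pass 70% of its speed; a pose out of reach is approached as far as the arm can. A call with a number of a shift or a turn outside -1 to 1 is refused whole. A call with a gripper value outside its range is refused whole. The fingers move at their own pace and stop on an object; the grip force is fixed at half the most. Time passes only in rows, so rows that do not move let the fingers close. It gives the time, the measured TCP pose, the force and the opening at its end, in the units of the state.
- sense(): the state, without advancing time (a new reading comes with each control period).
- optics.grab_frame(name): name is "side" or "top" or "wrist"; returns the picture (480x640x3 uint8, blue, green, red); there is no depth.
- optics.camera_model(name): a dict with "fx", "fy", "cx", "cy" (pixels), "k1" (the pictures are not rectified: a ray, as slopes to the right and down, at radius r is drawn at 1 + k1 r^2 times it, then the intrinsics apply), "rvec" (rotation vector, rad) and "tvec" (3), from world to camera coordinates, as OpenCV has them; the wrist camera has in their place "mount" (4x4, takes a point from camera to tool coordinates, whose origin is the TCP and whose axes are the tool frame's). Camera axes: x right, y down, z forward; pixel columns grow to the right and rows downward; lengths in m; the calibration is good to about 2 mm. A picture is of the moment at which its call begins: read the wrist's pose just before it. camera_model takes no time and is no camera call.
- sign_off(): hands the job in, once; it reports no verdict.
The state is a dict: "t": time; "joint_positions": joint angles; "joint_velocities": joint speeds; "joint_torque": joint torques, N m; "ee_pos": TCP position; "ee_rot": TCP orientation; "wrist_force": force on the tool from outside, world axes, zero at the start; "wrist_torque": the same for the moment, N m; "width": finger opening in m.
Only numpy, scipy, OpenCV 4.12 (cv2) and the standard library are available. Lean on these libraries where they do the work, as an engineer would, in place of code of your own. Each camera call takes 0.05 s, during which the arm holds its last target.

## Working session

There is one attempt and no reset: what is moved stays moved. The work goes in short steps, Python scripts to look and compute and a shell command to move; the robot and the scene stay as the last step left them, time stands still between calls to the robot, and variables do not carry over. Pictures are saved under pics/ and viewed, and the job is handed in when it is done.

```bash
ls; mkdir -p pics
python3 - <<'E'
from plant import sense, optics, r
import cv2
for n in ("side","top","wrist"):
    s=sense(); im=optics.grab_frame(n); cv2.imwrite(f"pics/a_{n}.png",im)
    print(n,optics.camera_model(n))
print(sense(), r.grip_depth)
E
```

```text
pics
side {'fx': 446.8552596050783, 'fy': 446.8552596050783, 'cx': 316.1966682817874, 'cy': 233.1856004248929, 'k1': -0.11511986907292089, 'rvec': array([ 2.08955499, -0.0995993 ,  0.03468972]), 'tvec': array([-0.60146714,  0.12715178,  1.37857868])}
top {'fx': 453.8161983650449, 'fy': 453.8161983650449, 'cx': 316.91576540975694, 'cy': 234.62786119473574, 'k1': -0.0027807566614182202, 'rvec': array([ 2.16998068, -2.1790582 ,  0.06528641]), 'tvec': array([-0.04870882,  0.61481647,  1.20259611])}
wrist {'fx': 363.05642974506213, 'fy': 363.05642974506213, 'cx': 325.2596527486382, 'cy': 233.57232644550515, 'k1': 0.015476033282694627, 'mount': array([[ 4.77050843e-04, -2.74901355e-01,  9.61472318e-01,
        -1.45258439e-01],
       [ 9.99999180e-01,  1.27347022e-03, -1.32059718e-04,
        -8.25326569e-04],
       [-1.18810297e-03,  9.61471593e-01,  2.74901737e-01,
        -7.30470216e-02],
       [ 0.00000000e+00,  0.00000000e+00,  0.00000000e+00,
         1.00000000e+00]])}
{'t': 0.15, 'joint_positions': array([ 9.23692346e-01,  3.81079457e-01,  1.29799621e+00, -2.14752240e-05,
        1.46363634e+00, -2.15324489e-01]), 'joint_velocities': array([-1.24741763e-03, -1.79030459e-03, -1.63828751e-03,  1.80762405e-04,
       -1.55028075e-03, -6.20954226e-05]), 'joint_torque': array([ 2.55643965e-03, -4.38083875e+01, -2.24615943e+01,  7.13560148e-02,
        3.43164790e-02, -3.33791320e-05]), 'ee_pos': array([0.23006143, 0.49934661, 0.23828959]), 'ee_rot': array([ 0.33784969,  1.54458954, -0.33947144]), 'wrist_force': array([-0.25820872,  0.49023189, -0.60200048]), 'wrist_torque': array([-0.01225855, -0.03878052,  0.01654847]), 'width': 0.08832579222784798} 0.0187
```

View pics/a_top.png

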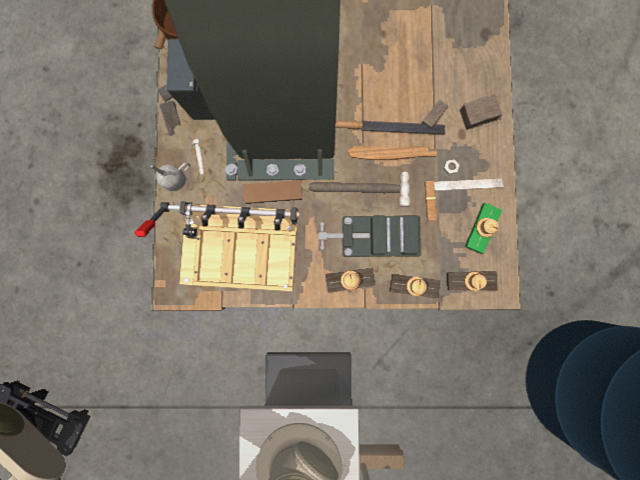

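View pics/a_side.png

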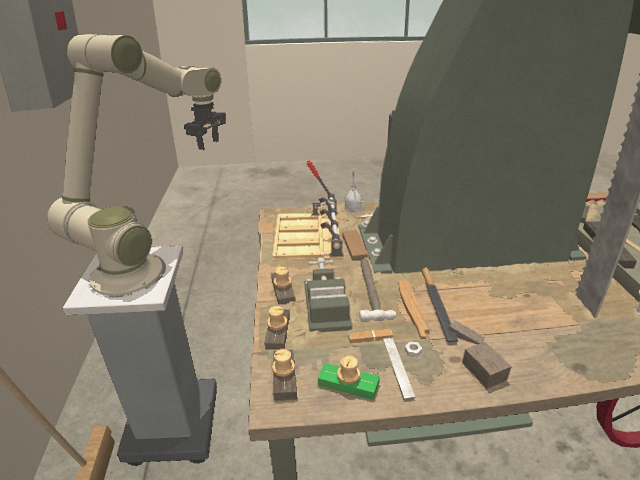

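View pics/a_wrist.png

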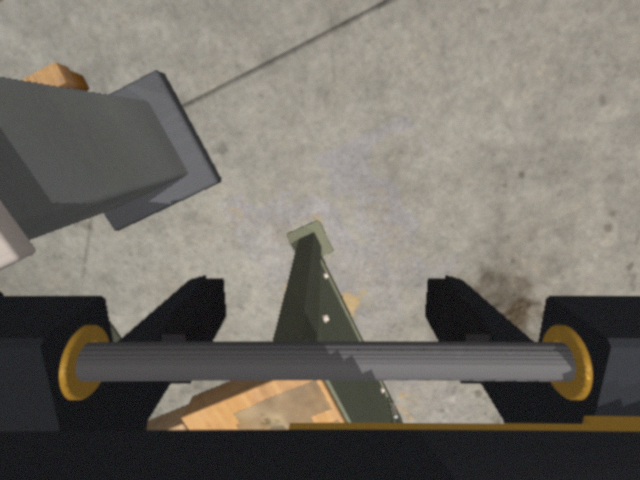

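Top view: up is +x and left is +y. Candidates for the blocks are the dark ones at (350,281), (415,287) and (473,281). The green look-alike at (486,228) is not meant, and the whetstone is at (272,190). I'll measure with close crops.

```bash
cat > h.py <<'E'
import numpy as np, cv2
from scipy.spatial.transform import Rotation as R
from plant import sense, optics, r
def ray(n,px,s=None):
    m=optics.camera_model(n)
    K=np.array([[m['fx'],0,m['cx']],[0,m['fy'],m['cy']],[0,0,1]])
    p=cv2.undistortPoints(np.array([[px]],float),K,np.array([m['k1'],0,0,0,0]))[0,0]
    d=np.array([p[0],p[1],1.])
    if 'mount' in m:
        T=m['mount'];s=s or sense();Rt=R.from_rotvec(s['ee_rot']).as_matrix()
        return Rt@T[:3,3]+s['ee_pos'],Rt@T[:3,:3]@d
    Rm=cv2.Rodrigues(m['rvec'])[0]
    return -Rm.T@m['tvec'],Rm.T@d
def onz(n,px,z,s=None):
    o,d=ray(n,px,s); return o+d*(z-o[2])/d[2]
def tri(n1,p1,n2,p2,s1=None,s2=None):
    o1,d1=ray(n1,p1,s1);o2,d2=ray(n2,p2,s2)
    d1=d1/np.linalg.norm(d1);d2=d2/np.linalg.norm(d2)
    A=np.array([d1,-d2]).T;t=np.linalg.lstsq(A,o2-o1,rcond=None)[0]
    a=o1+d1*t[0];b=o2+d2*t[1];return (a+b)/2,np.linalg.norm(a-b)
def proj(n,P,s=None):
    m=optics.camera_model(n);P=np.atleast_2d(np.array(P,float))
    K=np.array([[m['fx'],0,m['cx']],[0,m['fy'],m['cy']],[0,0,1]]);D=np.array([m['k1'],0,0,0,0])
    if 'mount' in m:
        T=m['mount'];s=s or sense();Rt=R.from_rotvec(s['ee_rot']).as_matrix()
        W=np.eye(4);W[:3,:3]=Rt;W[:3,3]=s['ee_pos'];C=np.linalg.inv(W@T)
        return cv2.projectPoints(P,cv2.Rodrigues(C[:3,:3])[0],C[:3,3],K,D)[0][:,0]
    return cv2.projectPoints(P,m['rvec'],m['tvec'],K,D)[0][:,0]
def grab(n,f=None):
    s=sense(); im=optics.grab_frame(n)
    if f: cv2.imwrite('pics/'+f+'.png',im)
    return s,im
def yaw(s):
    # jaw axis (tool y) direction in world xy, deg
    Rt=R.from_rotvec(s['ee_rot']).as_matrix(); return np.degrees(np.arctan2(Rt[1,1],Rt[0,1])),Rt[:,0]
def st():
    s=sense();print('t %.2f'%s['t'],'p',s['ee_pos'].round(4),'yaw %.1f'%yaw(s)[0],'ax',yaw(s)[1].round(3),'F',s['wrist_force'].round(1),'w %.4f'%s['width'],'q',s['joint_positions'].round(2));return s
E
python3 - <<'E'
from h import *
st()
im=cv2.imread('pics/a_top.png')
a=cv2.resize(im[190:310,130:310],None,fx=4,fy=4,interpolation=cv2.INTER_CUBIC);cv2.imwrite('pics/b_jig.png',a)
a=cv2.resize(im[195:310,315:510],None,fx=4,fy=4,interpolation=cv2.INTER_CUBIC);cv2.imwrite('pics/b_blk.png',a)
im=cv2.imread('pics/a_side.png')
a=cv2.resize(im[150:270,250:400],None,fx=5,fy=5,interpolation=cv2.INTER_CUBIC);cv2.imwrite('pics/b_side.png',a)
for p in [(350,281),(415,287),(473,281)]: print(onz('top',p,.07))
E
```

```text
t 0.15 p [0.2301 0.4993 0.2383] yaw 65.3 ax [-0.001 -0.001 -1.   ] F [-0.3  0.5 -0.6] w 0.0883 q [ 0.92  0.38  1.3  -0.    1.46 -0.22]
[ 0.49089162 -0.13678625  0.07      ]
[ 0.47503804 -0.30325119  0.07      ]
[ 0.48987166 -0.45177344  0.07      ]
```

View pics/b_jig.png

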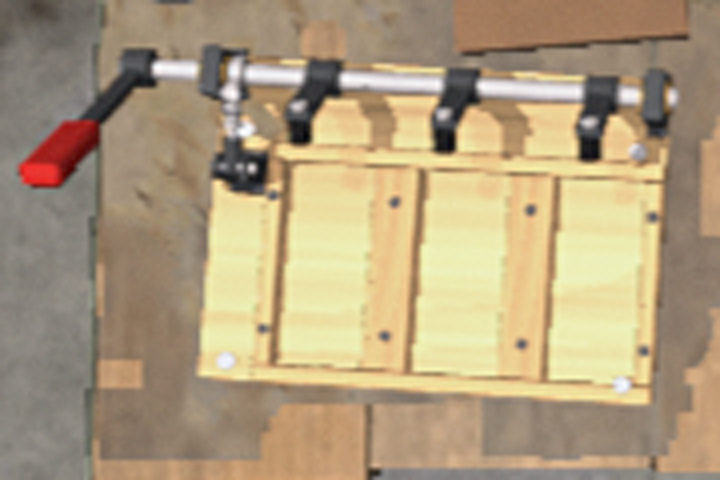

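View pics/b_blk.png

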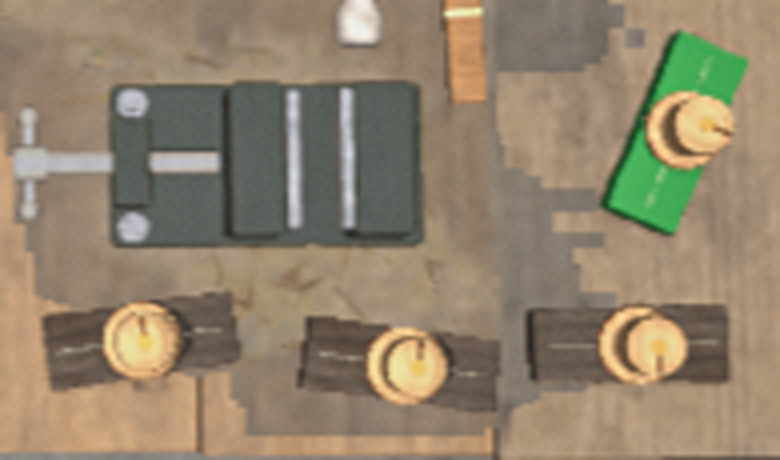

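View pics/b_side.png

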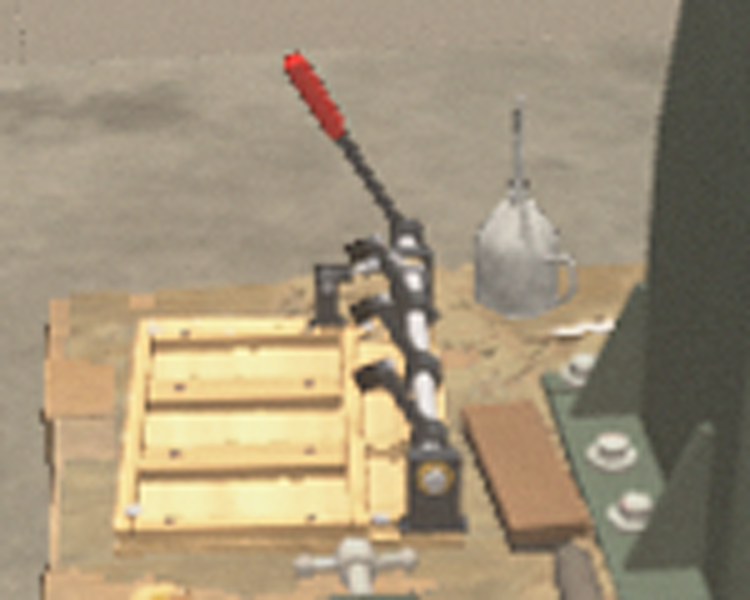

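All three blocks are present and the jig is empty, with the bays opening toward the robot. The lever is at the left end of the shaft, raised, and the green look-alike is excluded. Next I measure the jig, lever and blocks.

Run:
```python
from h import *
c=[(378,168),(420,170),(366,370),(408,372),(515,175),(555,178),(503,378),(545,380)]
loc=[(.069,.0615),(.069,.0305),(-.069,.0615),(-.069,.0305),(.069,-.0305),(.069,-.0615),(-.069,-.0305),(-.069,-.0615)]
P=np.array([onz('top',(x/4+130-.375,y/4+190-.375),.0265)[:2] for x,y in c]);L=np.array(loc)
m=P.mean(0);H=(L-L.mean(0)).T@(P-m)
th=np.arctan2(H[0,1]-H[1,0],H[0,0]+H[1,1])
Rm=np.array([[np.cos(th),-np.sin(th)],[np.sin(th),np.cos(th)]])
print('jig',m,np.degrees(th)); print((P-(L@Rm.T+m)).round(4))
for n,y in(('bay1',.092),('bay2',0),('bay3',-.092)):print(n,m+Rm@[0,y])
np.savez('jig.npz',m=m,Rm=Rm,th=th)
# red
for n in('top','side'):
    im=cv2.imread(f'pics/a_{n}.png');b,g,rr=[im[...,i].astype(int) for i in range(3)]
    mk=((rr>110)&(g<60)&(b<70)).astype(np.uint8)
    if n=='top': mk[:,:130]=0;mk[:,200:]=0
    else: mk[:150]=0;mk[200:]=0
    k,l,s,ce=cv2.connectedComponentsWithStats(mk);i=1+s[1:,4].argmax();print(n,s[i],ce[i]);
    if n=='top':a=ce[i]
    else:bb=ce[i]
print('grip',tri('top',a,'side',bb))
# dark blocks
im=cv2.imread('pics/a_top.png');print(tri('top',(350,281),'side',(282,270)))
hsv=cv2.cvtColor(im,cv2.COLOR_BGR2HSV)
for x,y in[(355-25,288),(395,283),(455,283),(365,280),(430,292)]:print(hsv[y,x])
```

```text
jig [0.55225736 0.14256805] -3.000427514552534
[[-0.0007 -0.0008]
 [-0.0006  0.0017]
 [ 0.0013 -0.0016]
 [ 0.0015  0.0011]
 [-0.0011 -0.0018]
 [-0.0016  0.0021]
 [ 0.0005 -0.0018]
 [ 0.0007  0.001 ]]
bay1 [0.55707295 0.23444193]
bay2 [0.55225736 0.14256805]
bay3 [0.54744176 0.05069417]
top [135 220  19  17 162] [143.44444444 228.15432099]
side [310 166   4   7   7] [311.14285714 169.        ]
grip (array([0.61971912, 0.36032742, 0.17362703]), np.float64(0.0016777169766772502))
(array([ 0.49373051, -0.13664207,  0.07248798]), np.float64(0.005548581010091074))
[ 11  68 102]
[ 18  54 157]
[ 16  61 105]
[ 15  57 107]
[ 13  61 101]
```

Run:
```python
from h import *
J=np.load('jig.npz')
def loc(p): return np.r_[J['Rm'].T@(p[:2]-J['m']),p[2]].round(4)
for n,c,z in [('pivot',(138,65),.062),('shaft R',(660,96),.062),('basefl',(200,376),.015),('basefr',(650,402),.015)]:
    p=onz('top',(c[0]/4+130-.375,c[1]/4+190-.375),z);print(n,p.round(4),loc(p))
for a,b in [((40,170),(293,60)),((90,130),(340,132)),((65,152),(316,96))]:
    p,g=tri('top',(a[0]/4+130-.375,a[1]/4+190-.375),'side',(b[0]/5+250-.4,b[1]/5+150-.4));print(p.round(4),loc(p),g)
G=np.r_[J['m']+J['Rm']@[.023,.215],.179];print(G,proj('top',G),proj('side',G))
```

```text
pivot [0.6898 0.3517 0.062 ] [0.1264 0.2161 0.062 ]
shaft R [0.6672 0.0064 0.062 ] [ 0.1219 -0.1299  0.062 ]
basefl [0.4838 0.3215 0.015 ] [-0.0777  0.1751  0.015 ]
basefr [0.4655 0.0162 0.015 ] [-0.08   -0.1307  0.015 ]
[0.6085 0.3566 0.2045] [0.045  0.2167 0.2045] 8.627007642660834e-07
[0.6395 0.3492 0.149 ] [0.0763 0.211  0.149 ] 0.0039060574453217063
[0.623  0.3532 0.1768] [0.0596 0.2141 0.1768] 0.0030134742228670255
[0.58647966 0.35606942 0.179     ] [[143.95686507 242.26744344]] [[302.39907424 168.46806477]]
```

```bash
python3 -m crank '[{"x":0.145,"y":-0.353,"z":0.05,"twist":-0.054,"hand":-1},{"x":0.145,"y":-0.353,"z":0.05,"twist":-0.054,"hand":-1},{"x":0.145,"y":-0.353,"z":0.05,"twist":-0.054,"hand":-1},{"x":0.145,"y":-0.353,"z":0.05,"twist":-0.054,"hand":-1},{"x":0.145,"y":-0.353,"z":0.05,"twist":-0.054,"hand":-1},{"x":0.145,"y":-0.353,"z":0.05,"twist":-0.054,"hand":-1},{"x":0.145,"y":-0.353,"z":0.05,"twist":-0.054,"hand":-1},{"x":0.145,"y":-0.353,"z":0.05,"twist":-0.054,"hand":-1},{"x":0.145,"y":-0.353,"z":0.05,"twist":-0.054,"hand":-1},{"x":0.145,"y":-0.353,"z":0.05,"twist":-0.054,"hand":-1},{"x":0.145,"y":-0.353,"z":0.05,"twist":-0.054,"hand":-1},{"x":0.145,"y":-0.353,"z":0.05,"twist":-0.054,"hand":-1}]'; python3 -c "
from h import *
st();grab('wrist','c_w')"
```

```text
t: 1.65
ee_pos: [0.4932, -0.155, 0.3289]
ee_rot: [1.14, 1.255, -1.142]
wrist_force: [-0.5, 0.8, -0.0]
width: 0.0886
t 1.65 p [ 0.4932 -0.155   0.3289] yaw 5.3 ax [-0.003  0.001 -1.   ] F [-0.5  0.8 -0. ] w 0.0886 q [-0.53  0.27  1.2  -0.    1.67 -0.63]
```

View pics/c_w.png

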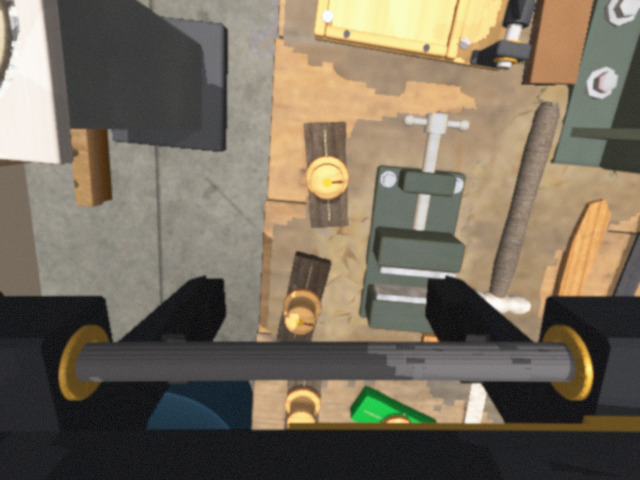

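Run:
```python
from h import *
s=sense()
print('vice',tri('top',(371.6,253.4),'wrist',(378,230),None,s),tri('top',(345,255.5),'wrist',(378,170)))
for c in[(305,124),(344,122),(349,226),(312,227)]:print(onz('wrist',c,.025,s).round(4))
print('handle wrist',onz('wrist',(327,178),.061,s),'top',onz('top',(130/1+0,0),.06)[:0], tri('top',(315+143/4-.4,195+340/4-.4),'wrist',(328,178),None,s))
im=cv2.imread('pics/c_w.png');cv2.imwrite('pics/c_crop.png',cv2.resize(im[100:250,280:380],None,fx=5,fy=5,interpolation=cv2.INTER_CUBIC)[:, :500])
# jig corner visible in wrist
```

```text
vice (array([ 0.55967162, -0.1960298 ,  0.0618311 ]), np.float64(0.006081508778007485)) (array([ 0.55698406, -0.13012295,  0.01371437]), np.float64(0.00669732240127596))
[ 0.4613 -0.0863  0.025 ]
[ 0.507 -0.08   0.025]
[ 0.5262 -0.2057  0.025 ]
[ 0.4792 -0.2111  0.025 ]
handle wrist [ 0.4923022  -0.14266929  0.061     ] top [] (array([ 0.49398683, -0.13651976,  0.10309197]), np.float64(0.0028115723270555194))
```

View pics/c_crop.png

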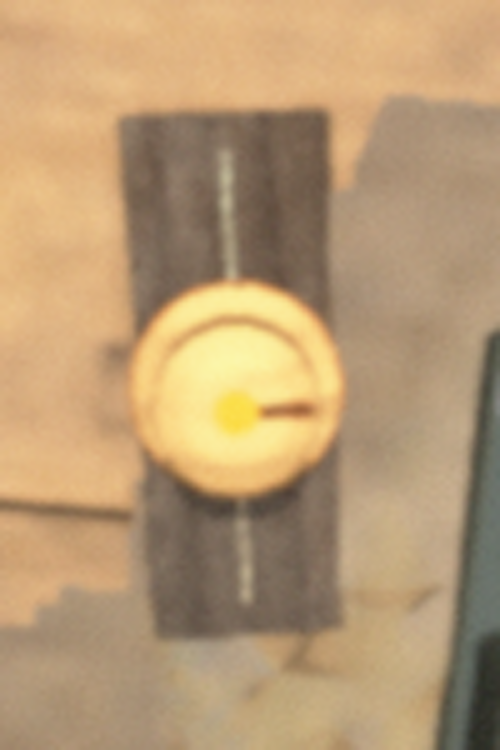

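Run:
```python
from h import *
s=sense()
C=[onz('wrist',(280+x/5-.4,100+y/5-.4),.025,s) for x,y in[(120,118),(328,112),(342,628),(155,636)]]
C=np.array(C);print(C.round(4),C.mean(0).round(4))
d=(C[2]+C[3]-C[0]-C[1]);print('long dir deg',np.degrees(np.arctan2(d[1],d[0])), np.linalg.norm(d)/2)
print('dot w',onz('wrist',(280+237/5-.4,100+412/5-.4),.076,s))
print('dot t',onz('top',(315+144/4-.4,195+343/4-.4),.076), tri('top',(315+144/4-.4,195+343/4-.4),'wrist',(280+237/5-.4,100+412/5-.4),None,s))
# block in top
C=np.array([onz('top',(315+x/4-.4,195+y/4-.4),.025) for x,y in[(42,317),(230,292),(240,360),(52,388)]]);print(C.round(4),C.mean(0))
```

```text
[[ 0.4596 -0.0855  0.025 ]
 [ 0.5084 -0.0799  0.025 ]
 [ 0.5248 -0.2047  0.025 ]
 [ 0.4774 -0.211   0.025 ]] [ 0.4925 -0.1453  0.025 ]
long dir deg -82.22850964375122 0.12634289691607545
dot w [ 0.49248597 -0.14509422  0.076     ]
dot t [ 0.49269706 -0.13800138  0.076     ] (array([ 0.49293627, -0.13469134,  0.14595551]), np.float64(0.0032113849548397948))
[[ 0.509  -0.0729  0.025 ]
 [ 0.5252 -0.1987  0.025 ]
 [ 0.48   -0.2048  0.025 ]
 [ 0.4618 -0.0793  0.025 ]] [ 0.49399533 -0.13891446  0.025     ]
```

```bash
cat >> h.py <<'E'
import pickle
def grabw(f):
    s=st(); im=optics.grab_frame('wrist'); cv2.imwrite('pics/'+f+'.png',im); pickle.dump(s,open('pics/'+f+'.pkl','wb')); return s,im
def ld(f): return pickle.load(open('pics/'+f+'.pkl','rb'))
def crop(f,x0,y0,x1,y1,k,o):
    im=cv2.imread('pics/'+f+'.png');cv2.imwrite('pics/'+o+'.png',cv2.resize(im[y0:y1,x0:x1],None,fx=k,fy=k,interpolation=cv2.INTER_CUBIC))
E
python3 - <<'E'
from h import *
grabw('d_w');crop('d_w',270,90,390,240,4,'d_crop')
E
```

```text
t 1.70 p [ 0.4951 -0.1607  0.3284] yaw 4.9 ax [-0.003 -0.001 -1.   ] F [-2.5 -2.4 -2.3] w 0.0882 q [-0.54  0.28  1.19 -0.    1.67 -0.63]
```

View pics/d_crop.png

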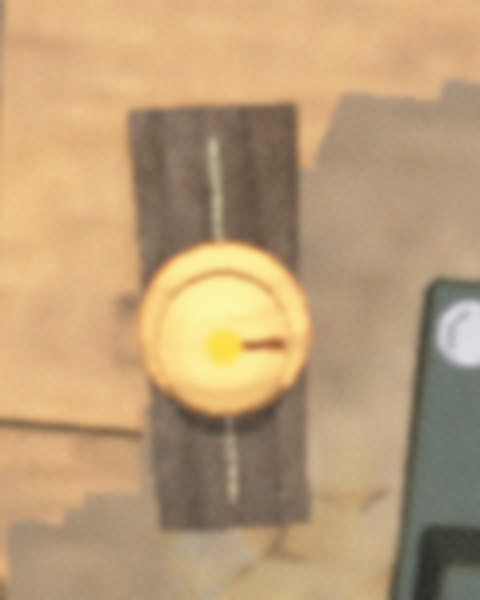

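```bash
cat >> h.py <<'E'
def blk(f,x0,y0,k,dot,cor,zt=.076,zb=.025):
    s=ld(f);q=lambda c:(x0+(c[0]+.5)/k-.5,y0+(c[1]+.5)/k-.5)
    D=onz('wrist',q(dot),zt,s)
    C=np.array([onz('wrist',q(c),zb,s) for c in cor]) # order: +y end two, -y end two
    d=C[2]+C[3]-C[0]-C[1]
    print('dot',D.round(4),'ctr',C.mean(0).round(4),'long %.1f'%np.degrees(np.arctan2(d[1],d[0])),'len %.4f'%(np.linalg.norm(d)/2))
E
python3 - <<'E'
from h import *
blk('d_w',270,90,4,(223,347),[(130,112),(298,104),(310,520),(160,528)])
st()
E
```

```text
dot [ 0.4902 -0.1391  0.076 ] ctr [ 0.4906 -0.1385  0.025 ] long -82.1 len 0.1260
t 1.75 p [ 0.494  -0.1576  0.3278] yaw 5.2 ax [-0.004  0.    -1.   ] F [-1.6  1.1 -1.8] w 0.0879 q [-0.54  0.28  1.2  -0.    1.67 -0.63]
```

```bash
python3 -m crank '[{"x":-0.017,"y":0.125,"z":-0.3,"twist":0.03,"hand":-1},{"z":-0.35,"hand":-1},{"z":-0.35,"hand":-1},{"z":-0.2,"hand":-1},{"z":0,"hand":-1}]'; python3 -c "
from h import *
grabw('e_w')"
```

```text
t 1.75 p [ 0.494  -0.1576  0.3278] yaw 5.2 ax [-0.004  0.    -1.   ] F [-1.6  1.1 -1.8] w 0.0879 q [-0.54  0.28  1.2  -0.    1.67 -0.63]invalid input at $[1]: expected keys hand, x, y, z, twist
```

View pics/e_w.png

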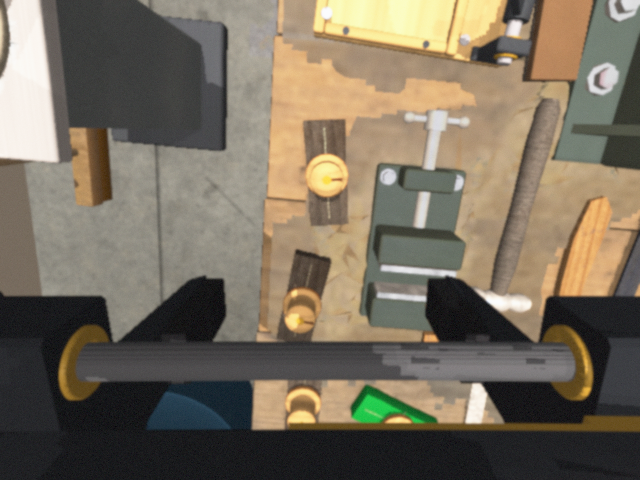

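All keys are required, so nothing moved.

```bash
python3 -m crank '[{"x":-0.017,"y":0.125,"z":-0.3,"twist":0.03,"hand":-1},{"x":0,"y":0,"z":-0.35,"twist":0,"hand":-1},{"x":0,"y":0,"z":-0.35,"twist":0,"hand":-1},{"x":0,"y":0,"z":-0.2,"twist":0,"hand":-1},{"x":0,"y":0,"z":0,"twist":0,"hand":-1}]'; python3 -c "
from h import *
grabw('e_w2');crop('e_w2',220,0,440,330,2,'e_c')"
```

```text
t: 2.42
ee_pos: [0.4881, -0.1303, 0.1439]
ee_rot: [1.099, 1.279, -1.1]
wrist_force: [1.0, -1.0, -0.2]
width: 0.0881
t 2.42 p [ 0.4881 -0.1303  0.1439] yaw 8.5 ax [-0.003  0.002 -1.   ] F [ 1.  -1.  -0.2] w 0.0881 q [-0.5   0.4   1.57 -0.    1.18 -0.64]
```

View pics/e_c.png

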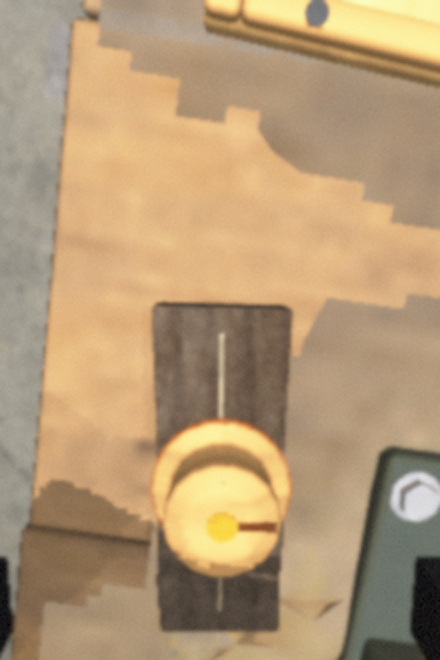

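Run:
```python
from h import *
blk('e_w2',220,0,2,(222,527),[(153,304),(290,306),(277,629),(160,630)])
st()
```

```text
dot [ 0.4903 -0.139   0.076 ] ctr [ 0.4899 -0.1381  0.025 ] long -81.7 len 0.1280
t 2.48 p [ 0.4888 -0.1307  0.1452] yaw 8.5 ax [-0.001  0.    -1.   ] F [ 0.6 -0.2  0.3] w 0.0885 q [-0.5   0.4   1.57 -0.    1.18 -0.64]
```

```bash
python3 -m crank '[{"x":0.01,"y":-0.05,"z":-0.15,"twist":0,"hand":-1},{"x":0,"y":0,"z":-0.2,"twist":0,"hand":-1},{"x":0,"y":0,"z":-0.1,"twist":0,"hand":-1},{"x":0,"y":0,"z":0,"twist":0,"hand":-1},{"x":0,"y":0,"z":0,"twist":0,"hand":-1}]'; python3 -c "
from h import *
st()"
```

```text
t: 3.1
ee_pos: [0.4943, -0.1385, 0.0852]
ee_rot: [1.097, 1.262, -1.091]
wrist_force: [-0.3, -0.5, 0.2]
width: 0.0881
t 3.10 p [ 0.4943 -0.1385  0.0852] yaw 8.7 ax [ 0.013 -0.007 -1.   ] F [-0.3 -0.5  0.2] w 0.0881 q [-0.5   0.48  1.63  0.    1.01 -0.66]
```

```bash
python3 -m crank '[{"x":-0.02,"y":0,"z":-0.12,"twist":0,"hand":-1},{"x":0,"y":0,"z":-0.09,"twist":0,"hand":-1},{"x":0,"y":0,"z":0,"twist":0,"hand":-1},{"x":0,"y":0,"z":0,"twist":0,"hand":-1}]'; python3 -c "
from h import *
st()"
```

```text
t: 3.6
ee_pos: [0.4934, -0.1392, 0.0567]
ee_rot: [1.096, 1.255, -1.088]
wrist_force: [-0.4, -0.3, 0.5]
width: 0.0879
t 3.60 p [ 0.4934 -0.1392  0.0567] yaw 8.8 ax [ 0.02 -0.01 -1.  ] F [-0.4 -0.3  0.5] w 0.0879 q [-0.51  0.52  1.67  0.    0.93 -0.66]
```

```bash
python3 -m crank '[{"x":-0.025,"y":0,"z":-0.07,"twist":0,"hand":-1},{"x":0,"y":0,"z":0,"twist":0,"hand":0.3},{"x":0,"y":0,"z":0,"twist":0,"hand":1},{"x":0,"y":0,"z":0,"twist":0,"hand":1},{"x":0,"y":0,"z":0,"twist":0,"hand":1},{"x":0,"y":0,"z":0,"twist":0,"hand":1}]'; python3 -c "
from h import *
st()"
```

```text
t: 4.35
ee_pos: [0.4901, -0.1395, 0.0465]
ee_rot: [1.096, 1.253, -1.087]
wrist_force: [2.2, 1.5, 2.4]
width: 0.0401
t 4.35 p [ 0.4901 -0.1395  0.0465] yaw 8.8 ax [ 0.022 -0.011 -1.   ] F [2.2 1.5 2.4] w 0.0401 q [-0.51  0.54  1.69  0.    0.89 -0.66]
```

```bash
python3 -m crank '[{"x":0,"y":0,"z":0,"twist":0,"hand":1},{"x":0,"y":0,"z":0,"twist":0,"hand":1},{"x":0,"y":0,"z":0.1,"twist":0,"hand":1},{"x":0,"y":0,"z":0.25,"twist":0,"hand":1},{"x":0,"y":0,"z":0.35,"twist":0,"hand":1},{"x":0,"y":0,"z":0.25,"twist":0,"hand":1},{"x":0,"y":0,"z":0.1,"twist":0,"hand":1},{"x":0,"y":0,"z":0,"twist":0,"hand":1}]'; python3 -c "
from h import *
grabw('f_w')
grab('side','f_s')"
```

```text
t: 5.35
ee_pos: [0.4872, -0.1381, 0.2064]
ee_rot: [1.096, 1.261, -1.09]
wrist_force: [0.1, 0.9, -2.9]
width: 0.0368
t 5.35 p [ 0.4872 -0.1381  0.2064] yaw 8.8 ax [ 0.014 -0.008 -1.   ] F [ 0.1  0.9 -2.9] w 0.0368 q [-0.51  0.33  1.48  0.    1.32 -0.66]
```

View pics/f_w.png

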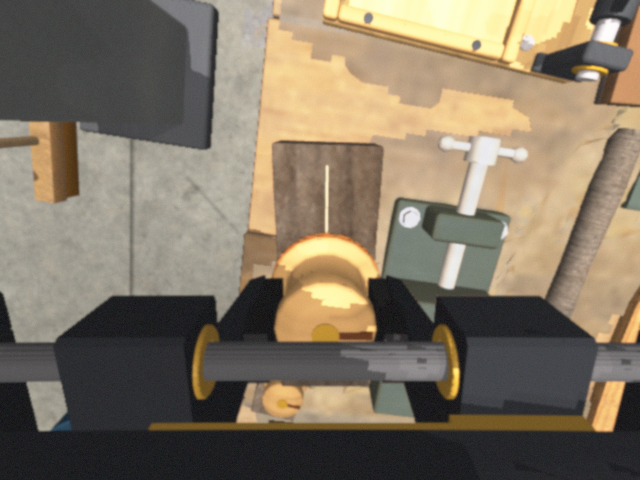

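View pics/f_s.png

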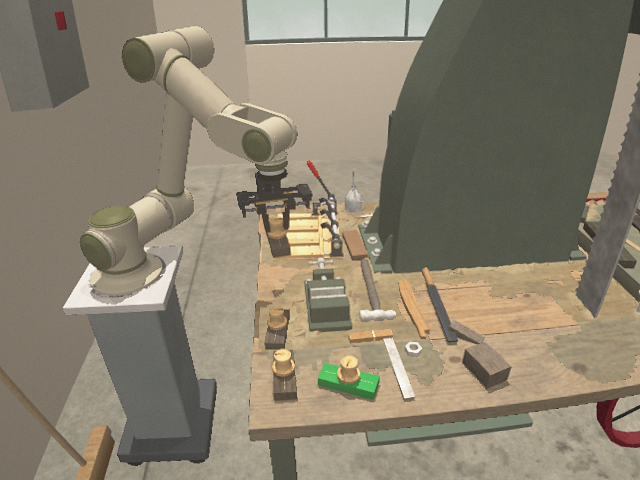

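```bash
python3 -m crank '[{"x":0.03,"y":0.15,"z":0.06,"twist":0.06,"hand":1},{"x":0.058,"y":0.3,"z":0.06,"twist":0.11,"hand":1},{"x":0.058,"y":0.3,"z":0.06,"twist":0.11,"hand":1},{"x":0.058,"y":0.3,"z":0.06,"twist":0.11,"hand":1},{"x":0.058,"y":0.3,"z":0,"twist":0.11,"hand":1},{"x":0.058,"y":0.3,"z":0,"twist":0.11,"hand":1},{"x":0.058,"y":0.3,"z":0,"twist":0.11,"hand":1},{"x":0.05,"y":0.25,"z":0,"twist":0.11,"hand":1},{"x":0,"y":0.1,"z":0,"twist":0.05,"hand":1},{"x":0,"y":0,"z":0,"twist":0,"hand":1},{"x":0,"y":0,"z":0,"twist":0,"hand":1}]'; python3 -c "
from h import *
grabw('g_w')"
```

```text
t: 6.82
ee_pos: [0.5476, 0.2175, 0.2254]
ee_rot: [-0.007, 1.588, 0.002]
wrist_force: [0.3, -0.7, -1.6]
width: 0.0369
t 6.83 p [0.5476 0.2175 0.2254] yaw 90.3 ax [-0.017 -0.003 -1.   ] F [ 0.3 -0.7 -1.6] w 0.0369 q [ 0.18  0.47  1.19  0.    1.5  -1.4 ]
```

View pics/g_w.png

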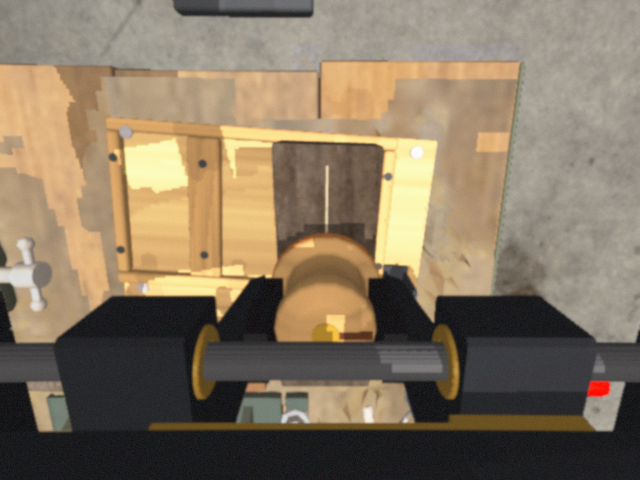

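Run:
```python
from h import *
crop('g_w',95,105,285,295,4,'g_c');crop('g_w',360,110,460,310,3,'g_c2')
```

```text
(no output)
```

View pics/g_c.png

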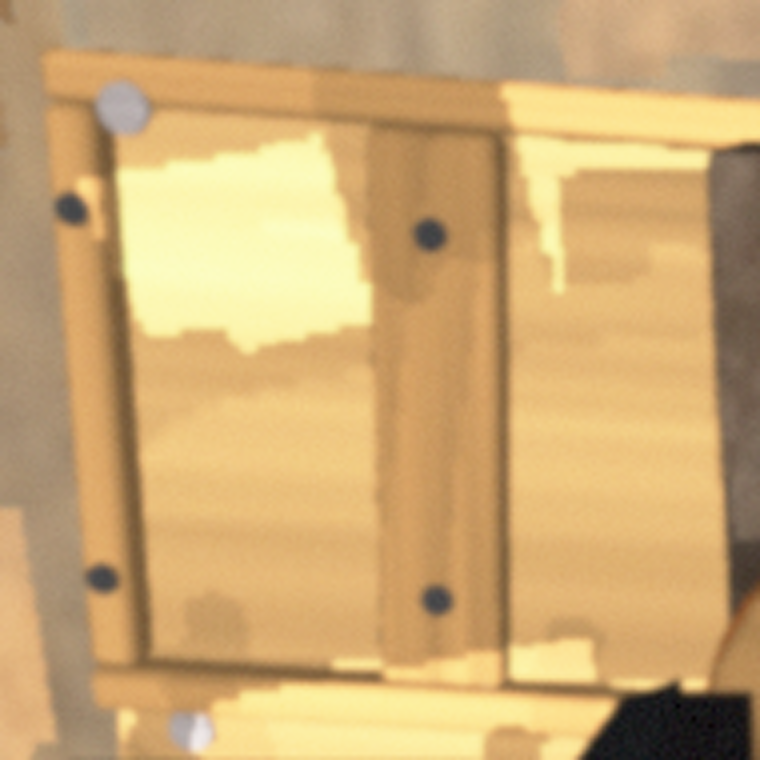

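View pics/g_c2.png

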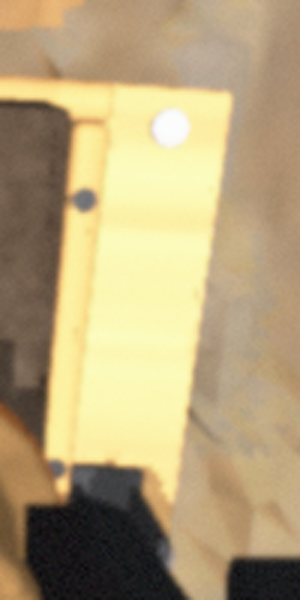

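Run:
```python
from h import *
s=ld('g_w')
pts=[((370,125),(-.069,-.0615),0),((498,130),(-.069,-.0305),0),((382,668),(.069,-.0615),0),((502,682),(.069,-.0305),0),((98,105),(-.069,-.1225),0),((138,660),(.069,-.1225),0),((74,122),(-.069,.1225),1)]
P=[];L=[]
for c,l,w in pts:
    q=(95+(c[0]+.5)/4-.5,105+(c[1]+.5)/4-.5) if w==0 else (360+(c[0]+.5)/3-.5,110+(c[1]+.5)/3-.5)
    P.append(onz('wrist',q,.0265,s)[:2]);L.append(l)
P=np.array(P);L=np.array(L)
m=P.mean(0);H=(L-L.mean(0)).T@(P-m);th=np.arctan2(H[0,1]-H[1,0],H[0,0]+H[1,1])
Rm=np.array([[np.cos(th),-np.sin(th)],[np.sin(th),np.cos(th)]]);o=m-Rm@L.mean(0)
print(o,np.degrees(th));print((P-(L@Rm.T+o)).round(4))
for y in(.092,0,-.092):print(o+Rm@[0,y])
st()
```

```text
[0.54859848 0.14590189] -3.8315265037194504
[[ 0.0018  0.0008]
 [ 0.0006 -0.0009]
 [-0.0032  0.0008]
 [-0.0017 -0.0001]
 [ 0.0022  0.0003]
 [-0.0009  0.0005]
 [ 0.0011 -0.0014]]
[0.55474619 0.23769626]
[0.54859848 0.14590189]
[0.54245077 0.05410752]
t 6.88 p [0.5476 0.2173 0.2254] yaw 90.3 ax [-0.017 -0.003 -1.   ] F [-0.5  0.4 -2.9] w 0.0366 q [ 0.18  0.47  1.19  0.    1.5  -1.4 ]
```

```bash
python3 -m crank '[{"x":0.03,"y":0.06,"z":-0.1,"twist":-0.03,"hand":1},{"x":0.01,"y":0.03,"z":-0.18,"twist":-0.01,"hand":1},{"x":0,"y":0,"z":-0.15,"twist":0,"hand":1},{"x":0,"y":0,"z":0,"twist":0,"hand":1},{"x":0,"y":0,"z":0,"twist":0,"hand":1}]'; python3 -c "
from h import *
grabw('h_w');crop('h_w',120,0,520,300,2,'h_c')"
```

```text
t: 7.5
ee_pos: [0.5547, 0.227, 0.1605]
ee_rot: [0.053, 1.585, -0.057]
wrist_force: [-0.2, -0.4, -2.1]
width: 0.037
t 7.50 p [0.5547 0.227  0.1605] yaw 86.0 ax [-0.015 -0.002 -1.   ] F [-0.2 -0.4 -2.1] w 0.0370 q [ 0.19  0.54  1.27  0.    1.35 -1.31]
```

View pics/h_c.png

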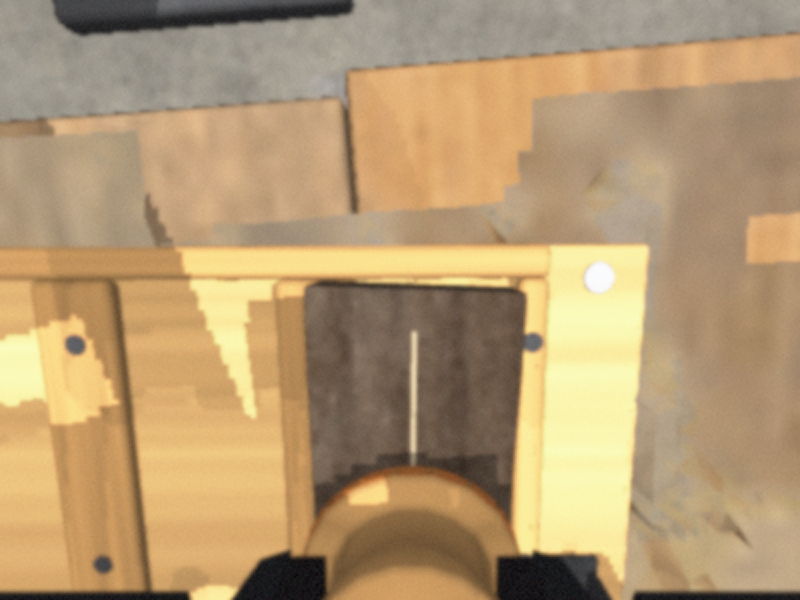

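Run:
```python
from h import *
s=ld('h_w')
f=lambda c,z:onz('wrist',(120+(c[0]+.5)/2-.5,(c[1]+.5)/2-.5),z,s)
for n,c,z in [('div2 fl',(33,283),.0265),('div2 fr',(118,280),.0265),('div1 fl',(275,283),.0265),('div2 low l',(68,560),.0265),('div2 low r',(145,560),.0265),('div1 low l',(290,560),.0265),('base fr',(648,245),.015),('base side',(628,560),.015),('blk fl',(305,285),.139),('blk fr',(525,293),.139)]:
    print(n,f(c,z).round(4))
st()
```

```text
div2 fl [0.4785 0.0905 0.0265]
div2 fr [0.4795 0.1222 0.0265]
div1 fl [0.4845 0.1804 0.0265]
div2 low l [0.5891 0.0821 0.0265]
div2 low r [0.5913 0.1138 0.0265]
div1 low l [0.5954 0.1736 0.0265]
base fr [0.4804 0.3226 0.015 ]
base side [0.6097 0.3162 0.015 ]
blk fl [0.4852 0.208  0.139 ]
blk fr [0.4903 0.2571 0.139 ]
t 7.55 p [0.5547 0.227  0.1605] yaw 86.0 ax [-0.015 -0.002 -1.   ] F [ 0.   0.2 -2.1] w 0.0370 q [ 0.19  0.54  1.27  0.    1.35 -1.31]
```

```bash
python3 -m crank '[{"x":0.015,"y":0.04,"z":-0.05,"twist":0.005,"hand":1},{"x":0.008,"y":0.022,"z":-0.13,"twist":0,"hand":1},{"x":0,"y":0,"z":-0.15,"twist":0,"hand":1},{"x":0,"y":0,"z":0,"twist":0,"hand":1},{"x":0,"y":0,"z":0,"twist":0,"hand":1}]'; python3 -c "
from h import *
grabw('i_w');crop('i_w',120,0,520,300,2,'i_c')"
```

```text
t: 8.18
ee_pos: [0.5599, 0.2378, 0.1124]
ee_rot: [0.047, 1.579, -0.049]
wrist_force: [-1.1, -0.6, -2.2]
width: 0.0372
t 8.18 p [0.5599 0.2378 0.1124] yaw 86.5 ax [-0.009 -0.001 -1.   ] F [-1.1 -0.6 -2.2] w 0.0372 q [ 0.21  0.6   1.31  0.    1.25 -1.3 ]
```

View pics/i_c.png

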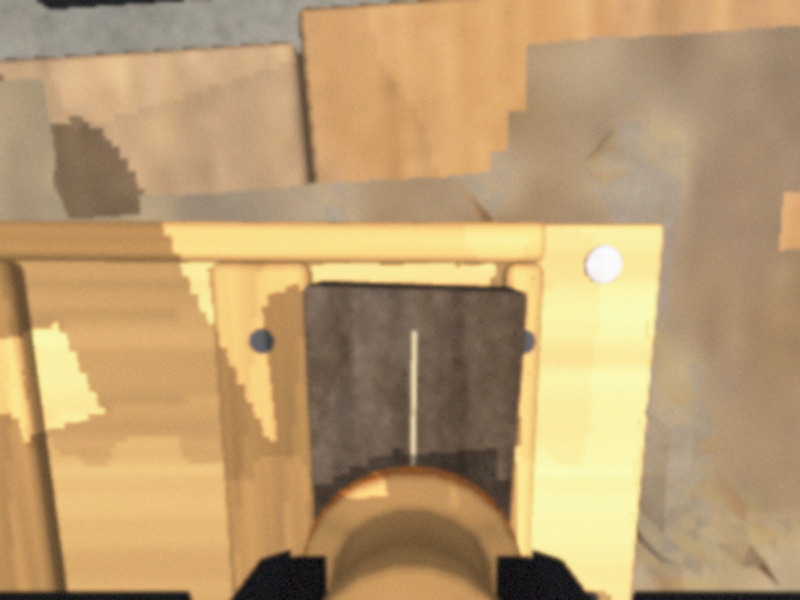

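Run:
```python
from h import *
s=ld('i_w')
f=lambda c,z:onz('wrist',(120+(c[0]+.5)/2-.5,(c[1]+.5)/2-.5),z,s)
for n,c,z in [('bay fl',(309,264),.0265),('bay fr',(508,264),.0265),('div1 low l',(232,570),.0265),('div1 fl',(213,264),.0265),('blk fl',(305,286),.091),('blk fr',(525,292),.091)]:
    print(n,f(c,z).round(4))
```

```text
bay fl [0.4854 0.2109 0.0265]
bay fr [0.4891 0.2719 0.0265]
div1 low l [0.5849 0.1746 0.0265]
div1 fl [0.4837 0.1815 0.0265]
blk fl [0.4909 0.2183 0.091 ]
blk fr [0.4951 0.2673 0.091 ]
```

```bash
python3 -m crank '[{"x":-0.013,"y":-0.008,"z":-0.09,"twist":0,"hand":1},{"x":0,"y":0,"z":-0.12,"twist":0,"hand":1},{"x":0,"y":0,"z":-0.06,"twist":0,"hand":1},{"x":0,"y":0,"z":0,"twist":0,"hand":1},{"x":0,"y":0,"z":0,"twist":0,"hand":1}]'; python3 -c "
from h import *
grabw('j_w');crop('j_w',120,0,520,300,2,'j_c')"
```

```text
t: 8.85
ee_pos: [0.5582, 0.2365, 0.0714]
ee_rot: [0.048, 1.576, -0.048]
wrist_force: [-0.3, 0.3, -2.2]
width: 0.0368
t 8.85 p [0.5582 0.2365 0.0714] yaw 86.5 ax [-0.006  0.    -1.   ] F [-0.3  0.3 -2.2] w 0.0368 q [ 0.21  0.64  1.36  0.    1.15 -1.31]
```

View pics/j_c.png

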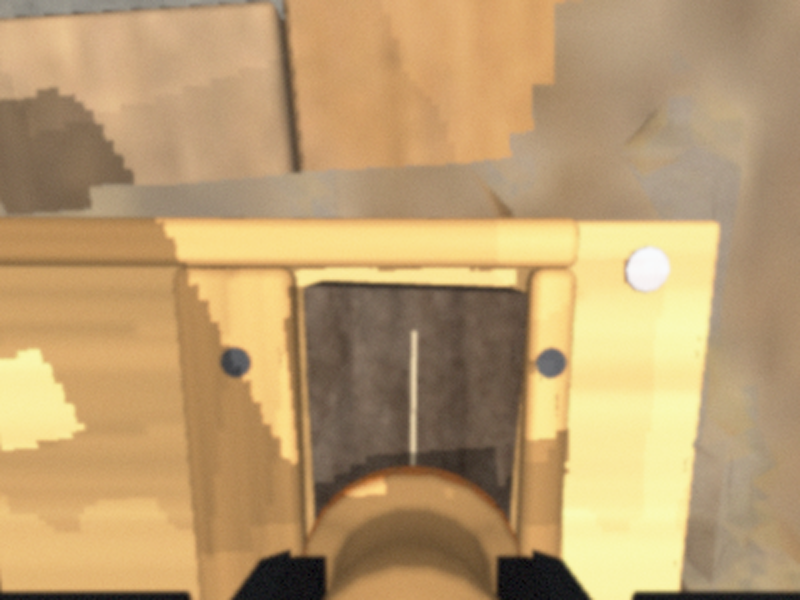

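```bash
python3 -m crank '[{"x":0,"y":0,"z":-0.035,"twist":0,"hand":1},{"x":0,"y":0,"z":-0.035,"twist":0,"hand":1},{"x":0,"y":0,"z":0,"twist":0,"hand":1},{"x":0,"y":0,"z":0,"twist":0,"hand":1}]'; python3 -c "
from h import *
st()"
```

```text
t: 9.4
ee_pos: [0.5588, 0.2366, 0.0614]
ee_rot: [0.048, 1.574, -0.048]
wrist_force: [0.4, 0.3, -0.1]
width: 0.0368
t 9.40 p [0.5588 0.2366 0.0614] yaw 86.5 ax [-0.004  0.    -1.   ] F [ 0.4  0.3 -0.1] w 0.0368 q [ 0.21  0.65  1.37  0.    1.12 -1.31]
```

```bash
python3 -m crank '[{"x":0,"y":0,"z":0,"twist":0,"hand":-1},{"x":0,"y":0,"z":0,"twist":0,"hand":-1},{"x":0,"y":0,"z":0,"twist":0,"hand":-1},{"x":0,"y":0,"z":0.1,"twist":0,"hand":-1},{"x":0,"y":0,"z":0.3,"twist":0,"hand":-1},{"x":0,"y":0,"z":0.35,"twist":0,"hand":-1},{"x":0,"y":0,"z":0.15,"twist":0,"hand":-1},{"x":0,"y":0,"z":0,"twist":0,"hand":-1}]'; python3 -c "
from h import *
grabw('k_w');crop('k_w',120,0,520,300,2,'k_c');grab('top','k_t')"
```

```text
t: 10.4
ee_pos: [0.5586, 0.2366, 0.205]
ee_rot: [0.049, 1.57, -0.047]
wrist_force: [0.3, -0.5, 0.1]
width: 0.0881
t 10.40 p [0.5586 0.2366 0.205 ] yaw 86.5 ax [ 0.     0.001 -1.   ] F [ 0.3 -0.5  0.1] w 0.0881 q [ 0.21  0.5   1.19  0.    1.45 -1.3 ]
```

View pics/k_c.png

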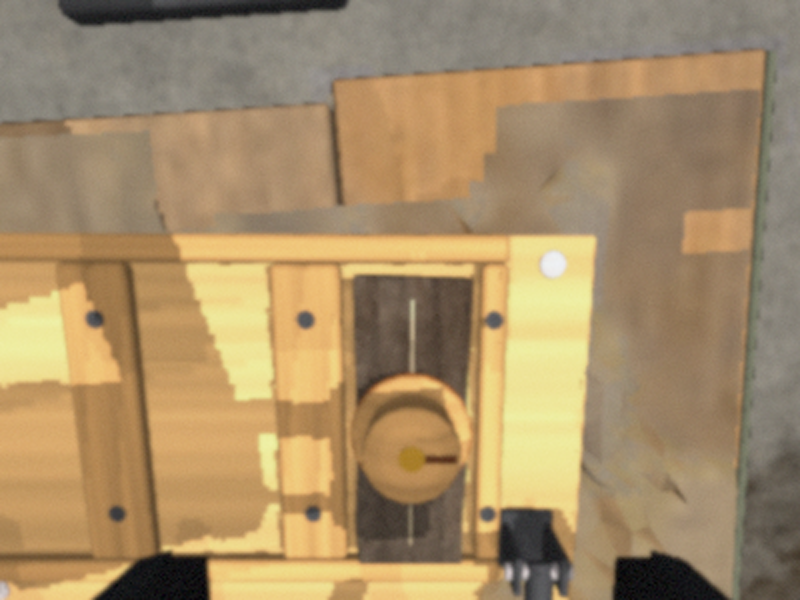

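View pics/k_t.png

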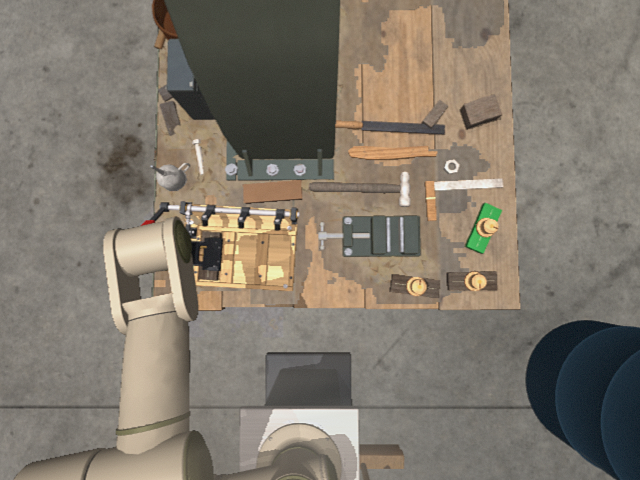

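```bash
python3 -m crank '[{"x":-0.03,"y":-0.15,"z":0.15,"twist":-0.1,"hand":-1},{"x":-0.055,"y":-0.34,"z":0.1,"twist":-0.11,"hand":-1},{"x":-0.055,"y":-0.34,"z":0.05,"twist":-0.11,"hand":-1},{"x":-0.055,"y":-0.34,"z":0,"twist":-0.11,"hand":-1},{"x":-0.055,"y":-0.34,"z":0,"twist":-0.11,"hand":-1},{"x":-0.055,"y":-0.34,"z":0,"twist":-0.11,"hand":-1},{"x":-0.055,"y":-0.34,"z":0,"twist":-0.11,"hand":-1},{"x":-0.055,"y":-0.34,"z":0,"twist":-0.11,"hand":-1},{"x":-0.055,"y":-0.34,"z":0,"twist":-0.11,"hand":-1},{"x":-0.055,"y":-0.34,"z":0,"twist":-0.06,"hand":-1},{"x":0,"y":-0.13,"z":0,"twist":0,"hand":-1},{"x":0,"y":0,"z":0,"twist":0,"hand":-1},{"x":0,"y":0,"z":0,"twist":0,"hand":-1}]'; python3 -c "
from h import *
grabw('l_w');crop('l_w',220,0,440,330,2,'l_c')"
```

```text
t: 12.12
ee_pos: [0.47, -0.2762, 0.231]
ee_rot: [1.35, 1.158, -1.337]
wrist_force: [0.2, 0.1, 0.7]
width: 0.0879
t 12.12 p [ 0.47   -0.2762  0.231 ] yaw -9.9 ax [-0.016  0.031 -0.999] F [0.2 0.1 0.7] w 0.0879 q [-0.75  0.39  1.3   0.01  1.48 -0.58]
```

View pics/l_c.png

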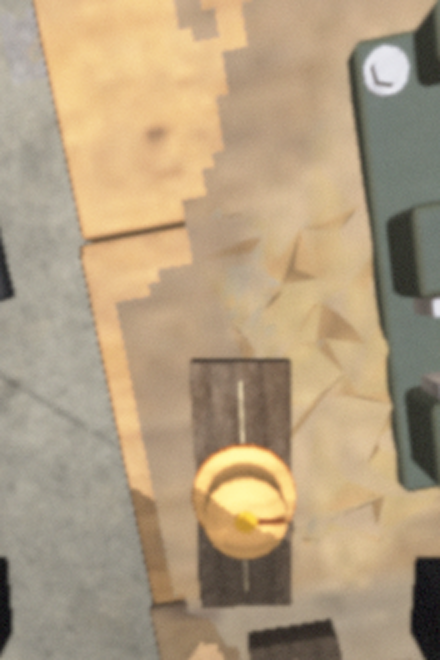

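Run:
```python
from h import *
blk('l_w',220,0,2,(245,521),[(191,359),(290,360),(290,604),(199,604)])
im=cv2.imread('pics/k_t.png')
print(onz('top',(417,286.5),.076)); st()
```

```text
dot [ 0.473  -0.3123  0.076 ] ctr [ 0.4731 -0.3114  0.025 ] long -98.4 len 0.1281
[ 0.47652597 -0.30718064  0.076     ]
t 12.18 p [ 0.47   -0.2761  0.231 ] yaw -9.9 ax [-0.016  0.031 -0.999] F [ 0.4 -0.1 -0.7] w 0.0882 q [-0.75  0.39  1.3   0.01  1.48 -0.58]
```

```bash
python3 -m crank '[{"x":0.012,"y":-0.12,"z":-0.15,"twist":0.01,"hand":-1},{"x":0.012,"y":-0.08,"z":-0.3,"twist":0.007,"hand":-1},{"x":0,"y":0,"z":-0.22,"twist":0,"hand":-1},{"x":0,"y":0,"z":0,"twist":0,"hand":-1},{"x":0,"y":0,"z":0,"twist":0,"hand":-1}]'; python3 -c "
from h import *
grabw('m_w');crop('m_w',220,0,440,330,2,'m_c')"
```

```text
t: 12.8
ee_pos: [0.4765, -0.3008, 0.1312]
ee_rot: [1.321, 1.174, -1.307]
wrist_force: [0.1, 0.2, 0.8]
width: 0.0882
t 12.80 p [ 0.4765 -0.3008  0.1312] yaw -7.7 ax [-0.014  0.028 -1.   ] F [0.1 0.2 0.8] w 0.0882 q [-0.78  0.51  1.41  0.01  1.25 -0.65]
```

View pics/m_c.png

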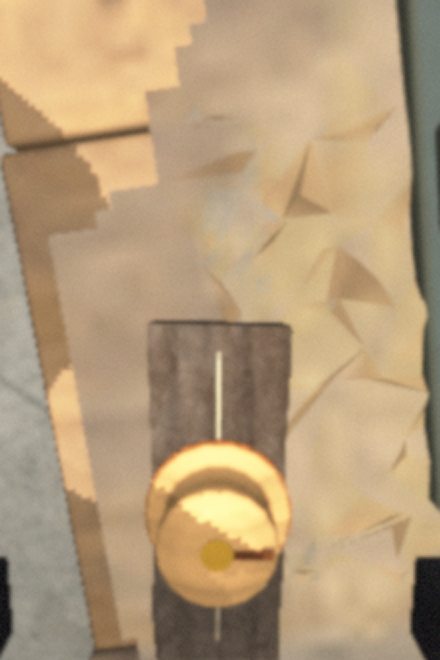

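Run:
```python
from h import *
blk('m_w',220,0,2,(217,556),[(149,322),(290,325),(279,659),(158,657)])
```

```text
dot [ 0.4732 -0.3131  0.076 ] ctr [ 0.4736 -0.3117  0.025 ] long -97.7 len 0.1268
```

```bash
python3 -m crank '[{"x":-0.018,"y":-0.065,"z":-0.12,"twist":0,"hand":-1},{"x":0,"y":0,"z":-0.18,"twist":0,"hand":-1},{"x":0,"y":0,"z":-0.12,"twist":0,"hand":-1},{"x":0,"y":0,"z":0,"twist":0,"hand":-1},{"x":0,"y":0,"z":0,"twist":0,"hand":-1}]'
```

```text
t: 13.48
ee_pos: [0.4741, -0.3133, 0.0677]
ee_rot: [1.32, 1.167, -1.306]
wrist_force: [0.4, 0.6, 0.3]
width: 0.0882
```

```bash
python3 -m crank '[{"x":0,"y":0,"z":-0.08,"twist":0,"hand":-1},{"x":0,"y":0,"z":-0.055,"twist":0,"hand":-0.3},{"x":0,"y":0,"z":0,"twist":0,"hand":-0.2},{"x":0,"y":0,"z":0,"twist":0,"hand":-0.1}]'; python3 -c "
from h import *
st()"
```

```text
t: 13.98
ee_pos: [0.4744, -0.3138, 0.0471]
ee_rot: [1.319, 1.165, -1.305]
wrist_force: [0.4, 0.6, 0.2]
width: 0.0601
t 13.97 p [ 0.4744 -0.3138  0.0471] yaw -7.7 ax [-0.008  0.021 -1.   ] F [0.4 0.6 0.2] w 0.0601 q [-0.8   0.62  1.49  0.01  1.05 -0.67]
```

```bash
python3 -m crank '[{"x":0,"y":0,"z":0,"twist":0,"hand":1},{"x":0,"y":0,"z":0,"twist":0,"hand":1},{"x":0,"y":0,"z":0,"twist":0,"hand":1},{"x":0,"y":0,"z":0,"twist":0,"hand":1},{"x":0,"y":0,"z":0.1,"twist":0,"hand":1},{"x":0,"y":0,"z":0.25,"twist":0,"hand":1},{"x":0,"y":0,"z":0.35,"twist":0,"hand":1},{"x":0,"y":0,"z":0.35,"twist":0,"hand":1},{"x":0,"y":0,"z":0.15,"twist":0,"hand":1},{"x":0,"y":0,"z":0,"twist":0,"hand":1}]'; python3 -c "
from h import *
grabw('n_w')"
```

```text
t: 15.22
ee_pos: [0.4729, -0.3123, 0.2368]
ee_rot: [1.319, 1.164, -1.305]
wrist_force: [-0.1, 0.6, -3.5]
width: 0.0368
t 15.22 p [ 0.4729 -0.3123  0.2368] yaw -7.7 ax [-0.008  0.021 -1.   ] F [-0.1  0.6 -3.5] w 0.0368 q [-0.8   0.42  1.24  0.01  1.5  -0.66]
```

View pics/n_w.png

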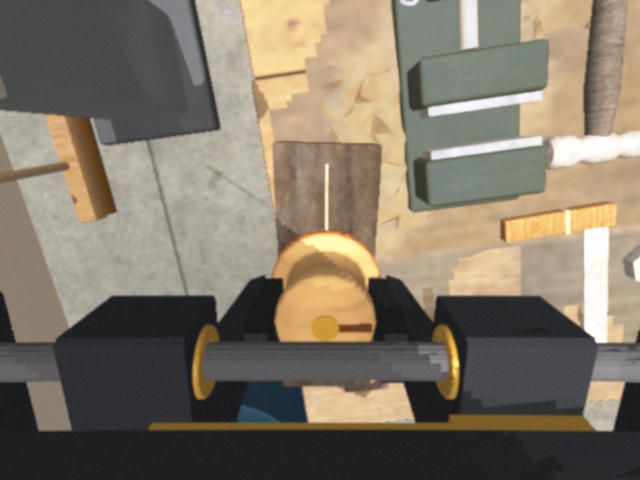

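```bash
python3 -m crank '[{"x":0.03,"y":0.15,"z":0.05,"twist":0.06,"hand":1},{"x":0.055,"y":0.32,"z":0,"twist":0.11,"hand":1},{"x":0.055,"y":0.32,"z":0,"twist":0.11,"hand":1},{"x":0.055,"y":0.32,"z":0,"twist":0.11,"hand":1},{"x":0.055,"y":0.32,"z":0,"twist":0.11,"hand":1},{"x":0.055,"y":0.32,"z":0,"twist":0.11,"hand":1},{"x":0.055,"y":0.32,"z":0,"twist":0.11,"hand":1},{"x":0.055,"y":0.32,"z":0,"twist":0.11,"hand":1},{"x":0.055,"y":0.32,"z":0,"twist":0.11,"hand":1},{"x":0.03,"y":0.2,"z":0,"twist":0.11,"hand":1},{"x":0,"y":0.05,"z":0,"twist":0.02,"hand":1},{"x":0,"y":0,"z":0,"twist":0,"hand":1},{"x":0,"y":0,"z":0,"twist":0,"hand":1}]'; python3 -c "
from h import *
st()"
```

```text
t: 16.9
ee_pos: [0.541, 0.1458, 0.2246]
ee_rot: [-0.039, 1.623, -0.002]
wrist_force: [-0.1, -0.6, -2.2]
width: 0.037
t 16.90 p [0.541  0.1458 0.2246] yaw 91.3 ax [-0.052 -0.026 -0.998] F [-0.1 -0.6 -2.2] w 0.0370 q [ 0.06  0.43  1.25 -0.02  1.51 -1.53]
```

```bash
python3 -m crank '[{"x":0.03,"y":0,"z":-0.07,"twist":-0.025,"hand":1},{"x":0.03,"y":0,"z":-0.07,"twist":-0.02,"hand":1},{"x":0.02,"y":0,"z":-0.07,"twist":0,"hand":1},{"x":0,"y":0,"z":-0.07,"twist":0,"hand":1},{"x":0,"y":0,"z":-0.07,"twist":0,"hand":1},{"x":0,"y":0,"z":-0.07,"twist":0,"hand":1},{"x":0,"y":0,"z":0,"twist":0,"hand":1}]'; python3 -c "
from h import *
grabw('o_w');crop('o_w',120,0,520,300,2,'o_c')"
```

```text
t: 17.77
ee_pos: [0.5533, 0.1425, 0.1577]
ee_rot: [0.026, 1.624, -0.064]
wrist_force: [0.9, -0.1, -2.7]
width: 0.0369
t 17.77 p [0.5533 0.1425 0.1577] yaw 86.8 ax [-0.055 -0.023 -0.998] F [ 0.9 -0.1 -2.7] w 0.0369 q [ 0.05  0.51  1.33 -0.02  1.36 -1.46]
```

View pics/o_c.png

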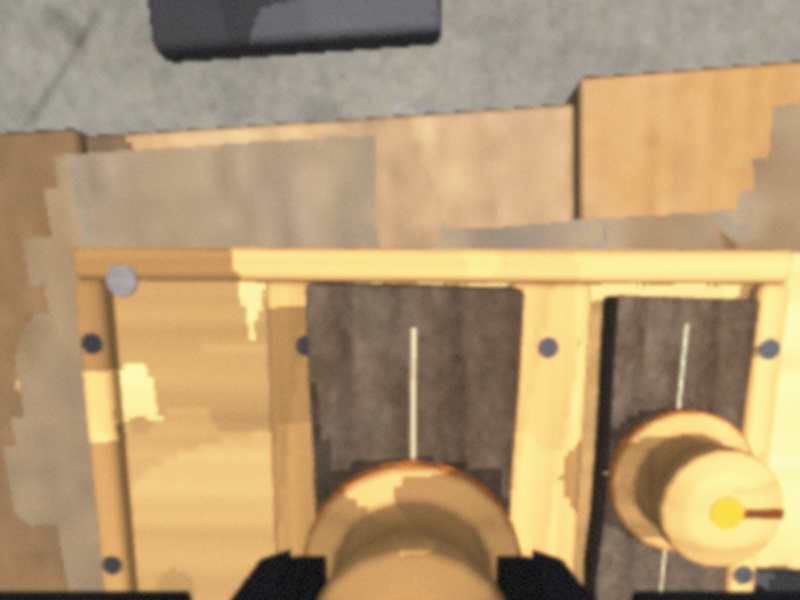

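```bash
python3 -m crank '[{"x":0.018,"y":0.02,"z":-0.1,"twist":0,"hand":1},{"x":0,"y":0,"z":-0.15,"twist":0,"hand":1},{"x":0,"y":0,"z":-0.12,"twist":0,"hand":1},{"x":0,"y":0,"z":0,"twist":0,"hand":1},{"x":0,"y":0,"z":0,"twist":0,"hand":1}]'; python3 -c "
from h import *
grabw('o_w2');crop('o_w2',120,0,520,300,2,'o_c2')"
```

```text
t: 18.45
ee_pos: [0.5571, 0.1465, 0.1004]
ee_rot: [0.026, 1.621, -0.064]
wrist_force: [-0.2, 0.2, -2.1]
width: 0.0366
t 18.45 p [0.5571 0.1465 0.1004] yaw 86.8 ax [-0.051 -0.022 -0.998] F [-0.2  0.2 -2.1] w 0.0366 q [ 0.06  0.58  1.39 -0.02  1.23 -1.45]
```

View pics/o_c2.png

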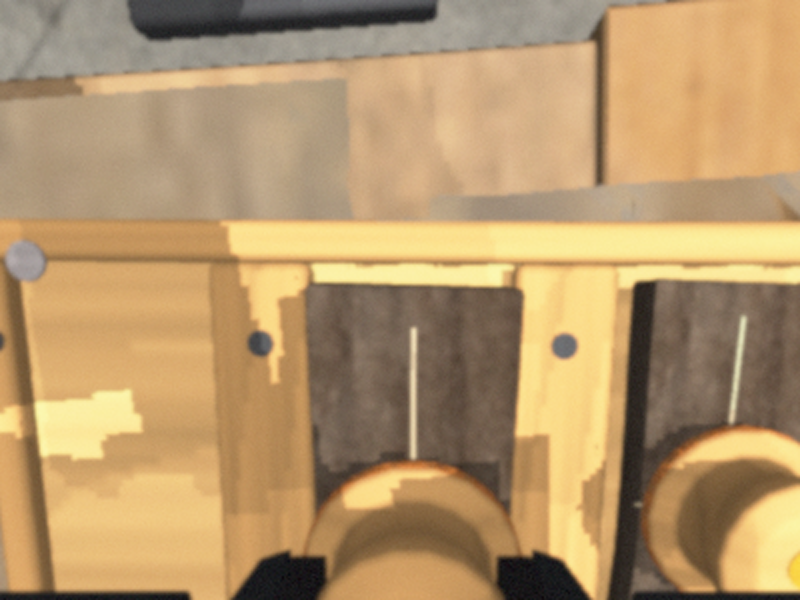

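```bash
python3 -m crank '[{"x":-0.008,"y":0,"z":-0.08,"twist":0,"hand":1},{"x":0,"y":0,"z":-0.08,"twist":0,"hand":1},{"x":0,"y":0,"z":-0.05,"twist":0,"hand":1},{"x":0,"y":0,"z":-0.04,"twist":0,"hand":1},{"x":0,"y":0,"z":-0.03,"twist":0,"hand":1},{"x":0,"y":0,"z":0,"twist":0,"hand":1}]'; python3 -c "
from h import *
grabw('o_w3');crop('o_w3',120,0,520,300,2,'o_c3')"
```

```text
t: 19.25
ee_pos: [0.5574, 0.1462, 0.0625]
ee_rot: [0.025, 1.613, -0.064]
wrist_force: [0.2, -0.1, -1.7]
width: 0.0369
t 19.25 p [0.5574 0.1462 0.0625] yaw 86.8 ax [-0.043 -0.023 -0.999] F [ 0.2 -0.1 -1.7] w 0.0369 q [ 0.06  0.62  1.43 -0.02  1.13 -1.44]
```

View pics/o_c3.png

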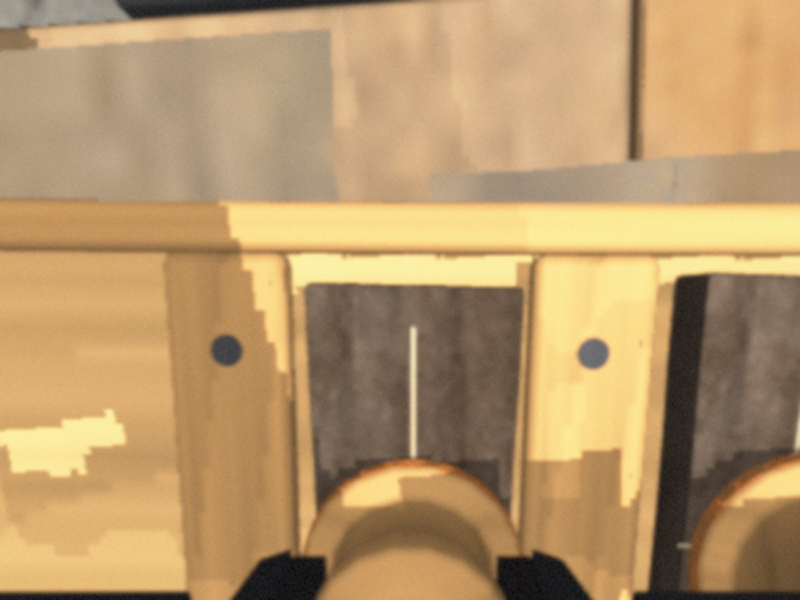

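Run:
```python
from h import *
s=ld('o_w3')
f=lambda c,z:onz('wrist',(120+(c[0]+.5)/2-.5,(c[1]+.5)/2-.5),z,s)
print(f((290,252),.0265),f((530,252),.0265),f((307,284),.044),f((522,289),.044))
s=ld('j_w')
print(f((298,268),.0265),f((528,268),.0265),f((305,284),.050),f((525,291),.050))
```

```text
[0.47924044 0.12012798 0.0265    ] [0.48250246 0.17838171 0.0265    ] [0.48734444 0.12649097 0.044     ] [0.49103995 0.17417537 0.044     ]
[0.48520549 0.21241161 0.0265    ] [0.48868867 0.27040567 0.0265    ] [0.48882609 0.21716116 0.05      ] [0.49327822 0.26605366 0.05      ]
```

```bash
python3 -m crank '[{"x":-0.025,"y":-0.005,"z":0.02,"twist":0,"hand":1},{"x":0,"y":0,"z":0,"twist":0,"hand":1},{"x":0,"y":0,"z":-0.03,"twist":0,"hand":1},{"x":0,"y":0,"z":-0.03,"twist":0,"hand":1},{"x":0,"y":0,"z":0,"twist":0,"hand":1}]'; python3 -c "
from h import *
st()"
```

```text
t: 19.92
ee_pos: [0.5546, 0.1451, 0.0614]
ee_rot: [0.024, 1.607, -0.064]
wrist_force: [-0.2, 1.0, -2.3]
width: 0.0369
t 19.93 p [0.5546 0.1451 0.0614] yaw 86.8 ax [-0.038 -0.024 -0.999] F [-0.2  1.  -2.3] w 0.0369 q [ 0.06  0.62  1.44 -0.02  1.12 -1.44]
```

```bash
python3 -m crank '[{"x":0,"y":0,"z":-0.025,"twist":0,"hand":1},{"x":0,"y":0,"z":-0.02,"twist":0,"hand":1},{"x":0,"y":0,"z":0,"twist":0,"hand":1}]'; python3 -c "
from h import *
st()"
```

```text
t: 20.3
ee_pos: [0.5553, 0.145, 0.0612]
ee_rot: [0.024, 1.602, -0.064]
wrist_force: [-0.9, 1.6, -1.6]
width: 0.0367
t 20.30 p [0.5553 0.145  0.0612] yaw 86.8 ax [-0.032 -0.025 -0.999] F [-0.9  1.6 -1.6] w 0.0367 q [ 0.06  0.62  1.45 -0.03  1.11 -1.44]
```

```bash
python3 -m crank '[{"x":0,"y":0,"z":0,"twist":0,"hand":-1},{"x":0,"y":0,"z":0,"twist":0,"hand":-1},{"x":0,"y":0,"z":0,"twist":0,"hand":-1},{"x":0,"y":0,"z":0.1,"twist":0,"hand":-1},{"x":0,"y":0,"z":0.3,"twist":0,"hand":-1},{"x":0,"y":0,"z":0.35,"twist":0,"hand":-1},{"x":0,"y":0,"z":0.3,"twist":0,"hand":-1},{"x":0,"y":0,"z":0,"twist":0,"hand":-1}]'; python3 -c "
from h import *
grabw('p_w');crop('p_w',120,0,520,300,2,'p_c')"
```

```text
t: 21.3
ee_pos: [0.5547, 0.1448, 0.2254]
ee_rot: [0.024, 1.601, -0.064]
wrist_force: [-0.2, 0.2, -1.3]
width: 0.0882
t 21.30 p [0.5547 0.1448 0.2254] yaw 86.8 ax [-0.032 -0.025 -0.999] F [-0.2  0.2 -1.3] w 0.0882 q [ 0.06  0.45  1.23 -0.02  1.5  -1.45]
```

View pics/p_c.png

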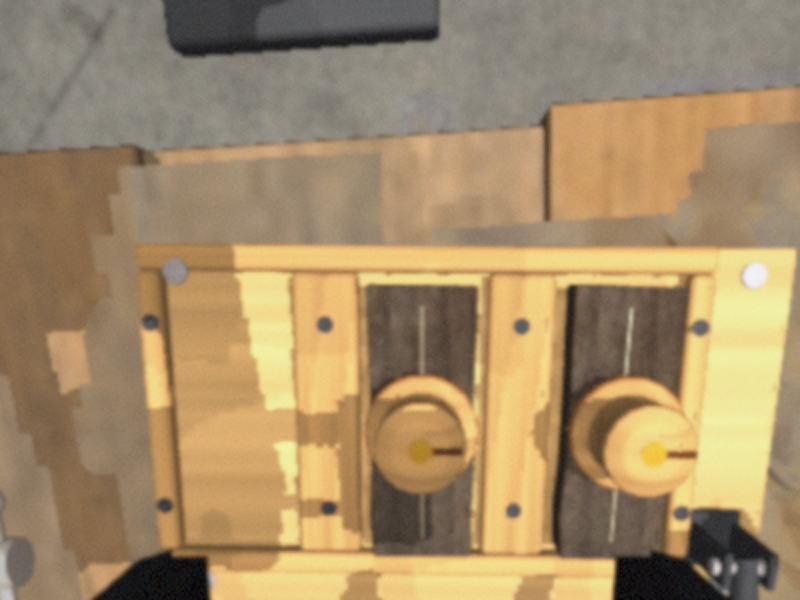

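```bash
python3 -m crank '[{"x":-0.02,"y":-0.15,"z":0.06,"twist":-0.04,"hand":-1},{"x":-0.03,"y":-0.27,"z":0.06,"twist":-0.075,"hand":-1},{"x":-0.03,"y":-0.27,"z":0,"twist":-0.075,"hand":-1},{"x":-0.03,"y":-0.27,"z":0,"twist":-0.075,"hand":-1},{"x":-0.03,"y":-0.27,"z":0,"twist":-0.075,"hand":-1},{"x":-0.03,"y":-0.27,"z":0,"twist":-0.075,"hand":-1},{"x":-0.03,"y":-0.27,"z":0,"twist":-0.075,"hand":-1},{"x":-0.03,"y":-0.27,"z":0,"twist":-0.075,"hand":-1},{"x":-0.03,"y":-0.27,"z":0,"twist":-0.075,"hand":-1},{"x":-0.03,"y":-0.27,"z":0,"twist":-0.075,"hand":-1},{"x":-0.03,"y":-0.27,"z":0,"twist":-0.075,"hand":-1},{"x":-0.03,"y":-0.27,"z":0,"twist":-0.075,"hand":-1},{"x":-0.03,"y":-0.27,"z":0,"twist":-0.075,"hand":-1},{"x":-0.03,"y":-0.2,"z":0,"twist":-0.06,"hand":-1},{"x":0,"y":-0.05,"z":0,"twist":0,"hand":-1},{"x":0,"y":0,"z":0,"twist":0,"hand":-1}]'; python3 -c "
from h import *
grabw('q_w');crop('q_w',170,0,490,330,2,'q_c');grab('top','q_t')"
```

```text
t: 23.35
ee_pos: [0.4813, -0.4143, 0.2201]
ee_rot: [1.321, 1.244, -1.282]
wrist_force: [1.1, 0.2, 0.0]
width: 0.088
t 23.35 p [ 0.4813 -0.4143  0.2201] yaw -5.9 ax [-0.038  0.076 -0.996] F [1.1 0.2 0. ] w 0.0880 q [-0.9   0.58  1.01  0.02  1.64 -0.8 ]
```

View pics/q_c.png

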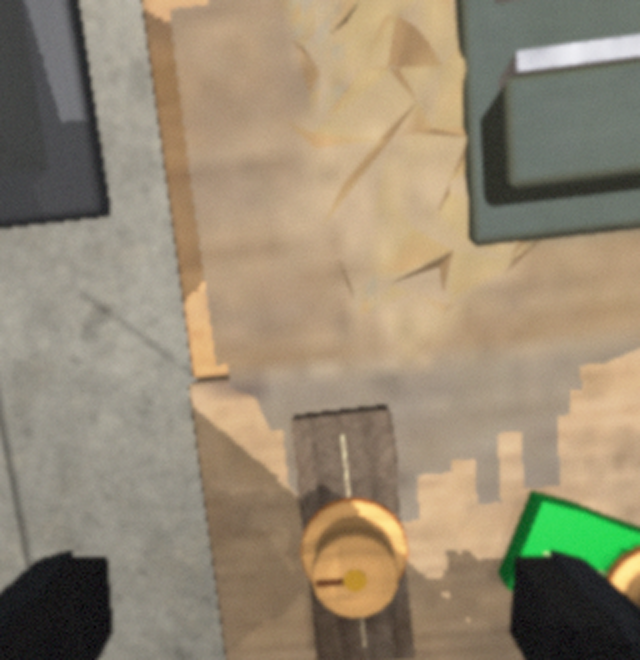

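```bash
python3 -m crank '[{"x":-0.15,"y":0.13,"z":0,"twist":0,"hand":-1},{"x":-0.15,"y":0.13,"z":0,"twist":0,"hand":-1},{"x":-0.15,"y":0.13,"z":0,"twist":0,"hand":-1},{"x":0,"y":0,"z":0,"twist":0,"hand":-1}]'; python3 -c "
from h import *
st()"; python3 -m crank '[{"x":0.05,"y":-0.045,"z":0,"twist":0,"hand":-1},{"x":0.05,"y":-0.045,"z":0,"twist":0,"hand":-1},{"x":0.05,"y":-0.045,"z":0,"twist":0,"hand":-1},{"x":0.05,"y":-0.045,"z":0,"twist":0,"hand":-1},{"x":0,"y":0,"z":0,"twist":0,"hand":-1}]';python3 -c "
from h import *
st()"
```

```text
t: 23.95
ee_pos: [0.4138, -0.3486, 0.2211]
ee_rot: [1.313, 1.248, -1.274]
wrist_force: [0.1, -0.1, -0.8]
width: 0.0878
t 23.95 p [ 0.4138 -0.3486  0.2211] yaw -5.3 ax [-0.038  0.075 -0.996] F [ 0.1 -0.1 -0.8] w 0.0878 q [-0.93  0.41  1.3   0.01  1.51 -0.83]
t: 24.58
ee_pos: [0.4483, -0.3785, 0.2204]
ee_rot: [1.312, 1.248, -1.272]
wrist_force: [-0.4, -0.4, -0.2]
width: 0.088
t 24.57 p [ 0.4483 -0.3785  0.2204] yaw -5.2 ax [-0.037  0.074 -0.997] F [-0.4 -0.4 -0.2] w 0.0880 q [-0.91  0.49  1.17  0.02  1.56 -0.82]
```

```bash
python3 -m crank '[{"x":0,"y":0,"z":0,"twist":0.1,"hand":-1},{"x":0,"y":0,"z":0,"twist":0.1,"hand":-1},{"x":0,"y":0,"z":0,"twist":0.1,"hand":-1},{"x":0,"y":0,"z":0,"twist":0.1,"hand":-1},{"x":0,"y":0,"z":0,"twist":0,"hand":-1}]'; python3 -c "
from h import *
st()"; python3 -m crank '[{"x":0,"y":0,"z":0,"twist":-0.1,"hand":-1},{"x":0,"y":0,"z":0,"twist":-0.1,"hand":-1},{"x":0,"y":0,"z":0,"twist":-0.1,"hand":-1},{"x":0,"y":0,"z":0,"twist":-0.1,"hand":-1},{"x":0,"y":0,"z":0,"twist":0,"hand":-1}]';python3 -c "
from h import *
st()"
```

```text
t: 25.2
ee_pos: [0.448, -0.3785, 0.2198]
ee_rot: [0.798, 1.508, -0.805]
wrist_force: [0.8, 0.4, 0.0]
width: 0.0885
t 25.20 p [ 0.448  -0.3785  0.2198] yaw 31.8 ax [-0.076  0.038 -0.996] F [0.8 0.4 0. ] w 0.0885 q [-0.89  0.5   1.16 -0.04  1.56 -1.44]
t: 25.82
ee_pos: [0.4476, -0.3785, 0.2198]
ee_rot: [1.328, 1.241, -1.286]
wrist_force: [-0.9, 0.2, -0.4]
width: 0.0881
t 25.82 p [ 0.4476 -0.3785  0.2198] yaw -6.3 ax [-0.037  0.078 -0.996] F [-0.9  0.2 -0.4] w 0.0881 q [-0.91  0.49  1.17  0.02  1.56 -0.8 ]
```

```bash
python3 -m crank '[{"x":0,"y":0,"z":0,"twist":-0.115,"hand":-1},{"x":0,"y":0,"z":0,"twist":-0.115,"hand":-1},{"x":0,"y":0,"z":0,"twist":-0.115,"hand":-1},{"x":0,"y":0,"z":0,"twist":-0.115,"hand":-1},{"x":0,"y":0,"z":0,"twist":-0.115,"hand":-1},{"x":0,"y":0,"z":0,"twist":-0.115,"hand":-1},{"x":0,"y":0,"z":0,"twist":-0.115,"hand":-1},{"x":0,"y":0,"z":0,"twist":-0.115,"hand":-1},{"x":0,"y":0,"z":0,"twist":-0.115,"hand":-1},{"x":0,"y":0,"z":0,"twist":-0.115,"hand":-1},{"x":0,"y":0,"z":0,"twist":-0.115,"hand":-1},{"x":0,"y":0,"z":0,"twist":-0.115,"hand":-1},{"x":0,"y":0,"z":0,"twist":-0.115,"hand":-1},{"x":0,"y":0,"z":0,"twist":-0.115,"hand":-1},{"x":0,"y":0,"z":0,"twist":-0.115,"hand":-1},{"x":0,"y":0,"z":0,"twist":-0.115,"hand":-1},{"x":0,"y":0,"z":0,"twist":-0.1,"hand":-1},{"x":0,"y":0,"z":0,"twist":0,"hand":-1}]'; python3 -c "
from h import *
st()"
```

```text
t: 28.08
ee_pos: [0.4471, -0.3779, 0.22]
ee_rot: [-1.218, 1.273, 1.078]
wrist_force: [0.4, -1.0, 0.9]
width: 0.0882
t 28.07 p [ 0.4471 -0.3779  0.22  ] yaw 175.1 ax [ 0.038 -0.077 -0.996] F [ 0.4 -1.   0.9] w 0.0882 q [-0.9   0.42  1.29 -0.02  1.35  2.34]
```

```bash
python3 -m crank '[{"x":0,"y":0.2,"z":0.05,"twist":0.03,"hand":-1},{"x":0,"y":0.34,"z":0.05,"twist":0.07,"hand":-1},{"x":0,"y":0.34,"z":0.05,"twist":0.07,"hand":-1},{"x":0,"y":0.34,"z":0.05,"twist":0.07,"hand":-1},{"x":0,"y":0.34,"z":0,"twist":0.07,"hand":-1},{"x":0,"y":0.34,"z":0,"twist":0.07,"hand":-1},{"x":0,"y":0.34,"z":0,"twist":0.07,"hand":-1},{"x":0,"y":0.1,"z":0,"twist":0.05,"hand":-1},{"x":0,"y":0,"z":0,"twist":0,"hand":-1}]'; python3 -c "
from h import *
st()"; python3 -m crank '[{"x":0,"y":-0.2,"z":0,"twist":-0.03,"hand":-1},{"x":0,"y":-0.34,"z":0,"twist":-0.07,"hand":-1},{"x":0,"y":-0.34,"z":0,"twist":-0.07,"hand":-1},{"x":0,"y":-0.34,"z":0,"twist":-0.07,"hand":-1},{"x":0,"y":-0.34,"z":0,"twist":-0.07,"hand":-1},{"x":0.05,"y":-0.34,"z":0,"twist":-0.07,"hand":-1},{"x":0.05,"y":-0.34,"z":0,"twist":-0.07,"hand":-1},{"x":0.05,"y":-0.34,"z":0,"twist":-0.05,"hand":-1},{"x":0,"y":-0.2,"z":0,"twist":0,"hand":-1},{"x":0,"y":0,"z":0,"twist":0,"hand":-1}]';python3 -c "
from h import *
grabw('r_w')"
```

```text
t: 29.2
ee_pos: [0.445, -0.0169, 0.2511]
ee_rot: [-1.824, 0.732, 1.66]
wrist_force: [0.6, -0.0, 0.9]
width: 0.088
t 29.20 p [ 0.445  -0.0169  0.2511] yaw -136.1 ax [ 0.084 -0.024 -0.996] F [ 0.6 -0.   0.9] w 0.0880 q [-0.31  0.15  1.59  0.    1.31  2.07]
t: 30.45
ee_pos: [0.461, -0.4579, 0.2494]
ee_rot: [-1.249, 1.258, 1.106]
wrist_force: [-0.4, 0.3, -0.2]
width: 0.088
t 30.45 p [ 0.461  -0.4579  0.2494] yaw 177.4 ax [ 0.039 -0.079 -0.996] F [-0.4  0.3 -0.2] w 0.0880 q [-0.96  0.52  1.04 -0.01  1.5   2.23]
```

View pics/r_w.png

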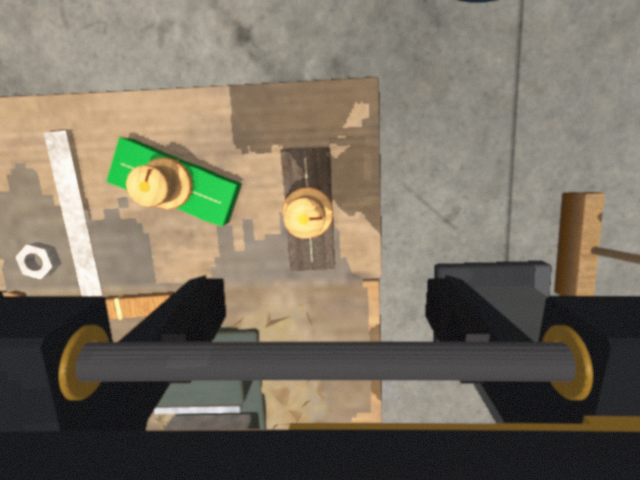

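```bash
python3 -m crank '[{"x":0.03,"y":0.15,"z":0.05,"twist":0.06,"hand":-1},{"x":0.04,"y":0.34,"z":0,"twist":0.11,"hand":-1},{"x":0.04,"y":0.34,"z":0,"twist":0.11,"hand":-1},{"x":0.04,"y":0.34,"z":0,"twist":0.11,"hand":-1},{"x":0.04,"y":0.34,"z":0,"twist":0.11,"hand":-1},{"x":0.04,"y":0.34,"z":0,"twist":0.11,"hand":-1},{"x":0.04,"y":0.34,"z":0,"twist":0.11,"hand":-1},{"x":0.04,"y":0.34,"z":0,"twist":0.11,"hand":-1},{"x":0.04,"y":0.34,"z":0,"twist":0.11,"hand":-1},{"x":0.03,"y":0.34,"z":0,"twist":0.11,"hand":-1},{"x":0,"y":0.1,"z":0,"twist":0.02,"hand":-1},{"x":0,"y":0,"z":0,"twist":0,"hand":-1}]'; python3 -c "
from h import *
st()"
```

```text
t: 32.0
ee_pos: [0.5098, 0.063, 0.2599]
ee_rot: [2.26, 0.191, -2.091]
wrist_force: [0.3, -0.6, -0.5]
width: 0.0881
t 32.00 p [0.5098 0.063  0.2599] yaw -82.6 ax [ 0.074  0.052 -0.996] F [ 0.3 -0.6 -0.5] w 0.0881 q [-0.14  0.27  1.41  0.06  1.4   1.3 ]
```

```bash
python3 -m crank '[{"x":-0.02,"y":-0.15,"z":0,"twist":-0.06,"hand":-1},{"x":-0.03,"y":-0.34,"z":0,"twist":-0.11,"hand":-1},{"x":-0.03,"y":-0.34,"z":0,"twist":-0.11,"hand":-1},{"x":-0.03,"y":-0.34,"z":0,"twist":-0.11,"hand":-1},{"x":-0.03,"y":-0.34,"z":0,"twist":-0.11,"hand":-1},{"x":-0.03,"y":-0.34,"z":0,"twist":-0.11,"hand":-1},{"x":-0.03,"y":-0.34,"z":0,"twist":-0.11,"hand":-1},{"x":-0.03,"y":-0.34,"z":0,"twist":-0.11,"hand":-1},{"x":-0.03,"y":-0.34,"z":0,"twist":-0.11,"hand":-1},{"x":0,"y":-0.34,"z":0,"twist":-0.11,"hand":-1},{"x":0,"y":-0.1,"z":0,"twist":-0.02,"hand":-1},{"x":0,"y":0,"z":0,"twist":0,"hand":-1}]'; python3 -c "
from h import *
st()"
```

```text
t: 33.5
ee_pos: [0.4551, -0.4628, 0.26]
ee_rot: [-1.233, 1.278, 1.088]
wrist_force: [-0.0, 0.6, -1.5]
width: 0.088
t 33.50 p [ 0.4551 -0.4628  0.26  ] yaw 175.9 ax [ 0.033 -0.085 -0.996] F [-0.   0.6 -1.5] w 0.0880 q [-0.97  0.51  1.02 -0.02  1.52  2.25]
```

```bash
python3 -m crank '[{"x":0,"y":0,"z":-0.35,"twist":0,"hand":-1},{"x":0,"y":0,"z":-0.25,"twist":0,"hand":-1},{"x":0,"y":0,"z":0,"twist":0,"hand":-1}]'; python3 -c "
from h import *
st()";python3 -m crank '[{"x":0,"y":0,"z":0.08,"twist":0,"hand":-1},{"x":0,"y":0,"z":0.08,"twist":0,"hand":-1},{"x":0,"y":0,"z":0.08,"twist":0,"hand":-1},{"x":0,"y":0,"z":0.08,"twist":0,"hand":-1},{"x":0,"y":0,"z":0.08,"twist":0,"hand":-1},{"x":0,"y":0,"z":0.08,"twist":0,"hand":-1},{"x":0,"y":0,"z":0.08,"twist":0,"hand":-1},{"x":0,"y":0,"z":0,"twist":0,"hand":-1}]'; python3 -c "
from h import *
st()"
```

```text
t: 33.88
ee_pos: [0.4547, -0.4596, 0.1702]
ee_rot: [-1.238, 1.275, 1.089]
wrist_force: [0.6, 1.6, 1.1]
width: 0.0881
t 33.88 p [ 0.4547 -0.4596  0.1702] yaw 176.2 ax [ 0.035 -0.087 -0.996] F [0.6 1.6 1.1] w 0.0881 q [-0.97  0.56  1.19 -0.02  1.3   2.25]
t: 34.88
ee_pos: [0.456, -0.4597, 0.2681]
ee_rot: [-1.25, 1.275, 1.081]
wrist_force: [-0.2, -0.1, -0.8]
width: 0.0882
t 34.88 p [ 0.456  -0.4597  0.2681] yaw 176.4 ax [ 0.042 -0.096 -0.994] F [-0.2 -0.1 -0.8] w 0.0882 q [-0.96  0.5   1.02 -0.02  1.52  2.24]
```

```bash
python3 -m crank '[{"x":0,"y":0,"z":0,"twist":0,"hand":-1},{"x":0,"y":0,"z":0,"twist":0,"hand":-1},{"x":0,"y":0,"z":0,"twist":0,"hand":-1},{"x":0,"y":0,"z":0,"twist":0,"hand":-1},{"x":0,"y":0,"z":0,"twist":0,"hand":-1},{"x":0,"y":0,"z":0,"twist":0,"hand":-1}]'; python3 -c "
from h import *
st()"
```

```text
t: 35.62
ee_pos: [0.4557, -0.4594, 0.2662]
ee_rot: [-1.247, 1.275, 1.084]
wrist_force: [-0.1, -0.3, 0.4]
width: 0.088
t 35.62 p [ 0.4557 -0.4594  0.2662] yaw 176.3 ax [ 0.04  -0.093 -0.995] F [-0.1 -0.3  0.4] w 0.0880 q [-0.96  0.5   1.03 -0.02  1.52  2.24]
```

```bash
python3 -m crank '[{"x":0,"y":0,"z":-0.12,"twist":0,"hand":-1},{"x":0,"y":0,"z":-0.12,"twist":0,"hand":-1},{"x":0,"y":0,"z":-0.12,"twist":0,"hand":-1},{"x":0,"y":0,"z":-0.12,"twist":0,"hand":-1},{"x":0,"y":0,"z":-0.12,"twist":0,"hand":-1},{"x":0,"y":0,"z":0,"twist":0,"hand":-1}]'; python3 -c "
from h import *
st()";python3 -m crank '[{"x":0,"y":0,"z":0.35,"twist":0,"hand":-1},{"x":0,"y":0,"z":0.25,"twist":0,"hand":-1},{"x":0,"y":0,"z":0,"twist":0,"hand":-1},{"x":0,"y":0,"z":0,"twist":0,"hand":-1}]'; python3 -c "
from h import *
st()"
```

```text
t: 36.38
ee_pos: [0.4557, -0.4594, 0.1743]
ee_rot: [-1.248, 1.275, 1.083]
wrist_force: [-0.7, 0.7, 1.0]
width: 0.0878
t 36.38 p [ 0.4557 -0.4594  0.1743] yaw 176.3 ax [ 0.041 -0.095 -0.995] F [-0.7  0.7  1. ] w 0.0878 q [-0.96  0.56  1.19 -0.02  1.29  2.25]
t: 36.88
ee_pos: [0.4556, -0.4593, 0.2686]
ee_rot: [-1.25, 1.275, 1.081]
wrist_force: [-0.3, -0.1, -0.7]
width: 0.0882
t 36.88 p [ 0.4556 -0.4593  0.2686] yaw 176.3 ax [ 0.042 -0.096 -0.995] F [-0.3 -0.1 -0.7] w 0.0882 q [-0.96  0.5   1.02 -0.02  1.52  2.24]
```

```bash
python3 -m crank '[{"x":0,"y":0,"z":0,"twist":0.115,"hand":-1},{"x":0,"y":0,"z":0,"twist":0.115,"hand":-1},{"x":0,"y":0,"z":0,"twist":0.115,"hand":-1},{"x":0,"y":0,"z":0,"twist":0.115,"hand":-1},{"x":0,"y":0,"z":0,"twist":0.115,"hand":-1},{"x":0,"y":0,"z":0,"twist":0.115,"hand":-1},{"x":0,"y":0,"z":0,"twist":0.115,"hand":-1},{"x":0,"y":0,"z":0,"twist":0.115,"hand":-1},{"x":0,"y":0,"z":0,"twist":0.115,"hand":-1},{"x":0,"y":0,"z":0,"twist":0.115,"hand":-1},{"x":0,"y":0,"z":0,"twist":0.115,"hand":-1},{"x":0,"y":0,"z":0,"twist":0.115,"hand":-1},{"x":0,"y":0,"z":0,"twist":0.115,"hand":-1},{"x":0,"y":0,"z":0,"twist":0.115,"hand":-1},{"x":0,"y":0,"z":0,"twist":0.115,"hand":-1},{"x":0,"y":0,"z":0,"twist":0.115,"hand":-1},{"x":0,"y":0,"z":0,"twist":0.115,"hand":-1},{"x":0,"y":0,"z":-0.35,"twist":0.05,"hand":-1},{"x":0,"y":0,"z":-0.25,"twist":0,"hand":-1},{"x":0,"y":0,"z":0,"twist":0,"hand":-1}]'; python3 -c "
from h import *
st()"; python3 -m crank '[{"x":0,"y":0,"z":0.05,"twist":0,"hand":-1},{"x":0,"y":0,"z":0.05,"twist":0,"hand":-1},{"x":0,"y":0,"z":0.05,"twist":0,"hand":-1},{"x":0,"y":0,"z":0.05,"twist":0,"hand":-1},{"x":0,"y":0,"z":0.05,"twist":0,"hand":-1},{"x":0,"y":0,"z":0.05,"twist":0,"hand":-1},{"x":0,"y":0,"z":0.05,"twist":0,"hand":-1},{"x":0,"y":0,"z":0.05,"twist":0,"hand":-1}]'; python3 -c "
from h import *
st()"
```

```text
t: 39.38
ee_pos: [0.4517, -0.454, 0.1504]
ee_rot: [1.2, 1.349, -1.188]
wrist_force: [-0.3, 0.1, 2.1]
width: 0.0881
t 39.38 p [ 0.4517 -0.454   0.1504] yaw 2.9 ax [-0.077  0.083 -0.994] F [-0.3  0.1  2.1] w 0.0881 q [-0.97  0.66  1.07 -0.02  1.53 -1.01]
t: 40.38
ee_pos: [0.4524, -0.4551, 0.2196]
ee_rot: [1.198, 1.342, -1.189]
wrist_force: [-0.5, 1.4, -0.5]
width: 0.088
t 40.38 p [ 0.4524 -0.4551  0.2196] yaw 2.8 ax [-0.073  0.077 -0.994] F [-0.5  1.4 -0.5] w 0.0880 q [-0.97  0.61  0.96 -0.02  1.68 -1.01]
```

```bash
python3 -m crank '[{"x":0,"y":0,"z":0.12,"twist":0,"hand":-1},{"x":0,"y":0,"z":0.12,"twist":0,"hand":-1},{"x":0,"y":0,"z":0.12,"twist":0,"hand":-1},{"x":0,"y":0,"z":0.12,"twist":0,"hand":-1},{"x":0,"y":0,"z":0.12,"twist":0,"hand":-1},{"x":0,"y":0,"z":0.12,"twist":0,"hand":-1},{"x":0,"y":0,"z":0.12,"twist":0,"hand":-1},{"x":0,"y":0,"z":0.12,"twist":0,"hand":-1}]'; python3 -c "
from h import *
st()"; python3 -m crank '[{"x":0,"y":0,"z":-0.4,"twist":0,"hand":-1},{"x":0,"y":0,"z":-0.4,"twist":0,"hand":-1},{"x":0,"y":0,"z":-0.4,"twist":0,"hand":-1},{"x":0,"y":0,"z":-0.2,"twist":0,"hand":-1},{"x":0,"y":0,"z":0,"twist":0,"hand":-1}]'; python3 -c "
from h import *
st()"
```

```text
t: 41.38
ee_pos: [0.4517, -0.4543, 0.3691]
ee_rot: [1.199, 1.345, -1.189]
wrist_force: [-0.0, 0.6, 0.7]
width: 0.088
t 41.38 p [ 0.4517 -0.4543  0.3691] yaw 2.8 ax [-0.075  0.08  -0.994] F [-0.   0.6  0.7] w 0.0880 q [-0.97  0.58  0.6  -0.02  2.07 -1.02]
t: 42.0
ee_pos: [0.4516, -0.4541, 0.1576]
ee_rot: [1.196, 1.337, -1.189]
wrist_force: [-0.3, 0.3, 0.5]
width: 0.0883
t 42.00 p [ 0.4516 -0.4541  0.1576] yaw 2.8 ax [-0.071  0.073 -0.995] F [-0.3  0.3  0.5] w 0.0883 q [-0.97  0.65  1.07 -0.02  1.53 -1.01]
```

```bash
python3 -m crank '[{"x":0,"y":0.25,"z":0.15,"twist":0,"hand":-1},{"x":0,"y":0.15,"z":0.15,"twist":0,"hand":-1},{"x":0,"y":0,"z":0,"twist":0,"hand":-1},{"x":0,"y":0,"z":0,"twist":0,"hand":-1}]'; python3 -c "
from h import *
grabw('s_w');crop('s_w',170,0,490,330,2,'s_c')"
```

```text
t: 42.5
ee_pos: [0.4524, -0.3949, 0.2086]
ee_rot: [1.195, 1.329, -1.189]
wrist_force: [-0.3, -0.4, -0.2]
width: 0.0884
t 42.50 p [ 0.4524 -0.3949  0.2086] yaw 2.7 ax [-0.066  0.067 -0.996] F [-0.3 -0.4 -0.2] w 0.0884 q [-0.91  0.53  1.13 -0.01  1.57 -0.95]
```

View pics/s_c.png

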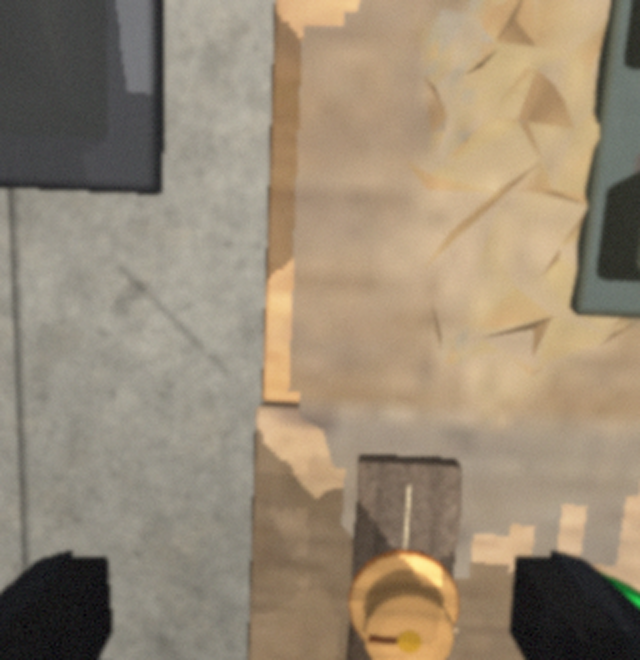

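Run:
```python
from h import *
s=ld('s_w');f=lambda c,z:onz('wrist',(170+(c[0]+.5)/2-.5,(c[1]+.5)/2-.5),z,s)
print(f((409,641),.076)); a=f((358,460),.025);b=f((350,650),.025);c=f((461,463),.025);d=f((457,590),.025);print(a,b,c,d,[np.degrees(np.arctan2(*(q-p)[1::-1])) for p,q in((a,b),(c,d),(a,c))])
cr=cv2.imread('pics/q_t.png');print(onz('top',(475,282),.076))
crop('q_t',430,250,530,310,7,'q_tc')
```

```text
[ 0.48576518 -0.46555284  0.076     ]
[ 0.46062462 -0.4005906   0.025     ] [ 0.46259663 -0.49634217  0.025     ] [ 0.50818437 -0.39909612  0.025     ] [ 0.51190857 -0.4612383   0.025     ] [np.float64(-88.8201602386521), np.float64(-86.57035488635871), np.float64(1.7998299616713946)]
[ 0.48747637 -0.45483002  0.076     ]
```

View pics/q_tc.png

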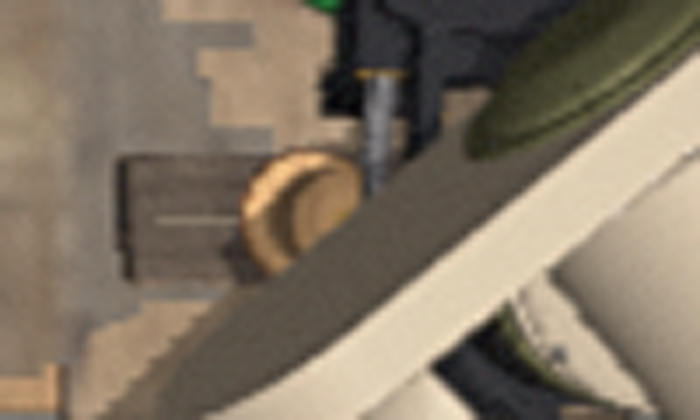

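```bash
python3 -m crank '[{"x":0.1,"y":-0.2,"z":-0.1,"twist":0,"hand":-1},{"x":0.1,"y":-0.18,"z":-0.15,"twist":0,"hand":-1},{"x":0,"y":-0.05,"z":-0.2,"twist":0,"hand":-1},{"x":0,"y":0,"z":-0.1,"twist":0,"hand":-1},{"x":0,"y":0,"z":0,"twist":0,"hand":-1}]'; python3 -c "
from h import *
grabw('t_w');crop('t_w',170,0,490,330,2,'t_c')"
```

```text
t: 43.18
ee_pos: [0.482, -0.4645, 0.1211]
ee_rot: [1.198, 1.33, -1.192]
wrist_force: [0.5, -0.2, 1.0]
width: 0.0885
t 43.17 p [ 0.482  -0.4645  0.1211] yaw 2.5 ax [-0.067  0.069 -0.995] F [ 0.5 -0.2  1. ] w 0.0885 q [-0.94  0.72  1.02 -0.01  1.49 -0.98]
```

View pics/t_c.png

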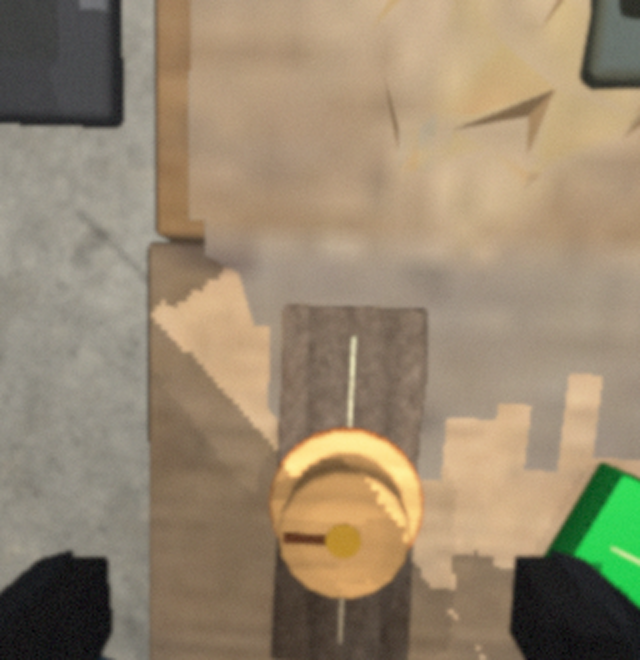

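Run:
```python
from h import *
blk('t_w',170,0,2,(343,540),[(283,305),(427,309),(410,655),(273,655)])
```

```text
dot [ 0.4856 -0.4655  0.076 ] ctr [ 0.486  -0.4633  0.025 ] long -89.0 len 0.1240
```

```bash
python3 -m crank '[{"x":0.022,"y":0,"z":-0.12,"twist":0,"hand":-1},{"x":0,"y":0,"z":-0.16,"twist":0,"hand":-1},{"x":0,"y":0,"z":-0.1,"twist":0,"hand":-1},{"x":0,"y":0,"z":0,"twist":0,"hand":-0.5},{"x":0,"y":0,"z":0,"twist":0,"hand":-0.5}]'; python3 -c "
from h import *
st()"
```

```text
t: 43.85
ee_pos: [0.4869, -0.4646, 0.0654]
ee_rot: [1.195, 1.323, -1.191]
wrist_force: [0.1, -0.5, 0.7]
width: 0.0705
t 43.85 p [ 0.4869 -0.4646  0.0654] yaw 2.6 ax [-0.063  0.063 -0.996] F [ 0.1 -0.5  0.7] w 0.0705 q [-0.93  0.78  1.08 -0.01  1.37 -0.97]
```

```bash
python3 -m crank '[{"x":-0.005,"y":0,"z":-0.08,"twist":0,"hand":-0.5},{"x":0,"y":0,"z":-0.05,"twist":0,"hand":-0.3},{"x":0,"y":0,"z":0,"twist":0,"hand":0},{"x":0,"y":0,"z":0,"twist":0,"hand":1},{"x":0,"y":0,"z":0,"twist":0,"hand":1},{"x":0,"y":0,"z":0,"twist":0,"hand":1},{"x":0,"y":0,"z":0,"twist":0,"hand":1}]'; python3 -c "
from h import *
st()"
```

```text
t: 44.72
ee_pos: [0.4865, -0.465, 0.0457]
ee_rot: [1.194, 1.32, -1.191]
wrist_force: [0.5, -0.5, -1.8]
width: 0.0369
t 44.73 p [ 0.4865 -0.465   0.0457] yaw 2.6 ax [-0.061  0.062 -0.996] F [ 0.5 -0.5 -1.8] w 0.0369 q [-0.93  0.8   1.1  -0.01  1.33 -0.97]
```

```bash
python3 -m crank '[{"x":0,"y":0,"z":-0.04,"twist":0,"hand":1},{"x":0,"y":0,"z":-0.04,"twist":0,"hand":1}]'; python3 -m crank '[{"x":0,"y":0,"z":-0.06,"twist":0,"hand":1},{"x":0,"y":0,"z":-0.06,"twist":0,"hand":1}]'; python3 -c "
from h import *
st()"; python3 -m crank '[{"x":0,"y":0,"z":-0.1,"twist":0,"hand":1},{"x":0,"y":0,"z":-0.1,"twist":0,"hand":1},{"x":0,"y":0,"z":-0.1,"twist":0,"hand":1}]'; python3 -c "
from h import *
st()"
```

```text
t: 44.98
ee_pos: [0.4872, -0.4661, 0.0441]
ee_rot: [1.191, 1.313, -1.191]
wrist_force: [-11.4, 13.2, 39.6]
width: 0.037
t: 45.22
ee_pos: [0.4873, -0.4682, 0.0408]
ee_rot: [1.184, 1.302, -1.194]
wrist_force: [-13.5, 12.0, 46.8]
width: 0.0371
t 45.23 p [ 0.4873 -0.4682  0.0408] yaw 2.6 ax [-0.054  0.044 -0.998] F [-13.5  12.   46.8] w 0.0371 q [-0.93  0.8   1.11 -0.02  1.3  -0.97]
t: 45.6
ee_pos: [0.488, -0.4697, 0.039]
ee_rot: [1.172, 1.281, -1.197]
wrist_force: [-29.7, 32.1, 96.2]
width: 0.0368
t 45.60 p [ 0.488  -0.4697  0.039 ] yaw 2.6 ax [-0.045  0.023 -0.999] F [-29.7  32.1  96.2] w 0.0368 q [-0.93  0.8   1.12 -0.02  1.27 -0.97]
```

```bash
python3 -m crank '[{"x":0,"y":0,"z":0,"twist":0,"hand":1},{"x":0,"y":0,"z":-0.02,"twist":0,"hand":1},{"x":0,"y":0,"z":-0.02,"twist":0,"hand":1},{"x":0,"y":0,"z":-0.02,"twist":0,"hand":1}]'; python3 -c "
from h import *
st()
grab('side','u_s'); crop('u_s',250,330,330,400,8,'u_sc')"
```

```text
t: 46.1
ee_pos: [0.488, -0.4704, 0.0399]
ee_rot: [1.168, 1.273, -1.198]
wrist_force: [-10.6, 11.7, 37.3]
width: 0.0368
t 46.10 p [ 0.488  -0.4704  0.0399] yaw 2.6 ax [-0.042  0.016 -0.999] F [-10.6  11.7  37.3] w 0.0368 q [-0.93  0.79  1.12 -0.03  1.26 -0.97]
```

View pics/u_sc.png

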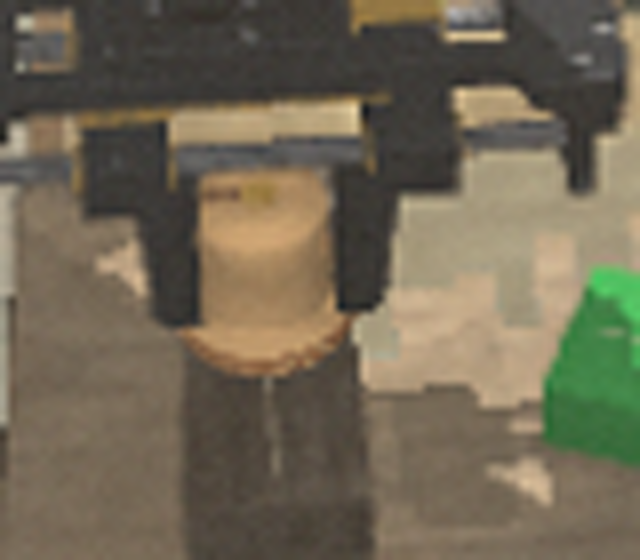

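```bash
python3 -m crank '[{"x":0,"y":0,"z":0.03,"twist":0,"hand":1},{"x":0,"y":0,"z":0.1,"twist":0,"hand":1},{"x":0,"y":0,"z":0.25,"twist":0,"hand":1},{"x":0,"y":0,"z":0.35,"twist":0,"hand":1},{"x":0,"y":0,"z":0.35,"twist":0,"hand":1},{"x":0,"y":0,"z":0.15,"twist":0,"hand":1},{"x":0,"y":0,"z":0,"twist":0,"hand":1}]'; python3 -c "
from h import *
grabw('v_w')"
```

```text
t: 47.02
ee_pos: [0.4866, -0.4692, 0.2236]
ee_rot: [1.173, 1.286, -1.198]
wrist_force: [-0.0, 0.1, -3.1]
width: 0.037
t 47.02 p [ 0.4866 -0.4692  0.2236] yaw 2.6 ax [-0.049  0.026 -0.998] F [-0.   0.1 -3.1] w 0.0370 q [-0.93  0.65  0.87 -0.02  1.67 -0.98]
```

View pics/v_w.png

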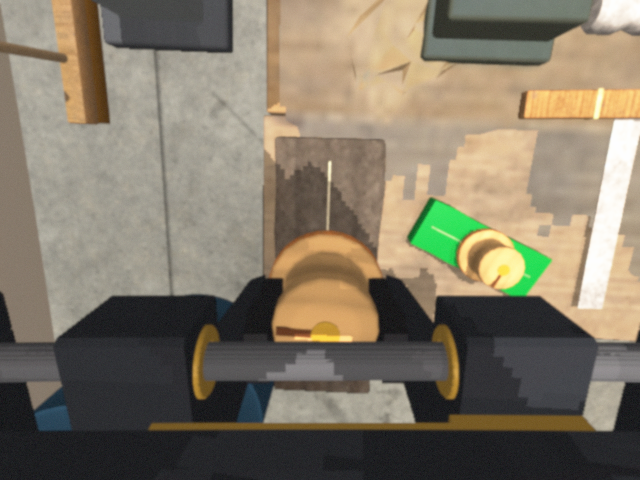

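```bash
python3 -m crank '[{"x":0.02,"y":0.15,"z":0.03,"twist":0.06,"hand":1},{"x":0.035,"y":0.29,"z":0.03,"twist":0.085,"hand":1},{"x":0.035,"y":0.29,"z":0.03,"twist":0.085,"hand":1},{"x":0.035,"y":0.29,"z":0.02,"twist":0.085,"hand":1},{"x":0.035,"y":0.29,"z":0.02,"twist":0.085,"hand":1},{"x":0.035,"y":0.29,"z":0,"twist":0.085,"hand":1},{"x":0.035,"y":0.29,"z":0,"twist":0.085,"hand":1},{"x":0.035,"y":0.29,"z":0,"twist":0.085,"hand":1},{"x":0.035,"y":0.29,"z":0,"twist":0.085,"hand":1},{"x":0.035,"y":0.29,"z":0,"twist":0.085,"hand":1},{"x":0.035,"y":0.29,"z":0,"twist":0.085,"hand":1},{"x":0.02,"y":0.2,"z":0,"twist":0.03,"hand":1},{"x":0,"y":0.06,"z":0,"twist":0,"hand":1},{"x":0,"y":0,"z":0,"twist":0,"hand":1},{"x":0,"y":0,"z":0,"twist":0,"hand":1}]'; python3 -c "
from h import *
st()"
```

```text
t: 48.95
ee_pos: [0.5375, 0.0442, 0.2125]
ee_rot: [-0.041, 1.649, -0.045]
wrist_force: [0.4, 0.0, -1.7]
width: 0.0368
t 48.95 p [0.5375 0.0442 0.2125] yaw 90.0 ax [-0.079 -0.054 -0.995] F [ 0.4  0.  -1.7] w 0.0368 q [-0.11  0.42  1.32 -0.06  1.48 -1.67]
```

```bash
python3 -m crank '[{"x":0.03,"y":0.02,"z":-0.1,"twist":-0.01,"hand":1},{"x":0.03,"y":0.02,"z":-0.12,"twist":-0.01,"hand":1},{"x":0.015,"y":0.01,"z":-0.12,"twist":0,"hand":1},{"x":0,"y":0,"z":-0.1,"twist":0,"hand":1},{"x":0,"y":0,"z":-0.1,"twist":0,"hand":1},{"x":0,"y":0,"z":0,"twist":0,"hand":1},{"x":0,"y":0,"z":0,"twist":0,"hand":1}]'; python3 -c "
from h import *
grabw('w_w');crop('w_w',120,0,520,300,2,'w_c')"
```

```text
t: 49.82
ee_pos: [0.5495, 0.0478, 0.1237]
ee_rot: [-0.004, 1.653, -0.079]
wrist_force: [0.3, -0.5, -1.2]
width: 0.037
t 49.83 p [0.5495 0.0478 0.1237] yaw 87.4 ax [-0.084 -0.05  -0.995] F [ 0.3 -0.5 -1.2] w 0.0370 q [-0.1   0.53  1.41 -0.06  1.29 -1.6 ]
```

View pics/w_c.png

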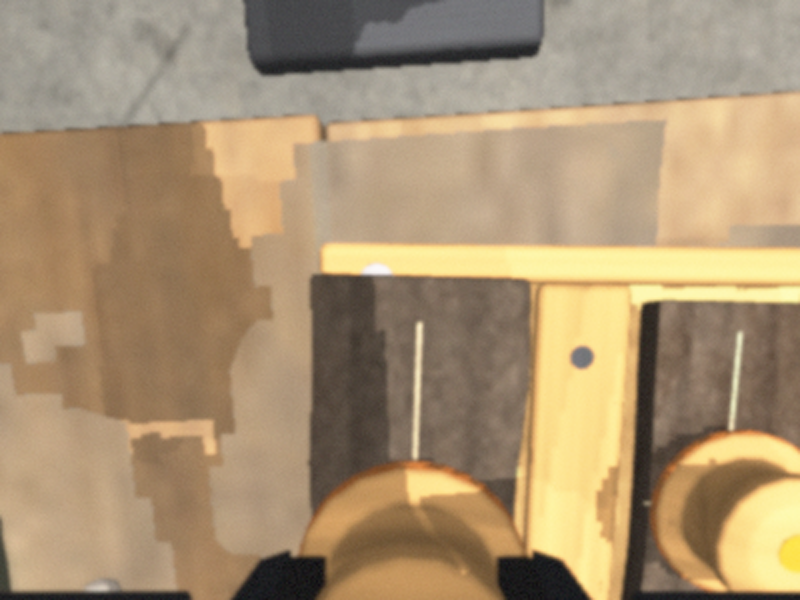

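Run:
```python
from h import *
s=ld('w_w');f=lambda c,z:onz('wrist',(120+(c[0]+.5)/2-.5,(c[1]+.5)/2-.5),z,s)
D=f((541,284),.0265);E=f((632,288),.0265);L=f((322,276),.0265)
print(D,E,L);a=f((311,276),.113);b=f((530,280),.113);print(a,b)
th=np.radians(-3.6);u=np.array([np.cos(th),np.sin(th)]);v=np.array([-np.sin(th),np.cos(th)])
print('bay front mid',D[:2]-.0305*v,'target blk front',D[:2]-.0305*v+.004*u,'blk',((a+b)/2)[:2], np.degrees(np.arctan2(*(b-a)[1::-1])))
print('line',[f(c,.11) for c in((420,322),(415,458))])
```

```text
[0.47764947 0.08848028 0.0265    ] [0.48034528 0.11780318 0.0265    ] [0.4716647  0.01635701 0.0265    ]
[0.47758789 0.02882786 0.113     ] [0.48065365 0.07582774 0.113     ]
bay front mid [0.47573436 0.05804046] target blk front [0.47972647 0.0577893 ] blk [0.47912077 0.0523278 ] 86.26793877449869
line [array([0.4883529 , 0.05188524, 0.11      ]), array([0.51892155, 0.04945824, 0.11      ])]
```

```bash
python3 -m crank '[{"x":0.004,"y":0.033,"z":-0.06,"twist":0,"hand":1},{"x":0,"y":0,"z":-0.1,"twist":0,"hand":1},{"x":0,"y":0,"z":-0.08,"twist":0,"hand":1},{"x":0,"y":0,"z":0,"twist":0,"hand":1},{"x":0,"y":0,"z":0,"twist":0,"hand":1}]'; python3 -c "
from h import *
grabw('x_w');crop('x_w',120,0,520,300,2,'x_c')"
```

```text
t: 50.5
ee_pos: [0.5501, 0.0531, 0.0854]
ee_rot: [-0.004, 1.653, -0.079]
wrist_force: [-0.2, -0.8, -1.4]
width: 0.0366
t 50.50 p [0.5501 0.0531 0.0854] yaw 87.4 ax [-0.084 -0.05  -0.995] F [-0.2 -0.8 -1.4] w 0.0366 q [-0.09  0.58  1.45 -0.06  1.2  -1.59]
```

View pics/x_c.png

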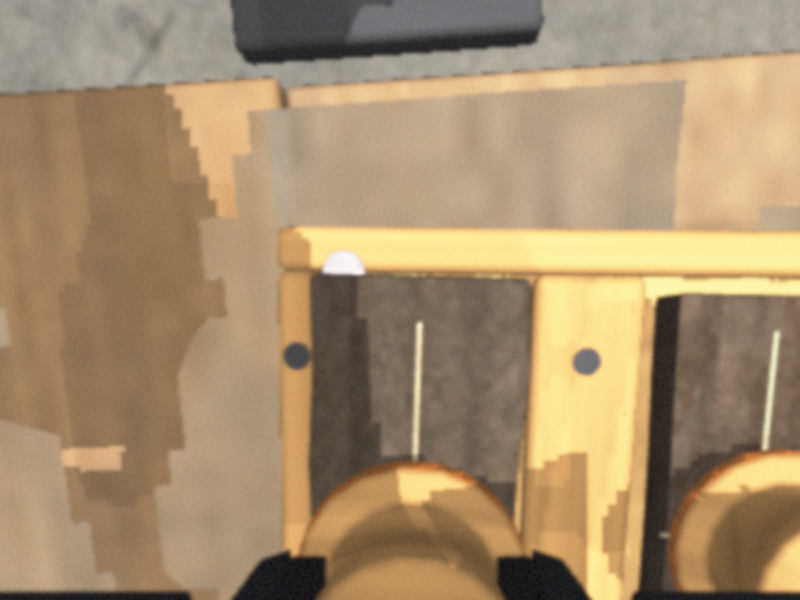

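Run:
```python
from h import *
s=ld('x_w');f=lambda c,z:onz('wrist',(120+(c[0]+.5)/2-.5,(c[1]+.5)/2-.5),z,s)
D=f((537,277),.0265);a=f((312,276),.075);b=f((530,280),.075)
th=np.radians(-3.6);u=np.array([np.cos(th),np.sin(th)]);v=np.array([-np.sin(th),np.cos(th)])
print(D,f((310,270),.0265),'tgt',D[:2]-.0305*v+.004*u,'blk',((a+b)/2)[:2])
```

```text
[0.47817442 0.0881985  0.0265    ] [0.47325486 0.02504822 0.0265    ] tgt [0.48025142 0.05750752] blk [0.47982001 0.05783094]
```

```bash
python3 -m crank '[{"x":0,"y":0,"z":-0.06,"twist":0,"hand":1},{"x":0,"y":0,"z":-0.06,"twist":0,"hand":1},{"x":0,"y":0,"z":-0.04,"twist":0,"hand":1},{"x":0,"y":0,"z":-0.02,"twist":0,"hand":1},{"x":0,"y":0,"z":0,"twist":0,"hand":1}]'; python3 -c "
from h import *
grabw('x_w2');crop('x_w2',120,0,520,300,2,'x_c2')"
```

```text
t: 51.18
ee_pos: [0.5501, 0.0529, 0.0578]
ee_rot: [-0.004, 1.652, -0.08]
wrist_force: [-2.4, -0.0, 4.6]
width: 0.037
t 51.17 p [0.5501 0.0529 0.0578] yaw 87.4 ax [-0.083 -0.051 -0.995] F [-2.4 -0.   4.6] w 0.0370 q [-0.09  0.61  1.48 -0.06  1.13 -1.58]
```

View pics/x_c2.png

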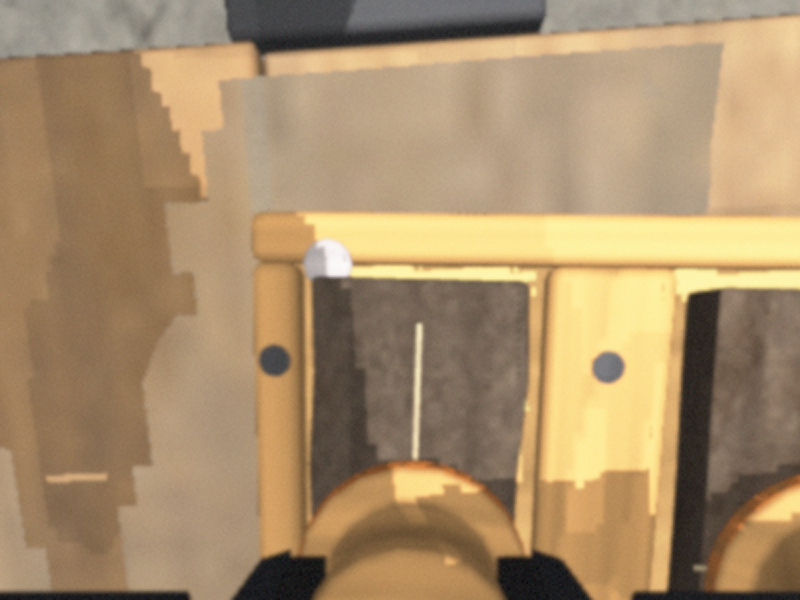

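```bash
python3 -m crank '[{"x":0,"y":0,"z":-0.02,"twist":0,"hand":1},{"x":0,"y":0,"z":-0.02,"twist":0,"hand":1},{"x":0,"y":0,"z":-0.015,"twist":0,"hand":1}]'; python3 -c "
from h import *
st()"; python3 -m crank '[{"x":0,"y":0,"z":-0.015,"twist":0,"hand":1},{"x":0,"y":0,"z":-0.015,"twist":0,"hand":1},{"x":0,"y":0,"z":-0.015,"twist":0,"hand":1},{"x":0,"y":0,"z":-0.015,"twist":0,"hand":1}]'; python3 -c "
from h import *
st()"
```

```text
t: 51.6
ee_pos: [0.5497, 0.0522, 0.0554]
ee_rot: [-0.006, 1.649, -0.082]
wrist_force: [-9.7, 0.7, 23.0]
width: 0.0368
t 51.60 p [0.5497 0.0522 0.0554] yaw 87.4 ax [-0.081 -0.053 -0.995] F [-9.7  0.7 23. ] w 0.0368 q [-0.09  0.61  1.48 -0.07  1.12 -1.58]
t: 52.1
ee_pos: [0.5497, 0.0524, 0.0556]
ee_rot: [-0.006, 1.643, -0.082]
wrist_force: [-9.3, 0.1, 20.9]
width: 0.0366
t 52.10 p [0.5497 0.0524 0.0556] yaw 87.4 ax [-0.074 -0.054 -0.996] F [-9.3  0.1 20.9] w 0.0366 q [-0.09  0.61  1.49 -0.07  1.11 -1.58]
```

```bash
python3 -m crank '[{"x":0,"y":0,"z":0,"twist":0,"hand":-1},{"x":0,"y":0,"z":0,"twist":0,"hand":-1},{"x":0,"y":0,"z":0,"twist":0,"hand":-1},{"x":0,"y":0,"z":0.1,"twist":0,"hand":-1},{"x":0,"y":0,"z":0.3,"twist":0,"hand":-1},{"x":0,"y":0,"z":0.4,"twist":0,"hand":-1},{"x":0,"y":0,"z":0.4,"twist":0,"hand":-1},{"x":0,"y":0,"z":0.2,"twist":0,"hand":1},{"x":0,"y":0.1,"z":0.1,"twist":0,"hand":1}]'; python3 -c "
from h import *
grabw('y_w')"
```

```text
t: 53.22
ee_pos: [0.5486, 0.0671, 0.2929]
ee_rot: [-0.006, 1.639, -0.083]
wrist_force: [0.7, 0.2, -0.6]
width: 0.0706
t 53.23 p [0.5486 0.0671 0.2929] yaw 87.3 ax [-0.07  -0.055 -0.996] F [ 0.7  0.2 -0.6] w 0.0706 q [-0.07  0.39  1.13 -0.06  1.69 -1.59]
```

View pics/y_w.png

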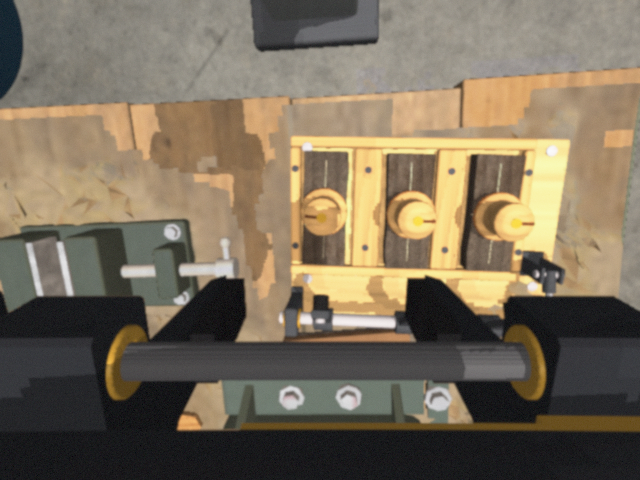

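```bash
python3 -m crank '[{"x":0.05,"y":0.2,"z":0.03,"twist":0,"hand":1},{"x":0.12,"y":0.3,"z":0.03,"twist":0,"hand":1},{"x":0.12,"y":0.3,"z":0.03,"twist":0,"hand":1},{"x":0.12,"y":0.3,"z":0.03,"twist":0,"hand":1},{"x":0.12,"y":0.3,"z":0.03,"twist":0,"hand":1},{"x":0.05,"y":0.2,"z":0.03,"twist":0,"hand":1},{"x":0,"y":0,"z":0,"twist":0,"hand":1},{"x":0,"y":0,"z":0,"twist":0,"hand":1}]'; python3 -c "
from h import *
grabw('z_w')
grab('side','z_s');crop('z_s',230,60,400,270,3,'z_sc')"
```

```text
t: 54.28
ee_pos: [0.6364, 0.3146, 0.3225]
ee_rot: [-0.008, 1.637, -0.083]
wrist_force: [0.1, 0.3, -0.1]
width: 0.0003
t 54.27 p [0.6364 0.3146 0.3225] yaw 87.4 ax [-0.069 -0.056 -0.996] F [ 0.1  0.3 -0.1] w 0.0003 q [ 0.3   0.73  0.44 -0.04  2.05 -1.23]
```

View pics/z_w.png

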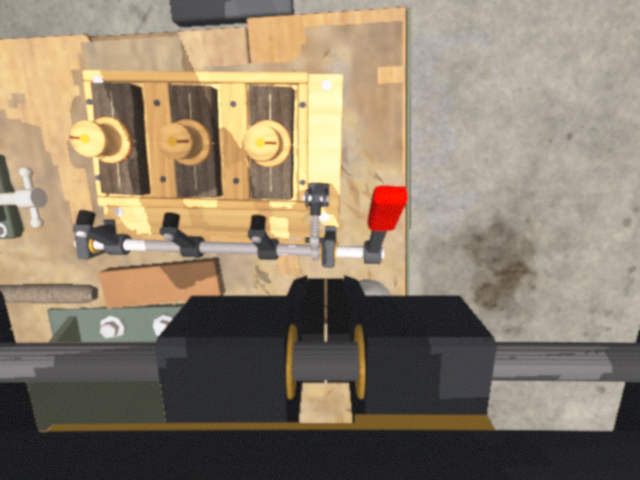

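View pics/z_sc.png

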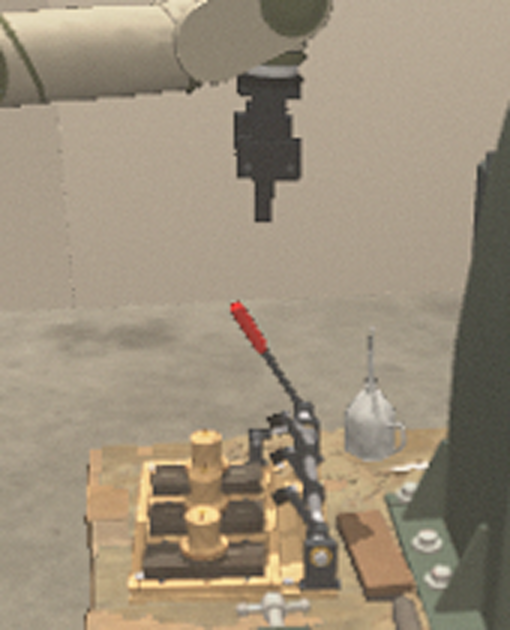

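Run:
```python
from h import *
s=ld('z_w')
for n,p in(('end',(391,188)),('low',(384,230)),('mid',(387,208))):
    z={'end':.212,'low':.152,'mid':.182}[n]; print(n,onz('wrist',p,z,s).round(4))
def sd(c):return (230+(c[0]+.5)/3-.5,60+(c[1]+.5)/3-.5)
for w,c in(((390,190),(237,303)),((384,229),(266,350)),((387,208),(251,326))):
    print(tri('wrist',w,'side',sd(c),s))
print('pivot',onz('wrist',(374,255),.062,s))
print(proj('wrist',[[.635,.354,.19]],s))
```

```text
end [0.5974 0.3565 0.212 ]
low [0.64  0.357 0.152]
mid [0.6159 0.3567 0.182 ]
(array([0.60474097, 0.35616897, 0.20769577]), np.float64(0.011090597994008182))
(array([0.64286337, 0.35783874, 0.14364263]), np.float64(0.004106546676856069))
(array([0.62182011, 0.3572794 , 0.17630669]), np.float64(0.0100799197409103))
pivot [0.68795764 0.35373979 0.062     ]
[[384.84855433 233.6306641 ]]
```

```bash
python3 -m crank '[{"x":0.07,"y":0.2,"z":-0.05,"twist":0,"hand":1},{"x":0.03,"y":0.07,"z":-0.1,"twist":0,"hand":1},{"x":0,"y":0,"z":-0.2,"twist":0,"hand":1},{"x":0,"y":0,"z":0,"twist":0,"hand":1},{"x":0,"y":0,"z":0,"twist":0,"hand":1}]'; python3 -c "
from h import *
st()"
```

```text
t: 55.0
ee_pos: [0.652, 0.3507, 0.2708]
ee_rot: [-0.003, 1.635, -0.087]
wrist_force: [0.0, -0.5, -0.0]
width: 0.0005
t 55.00 p [0.652  0.3507 0.2708] yaw 87.1 ax [-0.067 -0.055 -0.996] F [ 0.  -0.5 -0. ] w 0.0005 q [ 0.34  0.81  0.43 -0.03  1.99 -1.19]
```

```bash
python3 -m crank '[{"x":0,"y":0.035,"z":-0.2,"twist":0,"hand":1},{"x":0,"y":0,"z":-0.25,"twist":0,"hand":1},{"x":0,"y":0,"z":-0.08,"twist":0,"hand":1},{"x":0,"y":0,"z":0,"twist":0,"hand":1},{"x":0,"y":0,"z":0,"twist":0,"hand":1}]'; python3 -c "
from h import *
st(); grab('side','aa_s');crop('aa_s',230,60,400,270,3,'aa_sc')"
```

```text
t: 55.62
ee_pos: [0.6542, 0.355, 0.1983]
ee_rot: [0.002, 1.623, -0.085]
wrist_force: [-0.8, -0.2, 0.7]
width: 0.0006
t 55.62 p [0.6542 0.355  0.1983] yaw 86.9 ax [-0.054 -0.051 -0.997] F [-0.8 -0.2  0.7] w 0.0006 q [ 0.35  0.82  0.61 -0.03  1.79 -1.17]
```

View pics/aa_sc.png

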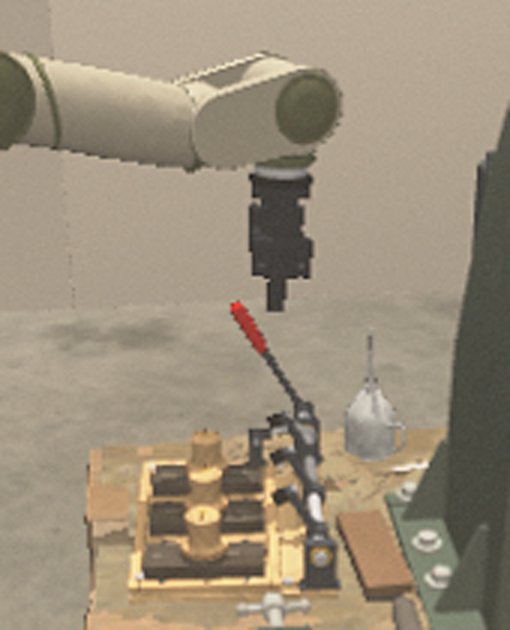

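```bash
python3 -m crank '[{"x":-0.07,"y":0.01,"z":-0.07,"twist":0,"hand":1},{"x":-0.1,"y":0.005,"z":-0.05,"twist":0,"hand":1},{"x":-0.1,"y":0.005,"z":-0.06,"twist":0,"hand":1},{"x":-0.1,"y":0.005,"z":-0.07,"twist":0,"hand":1}]'; python3 -c "
from h import *
st(); grab('side','ab_s');crop('ab_s',230,60,400,270,3,'ab_sc')"
```

```text
t: 56.18
ee_pos: [0.6045, 0.3585, 0.1668]
ee_rot: [0.01, 1.6, -0.083]
wrist_force: [7.8, -0.3, 1.5]
width: 0.0005
t 56.17 p [0.6045 0.3585 0.1668] yaw 86.7 ax [-0.031 -0.045 -0.999] F [ 7.8 -0.3  1.5] w 0.0005 q [ 0.38  0.73  0.87 -0.03  1.58 -1.13]
```

View pics/ab_sc.png

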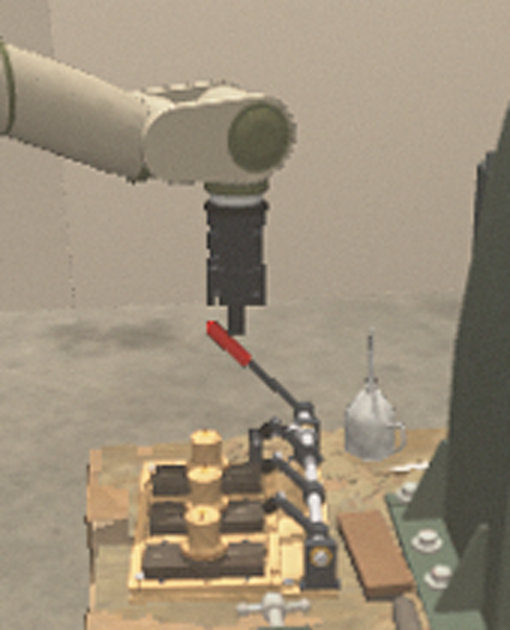

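```bash
python3 -m crank '[{"x":-0.08,"y":0.004,"z":-0.12,"twist":0,"hand":1},{"x":-0.09,"y":0.005,"z":-0.14,"twist":0,"hand":1},{"x":-0.05,"y":0.003,"z":-0.15,"twist":0,"hand":1}]'; python3 -c "
from h import *
st()";  python3 -m crank '[{"x":-0.04,"y":0.003,"z":-0.13,"twist":0,"hand":1},{"x":-0.03,"y":0.002,"z":-0.12,"twist":0,"hand":1}]'; python3 -c "
from h import *
st(); grab('side','ac_s');crop('ac_s',230,60,400,270,3,'ac_sc')"
```

```text
t: 56.6
ee_pos: [0.5725, 0.3613, 0.1114]
ee_rot: [0.014, 1.589, -0.079]
wrist_force: [1.2, 0.5, 0.4]
width: 0.0007
t 56.60 p [0.5725 0.3613 0.1114] yaw 86.7 ax [-0.02  -0.041 -0.999] F [1.2 0.5 0.4] w 0.0007 q [ 0.4   0.72  1.06 -0.03  1.4  -1.11]
t: 56.85
ee_pos: [0.5626, 0.3627, 0.075]
ee_rot: [0.015, 1.587, -0.077]
wrist_force: [-0.2, 0.6, -0.2]
width: 0.0003
t 56.85 p [0.5626 0.3627 0.075 ] yaw 86.7 ax [-0.018 -0.039 -0.999] F [-0.2  0.6 -0.2] w 0.0003 q [ 0.41  0.74  1.13 -0.03  1.31 -1.1 ]
```

View pics/ac_sc.png

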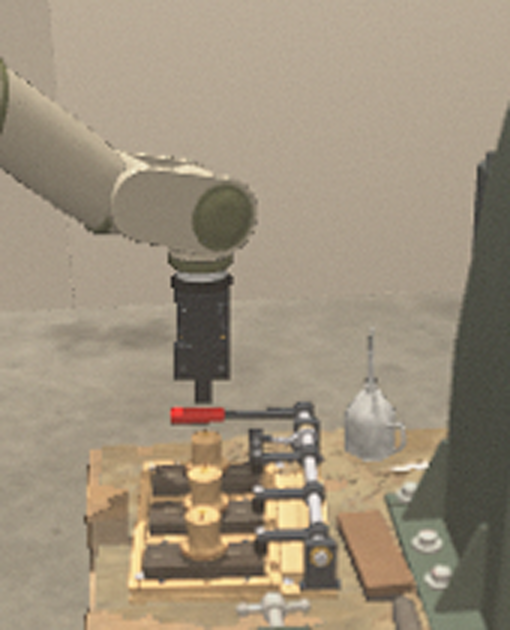

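```bash
python3 -m crank '[{"x":0,"y":-0.02,"z":0.3,"twist":0,"hand":-0.3},{"x":0,"y":-0.1,"z":0.4,"twist":0,"hand":-0.3},{"x":0,"y":-0.25,"z":0.35,"twist":0.03,"hand":-0.3},{"x":0,"y":-0.25,"z":0.2,"twist":0.08,"hand":-0.3},{"x":0,"y":-0.2,"z":0.05,"twist":0.11,"hand":-0.3},{"x":0,"y":0,"z":0,"twist":0,"hand":-0.3},{"x":0,"y":0,"z":0,"twist":0,"hand":-0.3}]'; python3 -c "
from h import *
grabw('ad_w')"
```

```text
t: 57.78
ee_pos: [0.5618, 0.2382, 0.2786]
ee_rot: [-0.268, 1.563, 0.196]
wrist_force: [0.4, 0.0, -0.6]
width: 0.0574
t 57.77 p [0.5618 0.2382 0.2786] yaw 106.9 ax [ 0.002 -0.046 -0.999] F [ 0.4  0.  -0.6] w 0.0574 q [ 0.23  0.48  1.03 -0.05  1.65 -1.64]
```

View pics/ad_w.png

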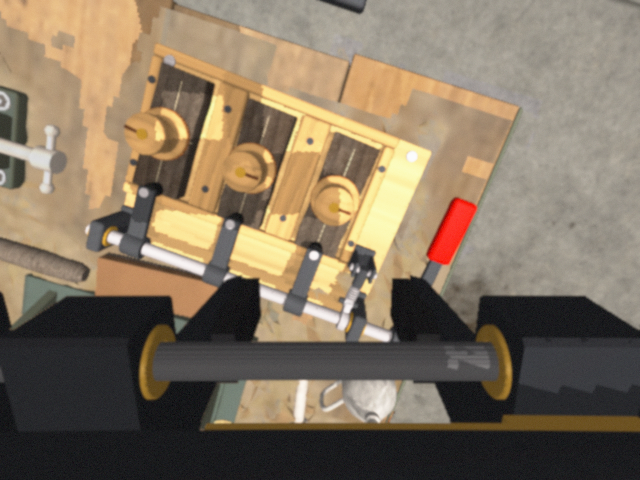

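Run:
```python
from h import *
s=ld('ad_w')
crop('ad_w',110,90,390,270,2.8,'ad_c')
for p in((336,209),(240,174),(143,134)):print(onz('wrist',p,.091,s).round(4))
```

```text
[0.5571 0.2395 0.091 ]
[0.5525 0.1454 0.091 ]
[0.544  0.0528 0.091 ]
```

View pics/ad_c.png

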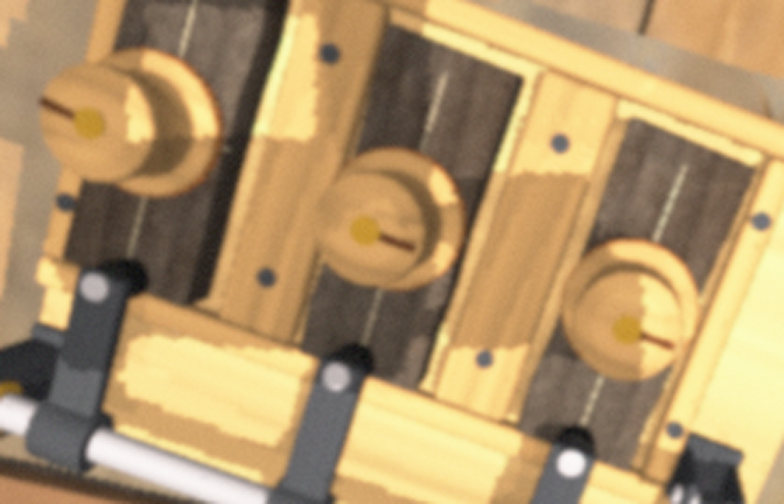

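```bash
python3 -m crank '[{"x":-0.02,"y":0,"z":-0.1,"twist":0.1,"hand":-0.3},{"x":0,"y":0,"z":-0.15,"twist":0.1,"hand":-0.3},{"x":0,"y":0,"z":-0.2,"twist":0.1,"hand":-0.3},{"x":0,"y":0,"z":-0.2,"twist":0.1,"hand":-0.3},{"x":0,"y":0,"z":-0.2,"twist":0.1,"hand":-0.3},{"x":0,"y":0,"z":-0.1,"twist":0.1,"hand":-0.3},{"x":0,"y":0,"z":0,"twist":0.08,"hand":-0.3},{"x":0,"y":0,"z":0,"twist":0,"hand":-0.3}]'; python3 -c "
from h import *
grabw('ae_w')"
```

```text
t: 58.82
ee_pos: [0.5565, 0.2463, 0.1268]
ee_rot: [-1.106, 1.275, 1.046]
wrist_force: [0.6, -0.9, -0.0]
width: 0.0569
t 58.83 p [0.5565 0.2463 0.1268] yaw 169.9 ax [ 0.032 -0.02  -0.999] F [ 0.6 -0.9 -0. ] w 0.0569 q [ 0.23  0.57  1.31 -0.03  1.23 -2.72]
```

View pics/ae_w.png

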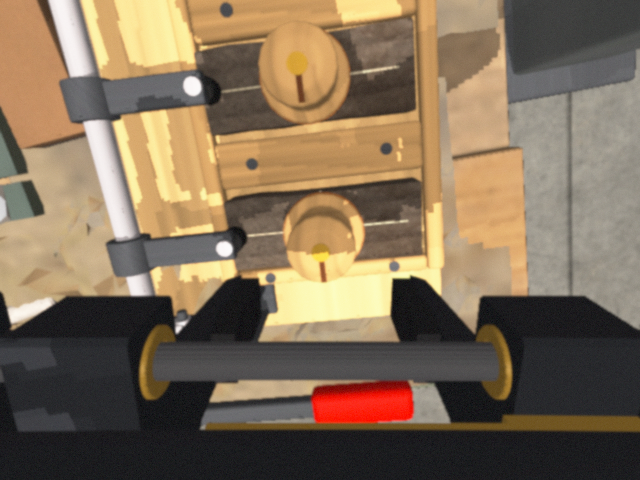

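Run:
```python
from h import *
s=ld('ae_w')
for p in((320,252),(297,62)):print(onz('wrist',p,.091,s).round(4))
st()
```

```text
[0.5562 0.2368 0.091 ]
[0.5503 0.1446 0.091 ]
t 58.88 p [0.5565 0.2463 0.1267] yaw 169.8 ax [ 0.032 -0.02  -0.999] F [ 0.1 -0.1 -0.1] w 0.0575 q [ 0.23  0.57  1.31 -0.03  1.23 -2.72]
```

```bash
python3 -m crank '[{"x":0,"y":-0.055,"z":-0.12,"twist":0,"hand":-0.3},{"x":0,"y":0,"z":-0.14,"twist":0,"hand":-0.3},{"x":0,"y":0,"z":-0.08,"twist":0,"hand":-0.3},{"x":0,"y":0,"z":0,"twist":0,"hand":-0.3},{"x":0,"y":0,"z":0,"twist":0,"hand":-0.3}]'; python3 -c "
from h import *
st()"
```

```text
t: 59.5
ee_pos: [0.5573, 0.2398, 0.0757]
ee_rot: [-1.098, 1.277, 1.037]
wrist_force: [-0.0, -0.3, 0.7]
width: 0.0573
t 59.50 p [0.5573 0.2398 0.0757] yaw 169.3 ax [ 0.034 -0.019 -0.999] F [-0.  -0.3  0.7] w 0.0573 q [ 0.22  0.62  1.38 -0.03  1.11 -2.72]
```

```bash
python3 -m crank '[{"x":0,"y":-0.016,"z":-0.07,"twist":0,"hand":-0.3},{"x":0,"y":0,"z":-0.04,"twist":0,"hand":-0.3},{"x":0,"y":0,"z":0,"twist":0,"hand":1},{"x":0,"y":0,"z":0,"twist":0,"hand":1},{"x":0,"y":0,"z":0,"twist":0,"hand":1},{"x":0,"y":0,"z":0,"twist":0,"hand":1}]'; python3 -c "
from h import *
st()"
```

```text
t: 60.25
ee_pos: [0.5589, 0.2372, 0.0594]
ee_rot: [-1.099, 1.274, 1.034]
wrist_force: [2.7, 0.1, -1.6]
width: 0.0366
t 60.25 p [0.5589 0.2372 0.0594] yaw 169.2 ax [ 0.039 -0.018 -0.999] F [ 2.7  0.1 -1.6] w 0.0366 q [ 0.22  0.64  1.4  -0.03  1.07 -2.72]
```

```bash
python3 -m crank '[{"x":0,"y":0,"z":-0.02,"twist":0,"hand":1},{"x":0,"y":0,"z":-0.02,"twist":-0.05,"hand":1},{"x":0,"y":0,"z":-0.02,"twist":-0.1,"hand":1}]'; python3 -c "
from h import *
st()"; python3 -m crank '[{"x":0,"y":0,"z":-0.02,"twist":-0.1,"hand":1},{"x":0,"y":0,"z":-0.02,"twist":-0.1,"hand":1},{"x":0,"y":0,"z":-0.02,"twist":-0.1,"hand":1}]'; python3 -c "
from h import *
st()"
```

```text
t: 60.62
ee_pos: [0.5591, 0.2374, 0.0587]
ee_rot: [-0.921, 1.364, 0.849]
wrist_force: [-6.9, -3.3, 21.4]
width: 0.0364
t 60.62 p [0.5591 0.2374 0.0587] yaw 155.4 ax [ 0.039 -0.028 -0.999] F [-6.9 -3.3 21.4] w 0.0364 q [ 0.22  0.65  1.39 -0.04  1.07 -2.47]
t: 61.0
ee_pos: [0.5594, 0.2373, 0.0581]
ee_rot: [-0.551, 1.497, 0.471]
wrist_force: [-6.2, -4.5, 21.3]
width: 0.0365
t 61.00 p [0.5594 0.2373 0.0581] yaw 127.5 ax [ 0.028 -0.044 -0.999] F [-6.2 -4.5 21.3] w 0.0365 q [ 0.23  0.65  1.38 -0.05  1.09 -1.97]
```

```bash
python3 -m crank '[{"x":0,"y":0,"z":-0.02,"twist":-0.11,"hand":1},{"x":0,"y":0,"z":-0.02,"twist":-0.11,"hand":1},{"x":0,"y":0,"z":-0.02,"twist":-0.11,"hand":1},{"x":0,"y":0,"z":-0.02,"twist":-0.11,"hand":1},{"x":0,"y":0,"z":-0.02,"twist":-0.11,"hand":1},{"x":0,"y":0,"z":-0.02,"twist":-0.11,"hand":1},{"x":0,"y":0,"z":-0.02,"twist":-0.11,"hand":1},{"x":0,"y":0,"z":-0.02,"twist":-0.11,"hand":1}]'; python3 -c "
from h import *
st()"
```

```text
t: 62.0
ee_pos: [0.5594, 0.2365, 0.0563]
ee_rot: [0.565, 1.495, -0.647]
wrist_force: [-5.3, -3.4, 21.0]
width: 0.0369
t 62.00 p [0.5594 0.2365 0.0563] yaw 45.7 ax [-0.029 -0.043 -0.999] F [-5.3 -3.4 21. ] w 0.0369 q [ 0.22  0.67  1.34 -0.04  1.16 -0.56]
```

```bash
python3 -m crank '[{"x":0,"y":0,"z":-0.02,"twist":-0.11,"hand":1},{"x":0,"y":0,"z":-0.02,"twist":-0.11,"hand":1},{"x":0,"y":0,"z":-0.02,"twist":-0.11,"hand":1},{"x":0,"y":0,"z":-0.02,"twist":-0.11,"hand":1},{"x":0,"y":0,"z":-0.02,"twist":-0.11,"hand":1},{"x":0,"y":0,"z":-0.02,"twist":-0.11,"hand":1},{"x":0,"y":0,"z":-0.02,"twist":-0.11,"hand":1},{"x":0,"y":0,"z":-0.02,"twist":-0.11,"hand":1},{"x":0,"y":0,"z":-0.02,"twist":-0.11,"hand":1},{"x":0,"y":0,"z":-0.02,"twist":-0.11,"hand":1}]'; python3 -c "
from h import *
st()"
```

```text
t: 63.25
ee_pos: [0.5586, 0.2367, 0.054]
ee_rot: [1.883, 0.607, -1.917]
wrist_force: [-6.6, -2.6, 20.9]
width: 0.0369
t 63.25 p [0.5586 0.2367 0.054 ] yaw -56.4 ax [-0.026  0.028 -0.999] F [-6.6 -2.6 20.9] w 0.0369 q [0.19 0.66 1.37 0.04 1.13 1.16]
```

```bash
python3 -m crank '[{"x":0,"y":0,"z":-0.02,"twist":-0.11,"hand":1},{"x":0,"y":0,"z":-0.02,"twist":-0.11,"hand":1},{"x":0,"y":0,"z":-0.02,"twist":-0.11,"hand":1},{"x":0,"y":0,"z":-0.02,"twist":-0.11,"hand":1}]'; python3 -c "
from h import *
st();print(sense()['wrist_torque'])"; python3 -m crank '[{"x":0,"y":0,"z":-0.02,"twist":-0.08,"hand":1},{"x":0,"y":0,"z":-0.02,"twist":-0.06,"hand":1}]'; python3 -c "
from h import *
st();print(sense()['wrist_torque'])"
```

```text
t: 63.75
ee_pos: [0.5586, 0.237, 0.0531]
ee_rot: [-2.143, 0.096, 2.135]
wrist_force: [-7.2, -3.7, 20.2]
width: 0.0372
t 63.75 p [0.5586 0.237  0.0531] yaw -97.2 ax [ 0.006  0.036 -0.999] F [-7.2 -3.7 20.2] w 0.0372 q [0.19 0.65 1.4  0.04 1.08 1.87]
[-0.67776445  1.20036738  0.02523006]
t: 64.0
ee_pos: [0.5586, 0.237, 0.0529]
ee_rot: [-2.026, 0.322, 2.002]
wrist_force: [-7.1, -3.7, 24.3]
width: 0.0369
t 64.00 p [0.5586 0.237  0.0529] yaw -110.2 ax [ 0.018  0.034 -0.999] F [-7.1 -3.7 24.3] w 0.0369 q [0.19 0.65 1.4  0.03 1.06 2.1 ]
[-0.72803852  1.40501414  0.02440572]
```

```bash
python3 -m crank '[{"x":0,"y":0,"z":-0.02,"twist":-0.09,"hand":1},{"x":0,"y":0,"z":-0.02,"twist":-0.09,"hand":1},{"x":0,"y":0,"z":-0.02,"twist":-0.05,"hand":1}]'; python3 -c "
from h import *
st();print(sense()['wrist_torque'])"
```

```text
t: 64.38
ee_pos: [0.5587, 0.2371, 0.0529]
ee_rot: [-1.812, 0.645, 1.764]
wrist_force: [-7.9, -2.9, 24.1]
width: 0.0369
t 64.38 p [0.5587 0.2371 0.0529] yaw -131.5 ax [ 0.036  0.024 -0.999] F [-7.9 -2.9 24.1] w 0.0369 q [0.2  0.65 1.41 0.02 1.04 2.49]
[-0.763688    1.44502482  0.01966682]
```

```bash
python3 -m crank '[{"x":0,"y":0,"z":0,"twist":0,"hand":-0.3},{"x":0,"y":0,"z":0,"twist":0,"hand":-0.3},{"x":0,"y":0,"z":0.1,"twist":0,"hand":-0.3},{"x":0,"y":0,"z":0.2,"twist":0,"hand":-0.3},{"x":0,"y":0,"z":0.2,"twist":0.05,"hand":-0.3},{"x":0,"y":-0.1,"z":0.1,"twist":0.115,"hand":-0.3},{"x":-0.01,"y":-0.15,"z":0.1,"twist":0.115,"hand":-0.3},{"x":-0.01,"y":-0.15,"z":0,"twist":0.115,"hand":-0.3},{"x":-0.01,"y":-0.1,"z":0,"twist":0.115,"hand":-0.3},{"x":0,"y":-0.05,"z":0,"twist":0.115,"hand":-0.3},{"x":0,"y":0,"z":0,"twist":0.115,"hand":-0.3},{"x":0,"y":0,"z":0,"twist":0.115,"hand":-0.3},{"x":0,"y":0,"z":0,"twist":0.115,"hand":-0.3},{"x":0,"y":0,"z":0,"twist":0.115,"hand":-0.3},{"x":0,"y":0,"z":0,"twist":0.115,"hand":-0.3},{"x":0,"y":0,"z":0,"twist":0.115,"hand":-0.3},{"x":0,"y":0,"z":0,"twist":0.115,"hand":-0.3},{"x":0,"y":0,"z":0,"twist":0.115,"hand":-0.3},{"x":0,"y":0,"z":0,"twist":0.115,"hand":-0.3},{"x":0,"y":0,"z":0,"twist":0.115,"hand":-0.3}]'; python3 -c "
from h import *
st()"
```

```text
t: 66.88
ee_pos: [0.5525, 0.1526, 0.175]
ee_rot: [0.747, 1.464, -0.789]
wrist_force: [-0.5, -0.4, 0.3]
width: 0.0574
t 66.88 p [0.5525 0.1526 0.175 ] yaw 33.8 ax [-0.04  -0.008 -0.999] F [-0.5 -0.4  0.3] w 0.0574 q [ 0.07  0.49  1.31 -0.01  1.38 -0.52]
```

```bash
python3 -m crank '[{"x":0,"y":-0.01,"z":0,"twist":0.115,"hand":-0.3},{"x":0,"y":-0.01,"z":0,"twist":0.115,"hand":-0.3},{"x":0,"y":-0.01,"z":0,"twist":0.115,"hand":-0.3},{"x":0,"y":-0.01,"z":0,"twist":0.115,"hand":-0.3},{"x":0,"y":0,"z":0,"twist":0.115,"hand":-0.3},{"x":0,"y":0,"z":0,"twist":0.115,"hand":-0.3},{"x":0,"y":0,"z":0,"twist":0.115,"hand":-0.3},{"x":0,"y":0,"z":0,"twist":0.115,"hand":-0.3},{"x":0,"y":0,"z":-0.1,"twist":0.115,"hand":-0.3},{"x":0,"y":0,"z":-0.1,"twist":0.115,"hand":-0.3},{"x":0,"y":0,"z":-0.05,"twist":0.1,"hand":-0.3},{"x":0,"y":0,"z":0,"twist":0.05,"hand":-0.3},{"x":0,"y":0,"z":0,"twist":0,"hand":-0.3}]'; python3 -c "
from h import *
grabw('af_w')"
```

```text
t: 68.5
ee_pos: [0.5522, 0.147, 0.1459]
ee_rot: [-0.912, 1.374, 0.849]
wrist_force: [0.3, 0.3, 0.5]
width: 0.0575
t 68.50 p [0.5522 0.147  0.1459] yaw 155.0 ax [ 0.03  -0.027 -0.999] F [0.3 0.3 0.5] w 0.0575 q [ 0.07  0.49  1.4  -0.03  1.22 -2.63]
```

View pics/af_w.png

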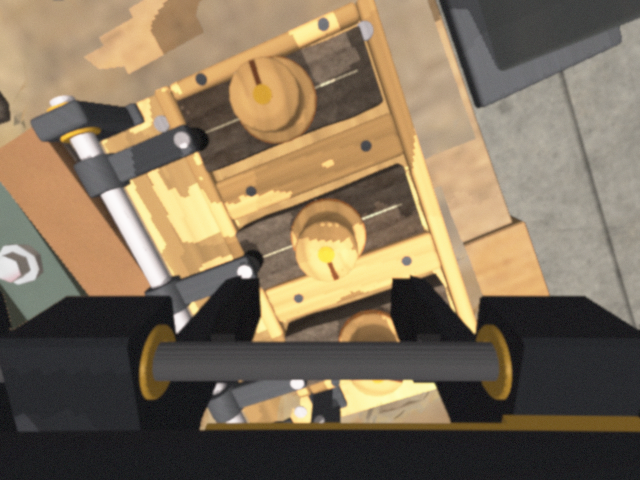

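Run:
```python
from h import *
s=ld('af_w')
for p in((327,255),(262,94)):print(onz('wrist',p,.091,s).round(4))
```

```text
[0.55   0.1458 0.091 ]
[0.5438 0.0516 0.091 ]
```

```bash
python3 -m crank '[{"x":0,"y":-0.008,"z":-0.15,"twist":0,"hand":-0.3},{"x":0,"y":0,"z":-0.18,"twist":0,"hand":-0.3},{"x":0,"y":0,"z":-0.1,"twist":0,"hand":-0.3},{"x":0,"y":0,"z":0,"twist":0,"hand":-0.3},{"x":0,"y":0,"z":0,"twist":0,"hand":-0.3}]'; python3 -c "
from h import *
st()"
```

```text
t: 69.18
ee_pos: [0.5535, 0.146, 0.0826]
ee_rot: [-0.908, 1.372, 0.842]
wrist_force: [0.7, 0.4, -0.4]
width: 0.0578
t 69.17 p [0.5535 0.146  0.0826] yaw 154.6 ax [ 0.034 -0.026 -0.999] F [ 0.7  0.4 -0.4] w 0.0578 q [ 0.06  0.57  1.48 -0.03  1.07 -2.62]
```

```bash
python3 -m crank '[{"x":-0.005,"y":-0.003,"z":-0.09,"twist":0,"hand":-0.3},{"x":0,"y":0,"z":-0.06,"twist":0,"hand":-0.3},{"x":0,"y":0,"z":-0.01,"twist":0,"hand":1},{"x":0,"y":0,"z":0,"twist":0,"hand":1},{"x":0,"y":0,"z":0,"twist":0,"hand":1},{"x":0,"y":0,"z":0,"twist":0,"hand":1}]'; python3 -c "
from h import *
st()"
```

```text
t: 69.92
ee_pos: [0.5536, 0.1453, 0.0583]
ee_rot: [-0.909, 1.369, 0.84]
wrist_force: [1.0, 0.1, -2.1]
width: 0.0374
t 69.92 p [0.5536 0.1453 0.0583] yaw 154.6 ax [ 0.037 -0.027 -0.999] F [ 1.   0.1 -2.1] w 0.0374 q [ 0.06  0.6   1.5  -0.03  1.01 -2.62]
```

```bash
python3 -m crank '[{"x":0,"y":0,"z":-0.02,"twist":0,"hand":1},{"x":0,"y":0,"z":-0.02,"twist":0,"hand":1}]';python3 -m crank '[{"x":0,"y":0,"z":-0.02,"twist":-0.11,"hand":1},{"x":0,"y":0,"z":-0.02,"twist":-0.11,"hand":1},{"x":0,"y":0,"z":-0.02,"twist":-0.11,"hand":1},{"x":0,"y":0,"z":-0.02,"twist":-0.11,"hand":1},{"x":0,"y":0,"z":-0.02,"twist":-0.11,"hand":1},{"x":0,"y":0,"z":-0.02,"twist":-0.11,"hand":1},{"x":0,"y":0,"z":-0.02,"twist":-0.11,"hand":1},{"x":0,"y":0,"z":-0.02,"twist":-0.11,"hand":1}]'; python3 -c "
from h import *
st()"
```

```text
t: 70.18
ee_pos: [0.5539, 0.1455, 0.0577]
ee_rot: [-0.911, 1.366, 0.838]
wrist_force: [-12.4, -2.3, 33.0]
width: 0.0369
t: 71.18
ee_pos: [0.5542, 0.1445, 0.0561]
ee_rot: [0.188, 1.56, -0.28]
wrist_force: [-8.4, -3.3, 23.8]
width: 0.0367
t 71.17 p [0.5542 0.1445 0.0561] yaw 72.9 ax [-0.011 -0.057 -0.998] F [-8.4 -3.3 23.8] w 0.0367 q [ 0.07  0.62  1.46 -0.06  1.07 -1.17]
```

```bash
python3 -m crank '[{"x":0,"y":0,"z":-0.02,"twist":-0.11,"hand":1},{"x":0,"y":0,"z":-0.02,"twist":-0.11,"hand":1},{"x":0,"y":0,"z":-0.02,"twist":-0.11,"hand":1},{"x":0,"y":0,"z":-0.02,"twist":-0.11,"hand":1},{"x":0,"y":0,"z":-0.02,"twist":-0.11,"hand":1},{"x":0,"y":0,"z":-0.02,"twist":-0.11,"hand":1},{"x":0,"y":0,"z":-0.02,"twist":-0.11,"hand":1},{"x":0,"y":0,"z":-0.02,"twist":-0.11,"hand":1},{"x":0,"y":0,"z":-0.02,"twist":-0.11,"hand":1},{"x":0,"y":0,"z":-0.02,"twist":-0.11,"hand":1}]'; python3 -c "
from h import *
st()"; python3 -m crank '[{"x":0,"y":0,"z":-0.02,"twist":-0.11,"hand":1},{"x":0,"y":0,"z":-0.02,"twist":-0.11,"hand":1},{"x":0,"y":0,"z":-0.02,"twist":-0.11,"hand":1},{"x":0,"y":0,"z":-0.02,"twist":-0.11,"hand":1},{"x":0,"y":0,"z":-0.02,"twist":-0.11,"hand":1},{"x":0,"y":0,"z":-0.02,"twist":-0.11,"hand":1},{"x":0,"y":0,"z":-0.02,"twist":-0.11,"hand":1},{"x":0,"y":0,"z":-0.02,"twist":-0.11,"hand":1}]'; python3 -c "
from h import *
st()"
```

```text
t: 72.42
ee_pos: [0.5528, 0.1443, 0.0538]
ee_rot: [1.551, 0.959, -1.615]
wrist_force: [-8.3, -1.7, 23.9]
width: 0.037
t 72.42 p [0.5528 0.1443 0.0538] yaw -29.3 ax [-0.047  0.011 -0.999] F [-8.3 -1.7 23.9] w 0.0370 q [0.04 0.63 1.46 0.01 1.11 0.55]
t: 73.42
ee_pos: [0.5529, 0.1452, 0.0519]
ee_rot: [-2.014, 0.326, 1.996]
wrist_force: [-8.5, -1.3, 24.7]
width: 0.0369
t 73.42 p [0.5529 0.1452 0.0519] yaw -110.9 ax [ 0.016  0.04  -0.999] F [-8.5 -1.3 24.7] w 0.0369 q [0.03 0.61 1.51 0.05 1.01 1.94]
```

```bash
python3 -m crank '[{"x":0,"y":0,"z":-0.02,"twist":-0.1,"hand":1},{"x":0,"y":0,"z":-0.02,"twist":-0.1,"hand":1}]'; python3 -m crank '[{"x":0,"y":0,"z":-0.02,"twist":-0.1,"hand":1},{"x":0,"y":0,"z":-0.02,"twist":-0.05,"hand":1}]';python3 -c "
from h import *
st()"
```

```text
t: 73.68
ee_pos: [0.553, 0.1454, 0.0517]
ee_rot: [-1.828, 0.608, 1.79]
wrist_force: [-9.3, -2.3, 28.5]
width: 0.037
t: 73.92
ee_pos: [0.5531, 0.1455, 0.0517]
ee_rot: [-1.678, 0.793, 1.623]
wrist_force: [-10.1, -1.8, 27.1]
width: 0.0371
t 73.92 p [0.5531 0.1455 0.0517] yaw -143.4 ax [ 0.044  0.023 -0.999] F [-10.1  -1.8  27.1] w 0.0371 q [0.04 0.6  1.52 0.03 0.97 2.53]
```

```bash
python3 -m crank '[{"x":0,"y":0,"z":0,"twist":0,"hand":-0.3},{"x":0,"y":0,"z":0,"twist":0,"hand":-0.3},{"x":0,"y":0,"z":0.1,"twist":0,"hand":-0.3},{"x":0,"y":0,"z":0.2,"twist":0,"hand":-0.3},{"x":0,"y":0,"z":0.2,"twist":0.05,"hand":-0.3},{"x":0,"y":-0.1,"z":0.1,"twist":0.115,"hand":-0.3},{"x":-0.015,"y":-0.15,"z":0.1,"twist":0.115,"hand":-0.3},{"x":-0.015,"y":-0.15,"z":0,"twist":0.115,"hand":-0.3},{"x":-0.01,"y":-0.1,"z":0,"twist":0.115,"hand":-0.3},{"x":0,"y":-0.05,"z":0,"twist":0.115,"hand":-0.3},{"x":0,"y":0,"z":0,"twist":0.115,"hand":-0.3},{"x":0,"y":0,"z":0,"twist":0.115,"hand":-0.3},{"x":0,"y":0,"z":0,"twist":0.115,"hand":-0.3},{"x":0,"y":0,"z":0,"twist":0.115,"hand":-0.3},{"x":0,"y":0,"z":0,"twist":0.115,"hand":-0.3},{"x":0,"y":0,"z":0,"twist":0.115,"hand":-0.3},{"x":0,"y":0,"z":0,"twist":0.115,"hand":-0.3},{"x":0,"y":0,"z":0,"twist":0.115,"hand":-0.3},{"x":0,"y":0,"z":0,"twist":0.115,"hand":-0.3},{"x":0,"y":0,"z":0,"twist":0.115,"hand":-0.3}]'; python3 -c "
from h import *
st()"
```

```text
t: 76.42
ee_pos: [0.5469, 0.0605, 0.1741]
ee_rot: [0.903, 1.406, -0.953]
wrist_force: [0.4, -0.1, -0.0]
width: 0.0574
t 76.42 p [0.5469 0.0605 0.1741] yaw 22.0 ax [-0.049 -0.003 -0.999] F [ 0.4 -0.1 -0. ] w 0.0574 q [-0.1   0.46  1.37 -0.01  1.36 -0.48]
```

```bash
python3 -m crank '[{"x":0,"y":-0.01,"z":0,"twist":0.115,"hand":-0.3},{"x":0,"y":-0.01,"z":0,"twist":0.115,"hand":-0.3},{"x":0,"y":-0.01,"z":0,"twist":0.115,"hand":-0.3},{"x":0,"y":-0.01,"z":0,"twist":0.115,"hand":-0.3},{"x":0,"y":0,"z":0,"twist":0.115,"hand":-0.3},{"x":0,"y":0,"z":0,"twist":0.115,"hand":-0.3},{"x":0,"y":0,"z":0,"twist":0.115,"hand":-0.3},{"x":0,"y":0,"z":0,"twist":0.115,"hand":-0.3},{"x":0,"y":0,"z":-0.1,"twist":0.115,"hand":-0.3},{"x":0,"y":0,"z":-0.1,"twist":0.115,"hand":-0.3},{"x":0,"y":0,"z":-0.05,"twist":0.1,"hand":-0.3},{"x":0,"y":0,"z":0,"twist":0.06,"hand":-0.3},{"x":0,"y":0,"z":0,"twist":0,"hand":-0.3}]'; python3 -c "
from h import *
grabw('ag_w')"
```

```text
t: 78.05
ee_pos: [0.5471, 0.0546, 0.145]
ee_rot: [-0.772, 1.43, 0.696]
wrist_force: [0.6, -0.3, 0.4]
width: 0.0573
t 78.05 p [0.5471 0.0546 0.145 ] yaw 144.0 ax [ 0.032 -0.036 -0.999] F [ 0.6 -0.3  0.4] w 0.0573 q [-0.1   0.46  1.47 -0.04  1.18 -2.6 ]
```

View pics/ag_w.png

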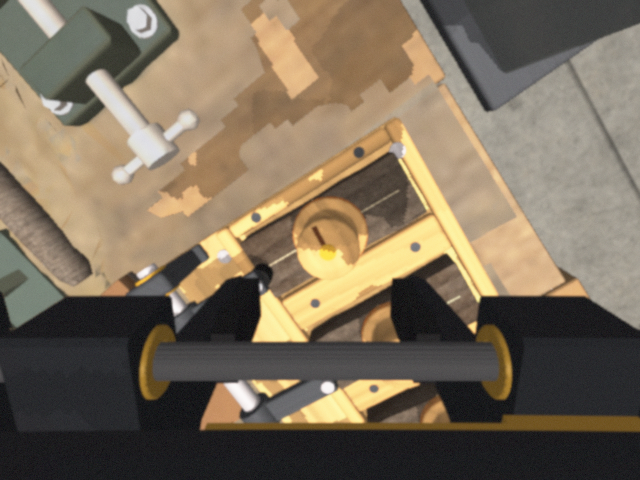

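```bash
python3 -c "
from h import *
print(onz('wrist',(327,254),.091,ld('ag_w')))"
```

```text
[0.54460901 0.05241409 0.091     ]
```

```bash
python3 -m crank '[{"x":0,"y":-0.012,"z":-0.15,"twist":0,"hand":-0.3},{"x":0,"y":0,"z":-0.18,"twist":0,"hand":-0.3},{"x":0,"y":0,"z":-0.1,"twist":0,"hand":-0.3},{"x":0,"y":0,"z":0,"twist":0,"hand":-0.3},{"x":0,"y":0,"z":0,"twist":0,"hand":-0.3}]'; python3 -c "
from h import *
st()"
```

```text
t: 78.72
ee_pos: [0.5484, 0.0528, 0.0817]
ee_rot: [-0.765, 1.429, 0.687]
wrist_force: [-0.4, -0.0, 0.6]
width: 0.0577
t 78.72 p [0.5484 0.0528 0.0817] yaw 143.5 ax [ 0.036 -0.037 -0.999] F [-0.4 -0.   0.6] w 0.0577 q [-0.1   0.53  1.54 -0.04  1.02 -2.59]
```

```bash
python3 -m crank '[{"x":-0.004,"y":-0.003,"z":-0.085,"twist":0,"hand":-0.3},{"x":0,"y":0,"z":-0.055,"twist":0,"hand":-0.3},{"x":0,"y":0,"z":-0.01,"twist":0,"hand":1},{"x":0,"y":0,"z":0,"twist":0,"hand":1},{"x":0,"y":0,"z":0,"twist":0,"hand":1},{"x":0,"y":0,"z":0,"twist":0,"hand":1}]'; python3 -c "
from h import *
st()"
```

```text
t: 79.47
ee_pos: [0.548, 0.0523, 0.0588]
ee_rot: [-0.765, 1.428, 0.685]
wrist_force: [0.7, -0.2, -1.3]
width: 0.0367
t 79.47 p [0.548  0.0523 0.0588] yaw 143.4 ax [ 0.037 -0.037 -0.999] F [ 0.7 -0.2 -1.3] w 0.0367 q [-0.1   0.57  1.57 -0.04  0.97 -2.59]
```

```bash
python3 -m crank '[{"x":0,"y":0,"z":-0.02,"twist":0,"hand":1},{"x":0,"y":0,"z":-0.02,"twist":0,"hand":1}]';python3 -m crank '[{"x":0,"y":0,"z":-0.02,"twist":-0.11,"hand":1},{"x":0,"y":0,"z":-0.02,"twist":-0.11,"hand":1},{"x":0,"y":0,"z":-0.02,"twist":-0.11,"hand":1},{"x":0,"y":0,"z":-0.02,"twist":-0.11,"hand":1},{"x":0,"y":0,"z":-0.02,"twist":-0.11,"hand":1},{"x":0,"y":0,"z":-0.02,"twist":-0.11,"hand":1},{"x":0,"y":0,"z":-0.02,"twist":-0.11,"hand":1},{"x":0,"y":0,"z":-0.02,"twist":-0.11,"hand":1}]'; python3 -c "
from h import *
st()"
```

```text
t: 79.72
ee_pos: [0.5483, 0.0526, 0.0579]
ee_rot: [-0.767, 1.425, 0.683]
wrist_force: [-14.0, 0.6, 35.6]
width: 0.0366
t: 80.72
ee_pos: [0.5487, 0.05, 0.0563]
ee_rot: [0.334, 1.544, -0.441]
wrist_force: [-11.4, -1.4, 26.7]
width: 0.0372
t 80.72 p [0.5487 0.05   0.0563] yaw 61.7 ax [-0.025 -0.063 -0.998] F [-11.4  -1.4  26.7] w 0.0372 q [-0.09  0.59  1.52 -0.08  1.05 -1.13]
```

```bash
python3 -m crank '[{"x":0,"y":0,"z":-0.018,"twist":-0.11,"hand":1},{"x":0,"y":0,"z":-0.018,"twist":-0.11,"hand":1},{"x":0,"y":0,"z":-0.018,"twist":-0.11,"hand":1},{"x":0,"y":0,"z":-0.018,"twist":-0.11,"hand":1},{"x":0,"y":0,"z":-0.018,"twist":-0.11,"hand":1},{"x":0,"y":0,"z":-0.018,"twist":-0.11,"hand":1},{"x":0,"y":0,"z":-0.018,"twist":-0.11,"hand":1},{"x":0,"y":0,"z":-0.018,"twist":-0.11,"hand":1},{"x":0,"y":0,"z":-0.018,"twist":-0.11,"hand":1},{"x":0,"y":0,"z":-0.018,"twist":-0.11,"hand":1}]'; python3 -c "
from h import *
st()"; python3 -m crank '[{"x":0,"y":0,"z":-0.018,"twist":-0.11,"hand":1},{"x":0,"y":0,"z":-0.018,"twist":-0.11,"hand":1},{"x":0,"y":0,"z":-0.018,"twist":-0.11,"hand":1},{"x":0,"y":0,"z":-0.018,"twist":-0.11,"hand":1},{"x":0,"y":0,"z":-0.018,"twist":-0.11,"hand":1},{"x":0,"y":0,"z":-0.018,"twist":-0.11,"hand":1},{"x":0,"y":0,"z":-0.018,"twist":-0.11,"hand":1},{"x":0,"y":0,"z":-0.018,"twist":-0.11,"hand":1}]'; python3 -c "
from h import *
st()"; python3 -m crank '[{"x":0,"y":0,"z":-0.02,"twist":-0.1,"hand":1},{"x":0,"y":0,"z":-0.02,"twist":-0.1,"hand":1}]'; python3 -m crank '[{"x":0,"y":0,"z":-0.02,"twist":-0.1,"hand":1},{"x":0,"y":0,"z":-0.02,"twist":-0.05,"hand":1}]';python3 -c "
from h import *
st()"
```

```text
t: 81.98
ee_pos: [0.5454, 0.0497, 0.0541]
ee_rot: [1.686, 0.843, -1.76]
wrist_force: [-9.6, 2.4, 23.5]
width: 0.0372
t 81.97 p [0.5454 0.0497 0.0541] yaw -40.5 ax [-0.057  0.03  -0.998] F [-9.6  2.4 23.5] w 0.0372 q [-0.14  0.6   1.52  0.03  1.09  0.56]
t: 82.98
ee_pos: [0.5454, 0.0521, 0.0523]
ee_rot: [-1.897, 0.482, 1.864]
wrist_force: [-9.5, 2.1, 22.8]
width: 0.0367
t 82.97 p [0.5454 0.0521 0.0523] yaw -122.1 ax [ 0.033  0.054 -0.998] F [-9.5  2.1 22.8] w 0.0367 q [-0.15  0.57  1.59  0.07  0.96  1.94]
t: 83.22
ee_pos: [0.5458, 0.0525, 0.052]
ee_rot: [-1.705, 0.739, 1.647]
wrist_force: [-12.0, 0.9, 31.2]
width: 0.0371
t: 83.48
ee_pos: [0.5462, 0.0527, 0.052]
ee_rot: [-1.552, 0.906, 1.474]
wrist_force: [-11.7, 0.1, 30.3]
width: 0.037
t 83.47 p [0.5462 0.0527 0.052 ] yaw -154.6 ax [ 0.067  0.024 -0.997] F [-11.7   0.1  30.3] w 0.0370 q [-0.14  0.56  1.61  0.04  0.91  2.54]
```

```bash
python3 -m crank '[{"x":0,"y":0,"z":0,"twist":0,"hand":-0.3},{"x":0,"y":0,"z":0,"twist":0,"hand":-0.3},{"x":0,"y":0,"z":0.1,"twist":0,"hand":-0.3},{"x":0,"y":0,"z":0.3,"twist":0,"hand":-0.3},{"x":-0.1,"y":0,"z":0.35,"twist":0.1,"hand":-0.3},{"x":-0.2,"y":0,"z":0.3,"twist":0.1,"hand":-0.3},{"x":-0.2,"y":0,"z":0.1,"twist":0.11,"hand":-0.3},{"x":-0.2,"y":0.1,"z":0,"twist":0.11,"hand":-0.3},{"x":0,"y":0.1,"z":0,"twist":0.11,"hand":-0.3},{"x":0,"y":0.1,"z":0,"twist":0.11,"hand":-0.3},{"x":0,"y":0,"z":0,"twist":0,"hand":-0.3},{"x":0,"y":0,"z":0,"twist":0,"hand":-0.3}]'; python3 -c "
from h import *
grabw('ah_w');grab('side','ah_s');crop('ah_s',250,180,370,280,6,'ah_sc')"
```

```text
t: 84.98
ee_pos: [0.4381, 0.0979, 0.238]
ee_rot: [-2.162, 0.024, 2.115]
wrist_force: [-0.1, -0.9, -0.4]
width: 0.0576
t 84.97 p [0.4381 0.0979 0.238 ] yaw -95.3 ax [ 0.025  0.07  -0.997] F [-0.1 -0.9 -0.4] w 0.0576 q [-0.09  0.19  1.58  0.07  1.35  1.56]
```

View pics/ah_w.png

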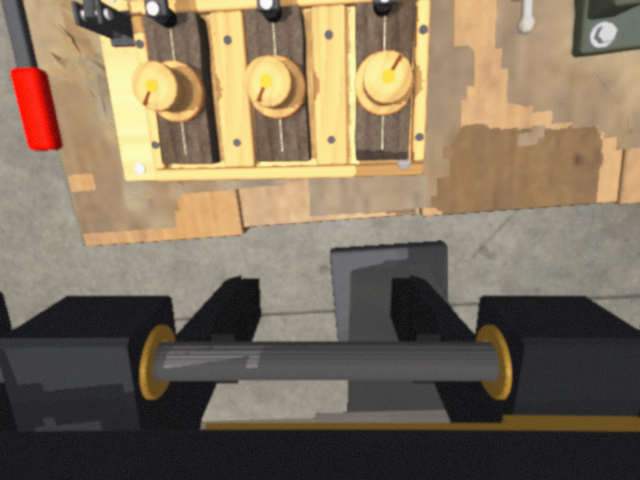

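View pics/ah_sc.png

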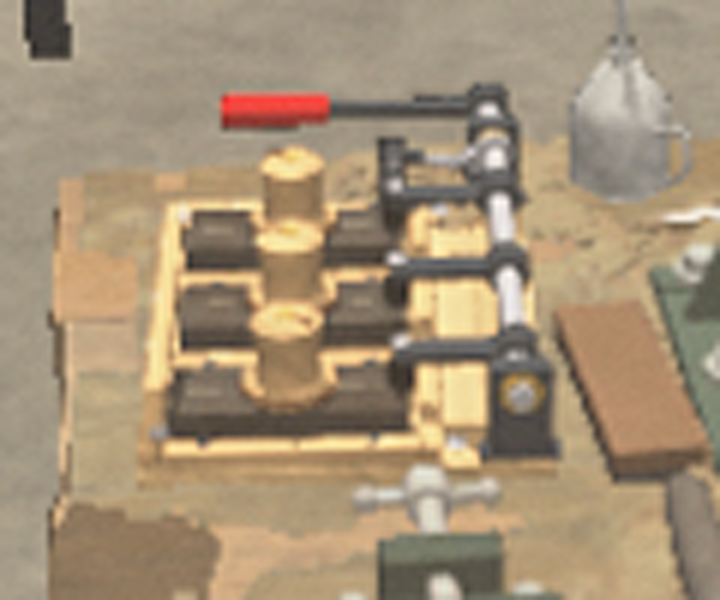

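Run:
```python
from h import *
s=ld('ah_w')
P=[onz('wrist',p,.066,s).round(4) for p in((13,70),(44,67),(61,148),(29,150))];print(P,np.mean(P,0))
im=cv2.imread('pics/ah_s.png');print(tri('wrist',(37,109),'side',(250+275/6,180+108/6),s))
```

```text
[array([0.5825, 0.3639, 0.066 ]), array([0.5822, 0.3359, 0.066 ]), array([0.516 , 0.3406, 0.066 ]), array([0.5168, 0.3709, 0.066 ])] [0.549375 0.352825 0.066   ]
(array([0.55469175, 0.3601996 , 0.05804305]), np.float64(0.006709938184590236))
```

```bash
python3 -m crank '[{"x":0,"y":0.2,"z":0,"twist":0,"hand":-0.3},{"x":0.02,"y":0.3,"z":0,"twist":0,"hand":-0.3},{"x":0.02,"y":0.3,"z":0,"twist":0,"hand":-0.3},{"x":0.02,"y":0.3,"z":0,"twist":0,"hand":-0.3},{"x":0.02,"y":0.3,"z":0,"twist":0,"hand":-0.3},{"x":0.02,"y":0.25,"z":-0.1,"twist":0,"hand":-0.3},{"x":0,"y":0,"z":-0.1,"twist":0,"hand":-0.3},{"x":0,"y":0,"z":0,"twist":0,"hand":-0.3}]'; python3 -c "
from h import *
grabw('ai_w')"
```

```text
t: 86.08
ee_pos: [0.4548, 0.3501, 0.2065]
ee_rot: [-2.153, 0.045, 2.107]
wrist_force: [0.0, 0.4, 0.7]
width: 0.0573
t 86.08 p [0.4548 0.3501 0.2065] yaw -96.4 ax [ 0.026  0.069 -0.997] F [0.  0.4 0.7] w 0.0573 q [0.43 0.42 1.33 0.05 1.34 2.1 ]
```

View pics/ai_w.png

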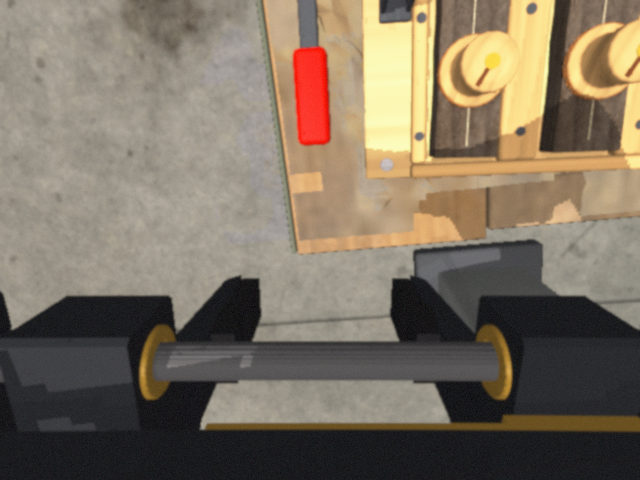

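Run:
```python
from h import *
s=ld('ai_w')
P=np.array([onz('wrist',p,.066,s) for p in((294,49),(325,47),(330,142),(300,144))]);print(P.round(4),P.mean(0))
a=(P[0]+P[1])/2-(P[2]+P[3])/2;print(np.degrees(np.arctan2(a[1],a[0])))
```

```text
[[0.5842 0.3683 0.066 ]
 [0.5827 0.3458 0.066 ]
 [0.5167 0.3493 0.066 ]
 [0.5178 0.3725 0.066 ]] [0.5503422  0.35899645 0.066     ]
-3.3455733227140403
```

```bash
python3 -m crank '[{"x":0.15,"y":0.015,"z":-0.05,"twist":0.02,"hand":-0.3},{"x":0.2,"y":0.02,"z":-0.15,"twist":0.01,"hand":-0.3},{"x":0.2,"y":0.015,"z":-0.2,"twist":0,"hand":-0.3},{"x":0.04,"y":0.005,"z":-0.15,"twist":0,"hand":-0.3},{"x":0,"y":0,"z":0,"twist":0,"hand":-0.3},{"x":0,"y":0,"z":0,"twist":0,"hand":-0.3}]'; python3 -c "
from h import *
st()"
```

```text
t: 86.88
ee_pos: [0.5495, 0.3555, 0.1295]
ee_rot: [-2.18, -0.004, 2.115]
wrist_force: [0.7, 0.4, 1.1]
width: 0.0572
t 86.88 p [0.5495 0.3555 0.1295] yaw -94.1 ax [ 0.033  0.074 -0.997] F [0.7 0.4 1.1] w 0.0572 q [0.37 0.62 1.2  0.06 1.26 2.  ]
```

```bash
python3 -m crank '[{"x":0,"y":0.03,"z":-0.15,"twist":0,"hand":-0.3},{"x":0,"y":0.005,"z":-0.2,"twist":0,"hand":-0.3},{"x":0,"y":0,"z":-0.12,"twist":0,"hand":-0.3},{"x":0,"y":0,"z":0,"twist":0,"hand":-0.3},{"x":0,"y":0,"z":0,"twist":0,"hand":-0.3}]'; python3 -c "
from h import *
st()"
```

```text
t: 87.5
ee_pos: [0.5511, 0.3618, 0.0666]
ee_rot: [-2.19, -0.009, 2.099]
wrist_force: [-0.3, 0.5, -0.4]
width: 0.057
t 87.50 p [0.5511 0.3618 0.0666] yaw -94.1 ax [ 0.045  0.079 -0.996] F [-0.3  0.5 -0.4] w 0.0570 q [0.38 0.69 1.27 0.06 1.11 2.  ]
```

```bash
python3 -m crank '[{"x":-0.01,"y":0,"z":-0.1,"twist":0,"hand":-0.3},{"x":0,"y":0,"z":-0.08,"twist":0,"hand":-0.3},{"x":0,"y":0,"z":0,"twist":0,"hand":1},{"x":0,"y":0,"z":0,"twist":0,"hand":1},{"x":0,"y":0,"z":0,"twist":0,"hand":1},{"x":0,"y":0,"z":0,"twist":0,"hand":1}]'; python3 -c "
from h import *
st();grab('side','aj_s');crop('aj_s',230,100,400,270,3,'aj_sc')"
```

```text
t: 88.25
ee_pos: [0.55, 0.3617, 0.0398]
ee_rot: [-2.192, -0.01, 2.096]
wrist_force: [-0.1, -2.1, -1.4]
width: 0.026
t 88.25 p [0.55   0.3617 0.0398] yaw -94.0 ax [ 0.047  0.08  -0.996] F [-0.1 -2.1 -1.4] w 0.0260 q [0.38 0.72 1.3  0.06 1.05 1.99]
```

View pics/aj_sc.png

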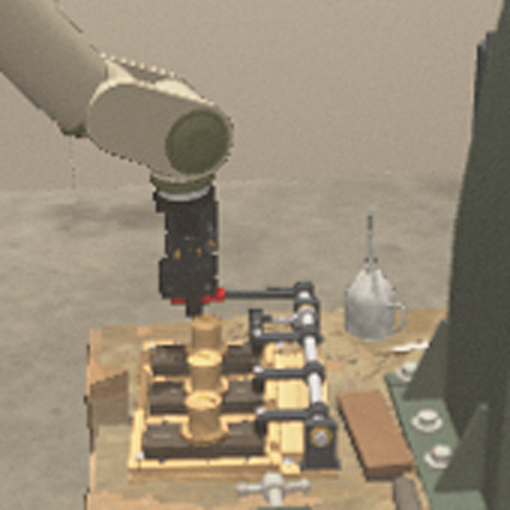

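```bash
python3 -m crank '[{"x":0.003,"y":0,"z":0.09,"twist":0,"hand":1},{"x":0.01,"y":0,"z":0.09,"twist":0,"hand":1},{"x":0.02,"y":-0.001,"z":0.09,"twist":0,"hand":1}]'; python3 -c "
from h import *
st()"
```

```text
t: 88.68
ee_pos: [0.5551, 0.3613, 0.0805]
ee_rot: [-2.19, -0.008, 2.099]
wrist_force: [5.8, 0.7, -7.1]
width: 0.0258
t 88.67 p [0.5551 0.3613 0.0805] yaw -94.1 ax [ 0.045  0.079 -0.996] F [ 5.8  0.7 -7.1] w 0.0258 q [0.38 0.68 1.24 0.06 1.15 2.  ]
```

```bash
python3 -m crank '[{"x":0.035,"y":-0.002,"z":0.087,"twist":0,"hand":1},{"x":0.042,"y":-0.002,"z":0.084,"twist":0,"hand":1},{"x":0.05,"y":-0.002,"z":0.08,"twist":0,"hand":1}]'; python3 -c "
from h import *
st()"
```

```text
t: 89.05
ee_pos: [0.5755, 0.3599, 0.1233]
ee_rot: [-2.193, -0.007, 2.095]
wrist_force: [9.6, -0.5, -5.2]
width: 0.0256
t 89.05 p [0.5755 0.3599 0.1233] yaw -94.1 ax [ 0.049  0.079 -0.996] F [ 9.6 -0.5 -5.2] w 0.0256 q [0.36 0.66 1.14 0.06 1.26 1.99]
```

```bash
python3 -m crank '[{"x":0.06,"y":-0.003,"z":0.072,"twist":0,"hand":1},{"x":0.065,"y":-0.003,"z":0.065,"twist":0,"hand":1},{"x":0.065,"y":-0.004,"z":0.055,"twist":0,"hand":1}]'; python3 -c "
from h import *
st();grab('side','ak_s');crop('ak_s',230,60,400,270,3,'ak_sc')"
```

```text
t: 89.42
ee_pos: [0.6076, 0.3576, 0.1551]
ee_rot: [-2.196, -0.004, 2.085]
wrist_force: [15.2, 6.7, -19.5]
width: 0.0266
t 89.42 p [0.6076 0.3576 0.1551] yaw -94.4 ax [ 0.055  0.08  -0.995] F [ 15.2   6.7 -19.5] w 0.0266 q [0.34 0.68 1.01 0.06 1.37 1.98]
```

View pics/ak_sc.png

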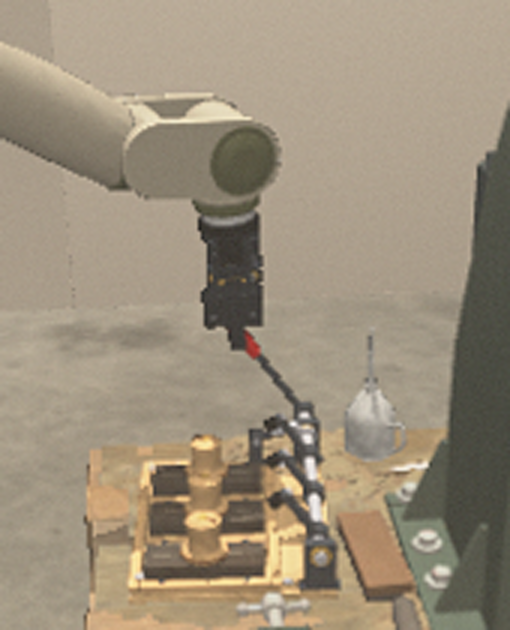

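```bash
python3 -m crank '[{"x":0,"y":0,"z":0,"twist":0,"hand":1},{"x":0,"y":0,"z":0,"twist":0,"hand":-0.6},{"x":0,"y":0,"z":0,"twist":0,"hand":-0.6},{"x":0,"y":0,"z":0.05,"twist":0,"hand":-0.6},{"x":-0.05,"y":0,"z":0.15,"twist":0,"hand":-0.6},{"x":-0.05,"y":0,"z":0.3,"twist":0,"hand":-0.6},{"x":-0.05,"y":0,"z":0.35,"twist":0,"hand":-0.6},{"x":0,"y":0,"z":0.1,"twist":0,"hand":-0.6},{"x":0,"y":0,"z":0,"twist":0,"hand":-0.6}]'; python3 -c "
from h import *
st();grab('side','al_s');crop('al_s',230,60,400,270,3,'al_sc')"
```

```text
t: 90.6
ee_pos: [0.5846, 0.3578, 0.3123]
ee_rot: [-2.201, -0.009, 2.073]
wrist_force: [0.2, -0.5, 0.6]
width: 0.0705
t 90.60 p [0.5846 0.3578 0.3123] yaw -94.4 ax [ 0.063  0.085 -0.994] F [ 0.2 -0.5  0.6] w 0.0705 q [0.36 0.56 0.79 0.06 1.7  2.02]
```

View pics/al_sc.png

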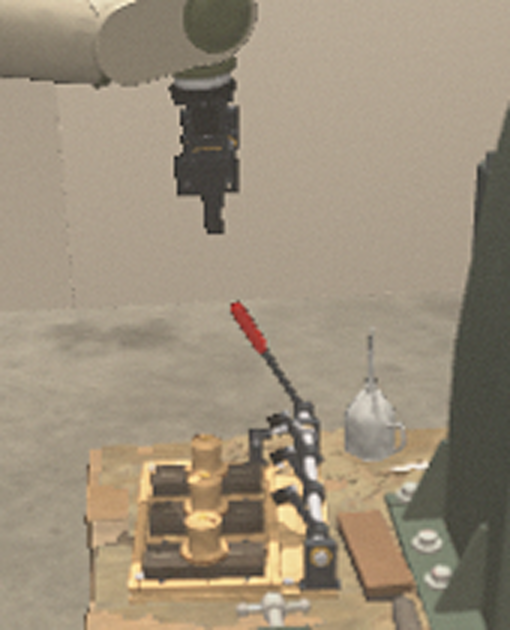

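```bash
python3 -m crank '[{"x":-0.25,"y":-0.1,"z":0,"twist":0,"hand":-0.6},{"x":-0.25,"y":-0.25,"z":0,"twist":0,"hand":-0.6},{"x":-0.25,"y":-0.25,"z":0,"twist":0,"hand":-0.6},{"x":-0.2,"y":-0.25,"z":0,"twist":0,"hand":-0.6},{"x":-0.1,"y":-0.25,"z":0,"twist":0,"hand":-0.6},{"x":0,"y":-0.2,"z":0,"twist":0,"hand":-0.6},{"x":0,"y":-0.1,"z":0,"twist":0,"hand":-0.6},{"x":0,"y":0,"z":0,"twist":0,"hand":-0.6},{"x":0,"y":0,"z":0,"twist":0,"hand":-0.6}]'; python3 -c "
from h import *
grabw('am_w');crop('am_w',60,0,480,300,1.9,'am_c');grab('side','am_s');crop('am_s',250,190,370,290,6,'am_sc');grab('top','am_t')"
```

```text
t: 91.78
ee_pos: [0.4177, 0.142, 0.3022]
ee_rot: [-2.187, -0.004, 2.092]
wrist_force: [-0.4, 0.8, 0.4]
width: 0.0704
t 91.78 p [0.4177 0.142  0.3022] yaw -94.5 ax [ 0.048  0.082 -0.996] F [-0.4  0.8  0.4] w 0.0704 q [0.01 0.11 1.49 0.08 1.49 1.66]
```

View pics/am_c.png

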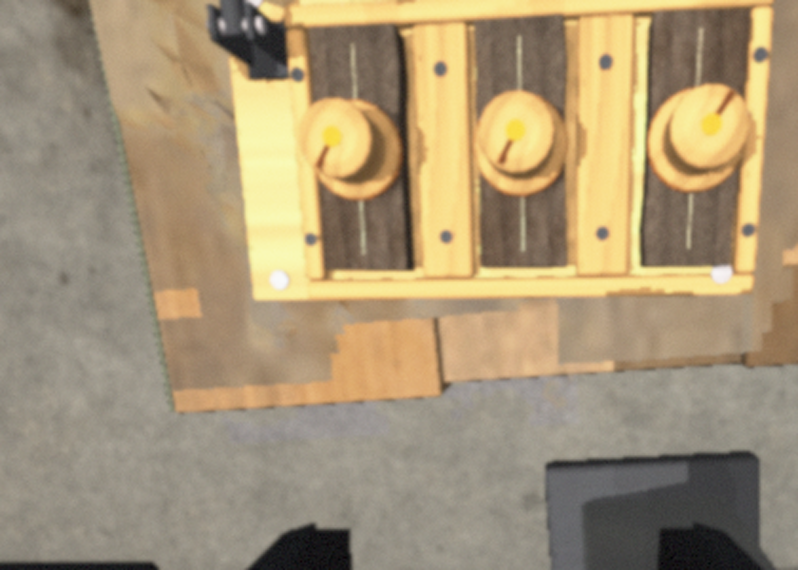

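View pics/am_sc.png

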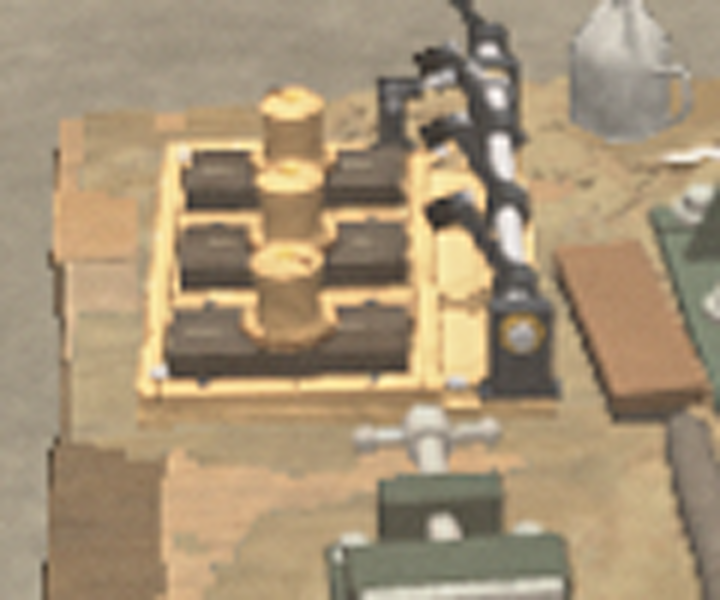

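View pics/am_t.png

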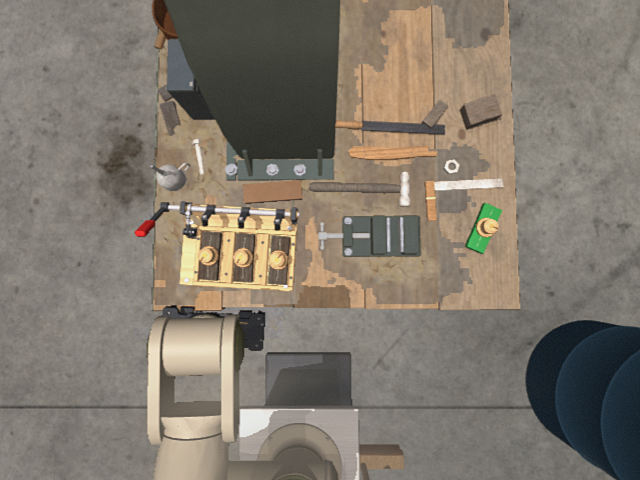

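```bash
python3 -c "
from plant import sign_off
print(sign_off())"
```

```text
the job is handed in; nothing more can be done
None
```

The job is done and handed in at about 92 s of the 210 s allowed. sign_off reported no verdict.

**What I did:** All three dark blocks were present. I laid each one flat in its own bay, then pressed the lever down until it latched by itself with the feet on the blocks. I drove each handle about 300° clockwise under roughly 20–30 N of downward push. Then I lifted the lever back to its raised position and backed off.

**Last checks:**
- **Handles:** each grip went down 5.8–6.0 mm and then stopped, which matches the 6 mm travel. The skirts look flush in the side view.
- **Lever:** it shows at the same pixel position as at the start, raised.
- **Blocks:** all three lie flat inside their bay walls.
- **Left alone:** the hammer, whetstone and green block look unmoved in the top view.

**What went less than cleanly:**
- **Tool tilt:** the tool picked up tilts of up to about 0.1 rad during travel. I worked around this, and it was still about 0.1 rad at the end.
- **High push on the bench:** while I was trying to straighten that tilt, one push on the third block's handle, through the fingers, peaked at about 96 N at the wrist (limit 120 N). The fingertip height at the skirt afterwards showed the handle had not sunk early.
- **Measurement disagreement:** the top and wrist cameras differed on the jig's position by about 3 mm, so I placed each block from close-up views.

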